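Dock the gauge module, shut the valve and open it two turns

ROBOT

A 6-joint arm with a two-finger parallel gripper is mounted at the origin on a cart in front of the work surface, level with it; the furniture and walls round the work are solid. World frame = base frame: x ahead of the robot, y to its left, z up, the work surface at z = 0. Lengths are in m, angles in degrees, forces in N, time in s.
With the tool pointing down it reaches from about 0.4 to 0.825 m from the base axis. Payload 7 kg.
Tool frame: the origin (TCP) lies between the finger pads; the fingertips stand 11 mm ahead of it and the grasp point (between the pads) lies 8 mm behind it (r.tcp_to_tips is the distance from the TCP to the fingertips, in m); x points along the fingers, y is the direction in which the jaws open and shut, and the axes are right-handed (so a half turn about x gives the same grasp; the last joint's range is limited). The gripper opens to 88 mm and grips with 3 to 60 N. Pads are 19 mm wide; open, the fingers measure 130 mm over their backs; the gripper's body (78 mm by 193 mm) begins 47 mm behind the grasp point.
Start: joints at [-50.816, 20.546, 0.682, 0, -70.136, -16.507], TCP at [0.26, -0.623, 0.238] pointing down, gripper open.
Joint ranges: [-176.03, 176.03], [-82.01, 121.73], [-58.28, 71.71], [-173.87, 95.51], [-174.79, -0.11], [-173.66, 173.66]. Speed limits (degrees/s): [136.94, 136.94, 172.46, 180, 180, 180].

INTERFACE

Orientations are given as [roll, pitch, yaw] about the fixed x, y, z axes, in that order (R = Rz(yaw) Ry(pitch) Rx(roll)).
In Python, from plant import r gives the robot as it stands.
- The arm moves only by the tool arm_command, never from a script. Its argument "plan" is a list of rows, each an object of numbers: "dx", "dy", "dz": the shift along the tool's x, y, z each as a share of 0.02 m, from -1 to 1; "wx", "wy", "wz": the turn, a rotation vector about the tool's x, y, z each as a share of 0.08 rad, from -1 to 1. In form: [{"dx": .., "dy": .., "dz": .., "wx": .., "wy": .., "wz": ..}, ...]. A call has 1 to 20 rows; each row shifts and turns the pose as measured when the row begins, along the tool's axes as they then stand; what a row does not reach is not made up. A row lasts 1/12 s, in which the tool goes at most 41.7 mm and 7.16 degrees, less where a joint would pass 70% of its speed; a pose out of reach is approached as far as the arm can. A call with a number of a shift or a turn outside -1 to 1 is refused whole. A call with a gripper value outside its range is refused whole. "fingers" is the closure, from -1 (fully open) to 1 (shut), so that 0 is half open, set as the call begins (left out, the last holds). The fingers move at their own pace and stop on an object; "force" is the grip in N (left out, the last holds). Time passes only in rows, so rows that do not move let the fingers close. It gives the time, the measured TCP pose, the force and the opening at its end, in the units of the state.
- r.get_state(): the state, without advancing time (a new reading comes with each control period).
- r.capture(name): name is "scene" or "top"; returns (picture, depth): 420x560x3 uint8, red, green, blue; 420x560 float32, m along the optical axis (not along the pixel's ray), 0 where there is no reading.
- r.camera_model(name): a dict with "vertical_fov" (degrees; the focal length in pixels is half the picture's height over the tangent of half this angle, whatever the lens; pixels are square), "cx", "cy" (the principal point, pixels), "R" (3x3) and "t" (3): a world point X has camera coordinates R X + t. Camera axes: x right, y down, z forward; pixel columns grow to the right and rows downward; lengths in m; the calibration is good to about 2 mm. A picture is of the moment at which its call begins. camera_model takes no time and is no camera call.
- r.close_job(): hands the job in, once; it reports no verdict.
Trained networks look in the newest picture that a camera, given by its name, has taken for a name from the list of things; names that differ only in an ending like _2 or _b are one class to them, and where a whole thing is asked for, a point or a joint stands for the part that bears it (a point fixed in the world has none). Each returns a list of dicts, best first, with "score" (0 to 1); they miss things now and then, are a little off and sometimes report something else, mostly with a low value. They report only what shows in the picture. A call takes as long as a camera call.
- r.cut_out(camera, query): "mask" (420x560 bool, what is visible of it) and "bbox" ([left, top, width, height] in pixels, round what is visible of it).
- r.spot_point(camera, query): "centre" ([column, row] in pixels: a listed point, or the origin of a listed thing).
The state is a dict: "time_s": time; "joints": joint angles; "qd": joint speeds; "joint_torque": joint torques, N m; "tcp_pos": TCP position; "eef_rot": TCP orientation; "contact_force": force on the tool from outside, world axes, zero at the start; "moment": the same for the moment, N m; "gripper_width": finger opening in m.
Only numpy, scipy, OpenCV 4.12 (cv2) and the standard library are available. Lean on these libraries where they do the work, as an engineer would, in place of code of your own. Each camera call takes 0.05 s, during which the arm holds its last target.

TASK

Slide the loose gauge module along the rail of the valve station until it is fully home and the spring catch has popped up behind it. Then turn the handwheel clockwise by its crank handle until the valve is shut against its stop, and open it again by exactly two full turns, leaving the other things on the table where they are. Finish while still gripping the crank handle: do not let go of it.

Things in the scene. Friction and masses are not known exactly. Their poses are not given: they have to be found in the camera images.
- module_mid (a point): centre (46 mm above its underside) of the loose gauge module: upright grey block 34 x 46 x 84 mm (x, y, z) on a dark foot plate 44 x 50 x 8 mm, 92 mm tall, about 0.22 kg, round white dial low on its -x face. z is up, its y goes along the rail, either end first. Grip it across 34 or 46 mm, best in the upper half. It starts left or right of the station, turned up to 0.4 rad.
- dock_apron (a point): point on the dock's floor (12 mm above the table) in the middle of the open apron before the rail's mouth, where the module's foot is set down from above; it then slides 78.5 mm towards +y to home. Axes as dock_home. The station is fixed on the table and may stand turned a little: aluminium base plate 90 (x) x 302 (y) x 12 mm.
- dock_home (a point): point on the dock's floor under the module's middle when home. The rail runs along y; push to +y. Cheeks 47 mm apart with lips (10 mm over the floor, 38 mm apart) begin 28 mm before it, flared guides 51 mm before it. The foot has 1.5 mm play each side, 2 mm above. Face of the 22 mm high end stop: 25.5 mm beyond it. About 2 mm of play along the rail remain with the catch up.
- pawl (a joint): spring catch in the dock's floor, a steel ramp 14 mm wide whose tall end (6 mm) stands 29 mm before dock_home. 0 = up, about 0.006 m = pressed down under the module. The module rides over it (about 3 to 6 N of push); it springs up behind the foot when the module is home.
- valve_axis (a point): point on the vertical axis of the handwheel, at the height of the middle of the crank handle (116 mm above the table); same axes as dock_home, 144.5 mm towards +y from it. The wheel is a dark spoked steel ring, 102 mm across, its top 87 mm above the table.
- valve_wheel (a joint): angle of the handwheel, rad. 0 = valve shut, hard stop; grows as it opens, counter-clockwise seen from above; one turn is 6.283, limit 20.1. Starts between 2.5 and 7. It turns at about 3 N on the crank handle and stays where it is left. At 0 the handle stands on the -x side of the axis.
- crank_handle: upright black crank handle on the handwheel, a round grip 18 mm across and 50 mm tall, 40 mm from the wheel's axis; origin at its middle, 116 mm above the table. It revolves freely on its own pin, so the gripper need not turn as it goes round (ignore its orientation).
- parts_pot: bystander: white round pot with a dark green lid, 45 mm across, 43 mm tall, origin under its centre; it stands left or right of the station
- gloss_tile: bystander: flat black tile in a frame, 62 x 88 x 13 mm, origin under its centre
- tweezers: bystander: metal tweezers lying right of the station, 18 x 120 x 8 mm, origin under the centre
- sharpener: bystander: small metal sharpener at the right end of the station, 15 x 25 x 14 mm, origin under its centre
- rubber_block: bystander: rubber block with a wrapper, 25 x 52 x 18 mm, origin under its centre

How it is judged (in metres and radians):
On the way, in this order (a step that is already met when the one before it is completed fails the run):
1. the module is home on the rail with the catch up behind it (y of module_mid in the frame of dock_home between -0.004 and 0.004 m and x of module_mid in the frame of dock_home between -0.003 and 0.003 m and z of module_mid in the frame of dock_home between 0.041 and 0.051 m and angle between module_mid's own z axis and vertical below 0.08 rad and angle between the y axis of module_mid and the y axis of dock_home, either way round below 0.09 rad and value of joint pawl below 0.0015 m), for 0.2 s.
2. the module still home, the valve is shut against its stop (all of step 1 and value of joint valve_wheel below 0.06 rad), for 0.1 s.
At the end, for the whole second after the job is handed in: The module is home (within 4 mm along and 3 mm across the rail, upright) with the catch up behind it; the valve stands still, two turns (12.57 rad) from its stop within 0.26 rad (15 degrees), after having been shut fully; the fingers still grip the crank handle (over 1 N) (all of step 1 and value of joint valve_wheel between 12.306 and 12.826 rad and velocity of joint valve_wheel between -0.1 and 0.1 rad/s and contact force between the fingers and crank_handle above 1 N); the arm keeps its last pose, push and grip.
It fails at once if the parts pot is moved by more than 30 mm (distance of parts_pot from where it was at the start of the episode above 0.03 m).
It fails at once if the gloss tile is moved by more than 30 mm (distance of gloss_tile from where it was at the start of the episode above 0.03 m).
It fails at once if the tweezers is moved by more than 30 mm (distance of tweezers from where it was at the start of the episode above 0.03 m).
It fails at once if the sharpener is moved by more than 30 mm (distance of sharpener from where it was at the start of the episode above 0.03 m).
It fails at once if the rubber block is moved by more than 30 mm (distance of rubber_block from where it was at the start of the episode above 0.03 m).
It also fails if it takes over 72 s, if anything falls off the work surface, if the arm or the gripper's body presses on something with over 40 N, if the wrist force passes 120 N, or if a joint passes its speed limit or range.

## Working session

There is one attempt and no reset: what is moved stays moved. The work goes in short steps, Python scripts to look and compute and a tool call to move; the robot and the scene stay as the last step left them, time stands still between calls to the robot, and variables do not carry over. Pictures are saved under pics/ and viewed, and the job is handed in when it is done.

Besides the shell and the picture viewer there is one more tool, called as name(argument=value, ...) on one line, values as JSON. arm_command: Moves the arm, as the interface text tells. Shift numbers are shares of 0.02 m and turn numbers shares of 0.08 rad, none past 1 either way. Its arguments: {"type":"object","properties":{"plan":{"type":"array","items":{"type":"object","properties":{"dx":{"type":"number"},"dy":{"type":"number"},"dz":{"type":"number"},"wx":{"type":"number"},"wy":{"type":"number"},"wz":{"type":"number"}}}},"fingers":{"type":"number"},"force":{"type":"number"}},"required":["plan"]}

```bash
ls; mkdir -p pics
cat > h.py <<'E'
import numpy as np, cv2
from plant import r
def K(n):
    m=r.camera_model(n); f=210/np.tan(np.radians(m['vertical_fov'])/2)
    return f,m['cx'],m['cy'],np.array(m['R']),np.array(m['t'])
def ray(n,u,v,z):
    f,cx,cy,R,t=K(n); d=R.T@np.array([(u-cx)/f,(v-cy)/f,1]); o=-R.T@t
    return o+d*(z-o[2])/d[2]
def proj(n,X):
    f,cx,cy,R,t=K(n); c=R@np.array(X)+t; return f*c[0]/c[2]+cx,f*c[1]/c[2]+cy
def cloud(n,D):
    f,cx,cy,R,t=K(n); v,u=np.mgrid[:420,:560]
    P=np.stack([(u-cx)/f*D,(v-cy)/f*D,D],-1); W=(P-t)@R; W[D==0]=np.nan; return W
E
python3 - <<'E'
from h import *
for n in ['scene','top']:
    p,d=r.capture(n); cv2.imwrite(f'pics/{n}0.png',p[:,:,::-1]); np.save(f'{n}0.npy',d)
    print(r.camera_model(n))
    for q in ['module_mid','dock_apron','dock_home','valve_axis','crank_handle','parts_pot','tweezers','gloss_tile','sharpener','rubber_block']:
        l=r.spot_point(n,q)
        print(n,q,[(np.round(a['centre'],1),round(a['score'],2)) for a in l[:2]])
print(r.get_state())
E
```

```text
pics
{'vertical_fov': 45.00554869201437, 'cx': 280.1621493918307, 'cy': 210.32874490677142, 'R': array([[-0.41609994, -0.90930545,  0.00494377],
       [-0.48430819,  0.21701232, -0.84755603],
       [ 0.76961446, -0.35506233, -0.53068289]]), 't': array([0.21208486, 0.29874633, 1.38710424])}
scene module_mid [(array([365. , 203.6]), 0.87)]
scene dock_apron []
scene dock_home [(array([301.1, 228.9]), 0.57)]
scene valve_axis [(array([252.4, 203.7]), 0.63)]
scene crank_handle [(array([259.8, 206.4]), 0.61), (array([252.2, 206.6]), 0.58)]
scene parts_pot [(array([202.9, 259.2]), 0.54)]
scene tweezers [(array([380.7, 206.4]), 0.44)]
scene gloss_tile [(array([160.9, 268.9]), 0.64)]
scene sharpener []
scene rubber_block [(array([397.6, 204.7]), 0.69)]
{'vertical_fov': 42.93944788870873, 'cx': 276.6124372634602, 'cy': 215.11694184915652, 'R': array([[-0.04272663, -0.99907325, -0.00520259],
       [-0.9789054 ,  0.04290435, -0.19975843],
       [ 0.19979652, -0.00344216, -0.97983137]]), 't': array([0.00596597, 0.49745034, 1.73102223])}
top module_mid [(array([365.8, 224.7]), 0.63)]
top dock_a
[... 374 characters left out ...]
block [(array([410.2, 227.9]), 0.55)]
{'time_s': 1.1, 'joints': array([-5.08163713e+01,  2.05459250e+01,  6.83672048e-01,  1.49099595e-03,
       -7.01369548e+01, -1.65076033e+01]), 'qd': array([ 0.0123388 ,  0.03093579, -0.00303237, -0.00633622, -0.07685089,
        0.01518225]), 'joint_torque': array([ 7.99309419e-05, -5.82403529e+01,  2.93300611e+01,  7.00256512e+00,
        1.23604696e-02,  1.31043102e-06]), 'tcp_pos': array([ 0.26020771, -0.62281989,  0.23758389]), 'eef_rot': array([-134.02775171,   89.99838938, -111.35121978]), 'contact_force': array([ 0.01417155, -0.49494263, -0.07653827]), 'moment': array([ 0.03770954,  0.00923301, -0.01658021]), 'gripper_width': 0.08771971071608824}
```

Run:
```python
from h import *
for n,(a,b,c,d) in [('scene',(120,120,440,320)),('top',(110,150,440,300))]:
    p=cv2.imread(f'pics/{n}0.png')[b:d,a:c]
    cv2.imwrite(f'pics/{n}0c.png',cv2.resize(p,None,fx=2.4,fy=2.4,interpolation=cv2.INTER_CUBIC))
for q,u,v,z in [('mod',365.8,224.7,.046),('apron',308.9,230.1,.012),('home',282.3,226.4,.012),('valve',239.6,226.8,.116),('crank',242.9,212.9,.116),('pot',186.2,244,0.02),('tile',143.1,240.7,0),('sharp',347,205.7,.005),('rub',410.2,227.9,.005)]:
    print(q,ray('top',u,v,z).round(4))
for q,u,v,z in [('mod',365,203.6,.046),('home',301.1,228.9,.012),('valve',252.4,203.7,.116),('crank',259.8,206.4,.116),('crank2',252.2,206.6,.116),('tw',380.7,206.4,.004)]:
    print(q,ray('scene',u,v,z).round(4))
```

```text
mod [ 0.4526 -0.3108  0.046 ]
apron [ 0.4485 -0.1228  0.012 ]
home [ 0.4651 -0.0333  0.012 ]
valve [0.4509 0.1045 0.116 ]
crank [0.4958 0.0926 0.116 ]
pot [0.4178 0.292  0.02  ]
tile [0.4386 0.442  0.    ]
sharp [ 0.5288 -0.2585  0.005 ]
rub [ 0.4422 -0.4678  0.005 ]
mod [ 0.4489 -0.3063  0.046 ]
home [ 0.4427 -0.0483  0.012 ]
valve [0.5056 0.1036 0.116 ]
crank [0.4798 0.0878 0.116 ]
crank2 [0.4888 0.111  0.116 ]
tw [ 0.4652 -0.39    0.004 ]
```

View pics/scene0c.png

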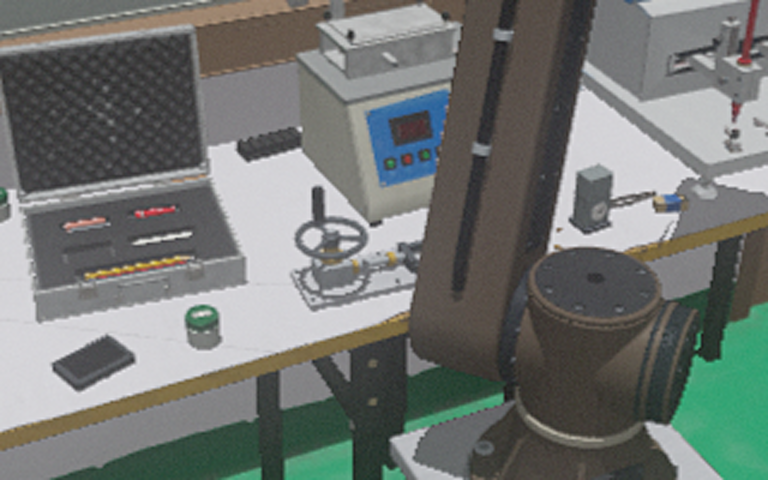

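View pics/top0c.png

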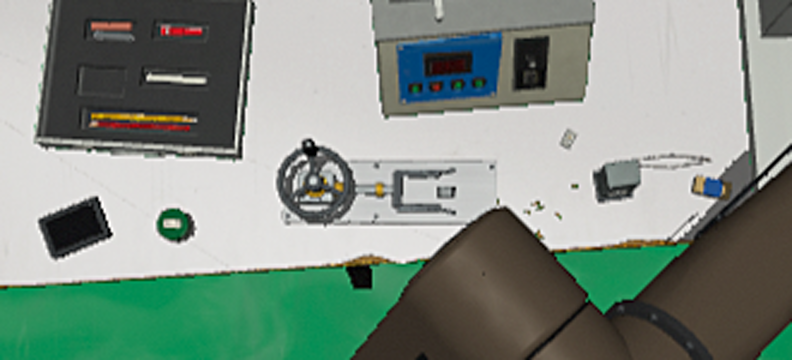

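Run:
```python
from h import *
D=np.load('top0.npy'); W=cloud('top',D)
z=W[:,:,2]
m=(W[...,0]>0.3)&(W[...,0]<1)&(abs(W[...,1])<.6)
t=z[m&(abs(z)<.006)]; print('table z',np.median(t),t.std())
H=np.clip(z*1000,-10,150); H=np.nan_to_num(H)
c=cv2.applyColorMap(((H+10)/160*255).astype(np.uint8),cv2.COLORMAP_TURBO)[130:300,110:440]
cv2.imwrite('pics/h0.png',cv2.resize(c,None,fx=2.4,fy=2.4,interpolation=cv2.INTER_NEAREST))
# big enlargement of station
p=cv2.imread('pics/top0.png')
cv2.imwrite('pics/st.png',cv2.resize(p[195:255,215:325],None,fx=7,fy=7,interpolation=cv2.INTER_CUBIC))
cv2.imwrite('pics/md.png',cv2.resize(p[190:250,330:430],None,fx=8,fy=8,interpolation=cv2.INTER_CUBIC))
for q in ['module_mid','crank_handle','tweezers','sharpener','parts_pot','rubber_block']:
    l=r.cut_out('top',q)
    for a in l[:1]:
        k=a['mask']&np.isfinite(z); w=W[k]
        print(q,a['score'],a['bbox'],k.sum(),w.min(0).round(3),w.max(0).round(3),np.median(w,0).round(3))
k=(W[...,0]>.5)&(W[...,0]<.9)&(abs(W[...,1]+.05)<.25)&(z>.03)
w=W[k]
for lo,hi in[(.03,.1),(.1,.2),(.2,.3),(.3,.5)]:
    s=w[(w[:,2]>lo)&(w[:,2]<hi)&(w[:,1]<.05)]
    if len(s): print(lo,len(s),np.percentile(s,2,axis=0).round(3),np.percentile(s,98,axis=0).round(3))
```

```text
table z -1.3382573915171223e-05 0.0031039050865948464
module_mid 0.76 [359.0, 219.1, 13.9, 12.3] 278 [ 0.427 -0.355 -0.006] [ 0.475 -0.289  0.105] [ 0.445 -0.31   0.085]
sharpener 0.54 [223.6, 209.2, 33.6, 33.4] 348 [0.412 0.056 0.007] [0.508 0.154 0.151] [0.459 0.101 0.087]
parts_pot 0.69 [176.4, 236.9, 14.5, 14.9] 163 [ 0.395  0.282 -0.003] [0.447 0.326 0.053] [0.416 0.302 0.042]
rubber_block 0.61 [401.0, 220.6, 13.1, 14.9] 100 [ 0.425 -0.475  0.006] [ 0.456 -0.426  0.029] [ 0.44  -0.45   0.017]
0.03 934 [ 0.561 -0.275  0.034] [0.595 0.004 0.099]
0.1 3767 [ 0.584 -0.27   0.104] [0.802 0.011 0.2  ]
0.2 3021 [ 0.635 -0.257  0.2  ] [0.796 0.005 0.273]
0.3 1684 [ 0.742 -0.235  0.31 ] [0.79  0.037 0.477]
```

View pics/h0.png

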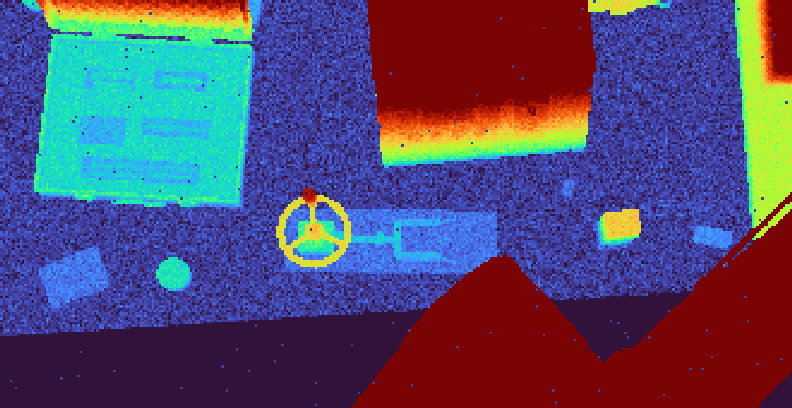

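View pics/st.png

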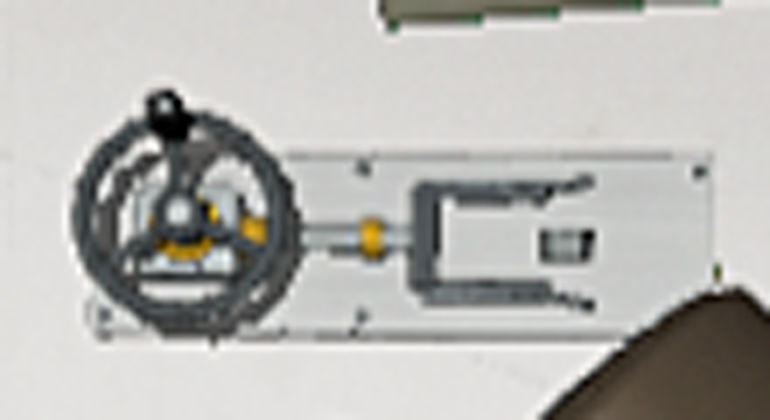

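View pics/md.png

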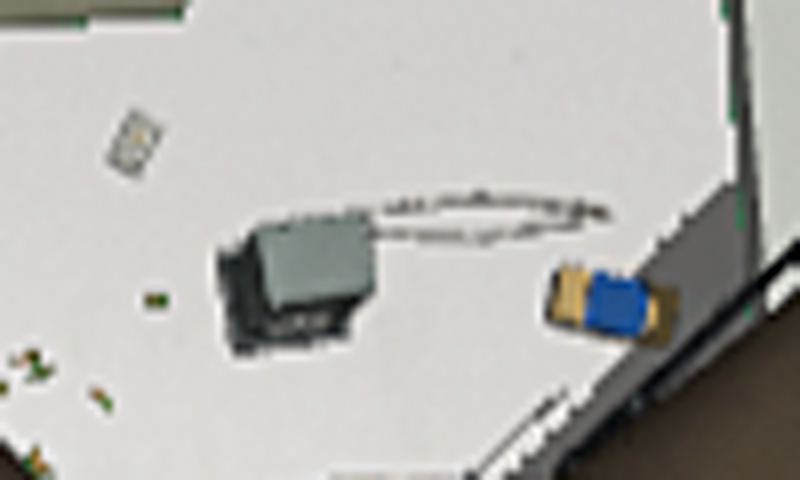

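```bash
cat > fit.py <<'E'
from h import *
from scipy.optimize import minimize
from scipy.ndimage import map_coordinates
def gradim(path):
    g=cv2.GaussianBlur(cv2.cvtColor(cv2.imread(path),cv2.COLOR_BGR2LAB)[...,0].astype(np.float32),(0,0),0.8)
    return cv2.Sobel(g,cv2.CV_32F,1,0),cv2.Sobel(g,cv2.CV_32F,0,1)
def pr(n,P):
    f,cx,cy,R,t=K(n); c=P@R.T+t; return np.stack([f*c[:,0]/c[:,2]+cx,f*c[:,1]/c[:,2]+cy],1)
def seg(a,b,N=40):
    s=np.linspace(0.03,.97,N)[:,None]; return np.array(a)*(1-s)+np.array(b)*s
def score(n,G,lines):
    tot=0
    for L in lines:
        q=pr(n,L); d=np.gradient(q,axis=0); d/=np.linalg.norm(d,axis=1)[:,None]
        gx=map_coordinates(G[0],[q[:,1],q[:,0]],order=1,mode='nearest');gy=map_coordinates(G[1],[q[:,1],q[:,0]],order=1,mode='nearest')
        tot+=np.minimum(abs(-gx*d[:,1]+gy*d[:,0]),150).sum()*np.linalg.norm(L[-1]-L[0]+1e-9 if len(L)<100 else .16)
    return tot
def place(L,x,y,a):
    c,s=np.cos(a),np.sin(a); M=L.copy(); M[:,0]=x+c*L[:,0]-s*L[:,1]; M[:,1]=y+s*L[:,0]+c*L[:,1]; return M
def rect(hx,y0,y1,z): 
    c=[(-hx,y0,z),(hx,y0,z),(hx,y1,z),(-hx,y1,z)]
    return [seg(c[i],c[(i+1)%4]) for i in range(4)]
E
cat > f1.py <<'E'
from fit import *
import itertools
Gt=gradim('pics/top0.png');Gs=gradim('pics/scene0.png')
mod=rect(.017,-.023,.023,.092)+[seg((sx*.017,sy*.023,.01),(sx*.017,sy*.023,.09)) for sx,sy in [(-1,-1),(-1,1)]]+rect(.022,-.025,.025,.008)[:1]
mod=rect(.017,-.023,.023,.092)
for cams in (['top'],['scene'],['top','scene']):
    f=lambda p:-sum(score(n,{'top':Gt,'scene':Gs}[n],[place(L,*p) for L in mod]) for n in cams)
    best=min(((f((x,y,a)),(x,y,a)) for x in np.arange(.435,.465,.003) for y in np.arange(-.325,-.295,.003) for a in np.arange(-.45,.46,.06)))
    o=minimize(f,best[1],method='Nelder-Mead',options=dict(initial_simplex=np.array(best[1])+np.array([[0,0,0],[.003,0,0],[0,.003,0],[0,0,.06]])))
    print(cams,o.x.round(4),o.fun)
th=np.linspace(0,2*np.pi,120)
circ=np.stack([.051*np.cos(th),.1445+.051*np.sin(th),0*th+.084],1)
def st(p):
    x,y,a,y0=p
    pl=rect(.045,y0,y0+.302,.012)
    ot=[seg((-.02,.0255,.034),(.02,.0255,.034))]
    return [place(L,x,y,a) for L in pl+ot+[circ]]
f=lambda p:-score('top',Gt,st(p))
best=min((f(p),p) for p in itertools.product(np.arange(.445,.475,.004),np.arange(-.055,-.02,.004),np.arange(-.1,.11,.02),np.arange(-.125,-.095,.004)))
o=minimize(f,best[1],method='Nelder-Mead',options=dict(initial_simplex=np.array(best[1])+np.array([[0]*4,[.003,0,0,0],[0,.003,0,0],[0,0,.02,0],[0,0,0,.003]])))
print('station',o.x.round(4),o.fun)
p=cv2.imread('pics/top0.png'); p=cv2.resize(p[190:255,215:385],None,fx=4.7,fy=4.7,interpolation=cv2.INTER_CUBIC)
for L in st(o.x):
    for q in pr('top',L): cv2.circle(p,tuple(int(v) for v in ((q-[215,190]+.5)*4.7)),1,(0,0,255),-1)
cv2.imwrite('pics/fit0.png',p)
E
python3 f1.py
```

```text
Traceback (most recent call last):
  File "f1.py", line 8, in <module>
    best=min(((f((x,y,a)),(x,y,a)) for x in np.arange(.435,.465,.003) for y in np.arange(-.325,-.295,.003) for a in np.arange(-.45,.46,.06)))
  File "f1.py", line 8, in <genexpr>
    best=min(((f((x,y,a)),(x,y,a)) for x in np.arange(.435,.465,.003) for y in np.arange(-.325,-.295,.003) for a in np.arange(-.45,.46,.06)))
               ~^^^^^^^^^
  File "f1.py", line 7, in <lambda>
    f=lambda p:-sum(score(n,{'top':Gt,'scene':Gs}[n],[place(L,*p) for L in mod]) for n in cams)
                ~~~^^^^^^^^^^^^^^^^^^^^^^^^^^^^^^^^^^^^^^^^^^^^^^^^^^^^^^^^^^^^^^^^^^^^^^^^^^^^
  File "f1.py", line 7, in <genexpr>
    f=lambda p:-sum(score(n,{'top':Gt,'scene':Gs}[n],[place(L,*p) for L in mod]) for n in cams)
                    ~~~~~^^^^^^^^^^^^^^^^^^^^^^^^^^^^^^^^^^^^^^^^^^^^^^^^^^^^^^^
  File "fit.py", line 14, in score
    q=pr(n,L); d=np.gradient(q,axis=0); d/=np.linalg.norm(d,axis=1)[:,None]
  File "fit.py", line 8, in pr
    f,cx,cy,R,t=K(n); c=P@R.T+t; return np.stack([f*c[:,0]/c[:,2]+cx,f*c[:,1]/c[:,2]+cy],1)
                ~^^^
  File "h.py", line 4, in K
    m=r.camera_model(n); f=210/np.tan(np.radians(m['vertical_fov'])/2)
ValueError: time passes only in moves, steps and waits
```

```bash
sed -i 's/^from plant import r/from plant import r\nimport functools/; s/^def K/@functools.lru_cache(None)\ndef K/' h.py; python3 f1.py
```

```text
['top'] [ 0.4522 -0.3158  0.0716] -863.7438770006928
['scene'] [ 0.4548 -0.3158  0.141 ] -844.6618842209373
['top', 'scene'] [ 0.4524 -0.3158  0.0837] -1693.265684917395
station [ 0.4565 -0.046   0.0011 -0.1047] -5658.45126140217
```

View pics/fit0.png

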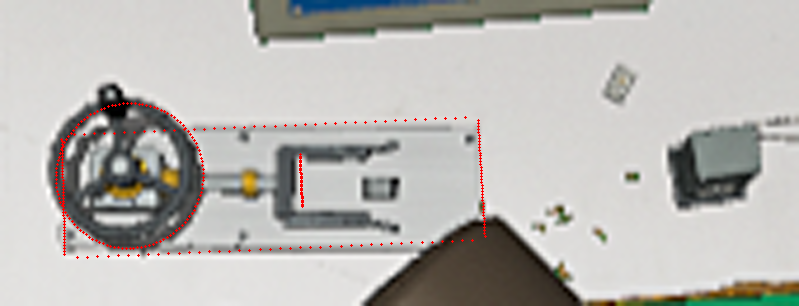

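Run:
```python
from fit import *
p=cv2.imread('pics/top0.png')
for i,(a,b,c,d) in enumerate([(215,200,275,250),(265,200,325,250)]):
    cv2.imwrite(f'pics/z{i}.png',cv2.resize(p[b:d,a:c],None,fx=12,fy=12,interpolation=cv2.INTER_LANCZOS4))
g=cv2.cvtColor(p,cv2.COLOR_BGR2GRAY)
for c in (262,275,285,295,305,312): print(c,g[208:246,c])
for rr in (218,222,228,232): print(rr,g[rr,305:325])
```

```text
262 [216 216 217 219 217 218 217 221 201 169 196 197 198 199 198 199 200 204
 185 133 165 172 101 141 210 204 199 198 198 201 200 203 207 210 157 148
 237 227]
275 [213 214 216 214 216 217 217 222 200 166 196 202 172  83  78  79  81  84
  83  82  85  84  84  85  83  85  88  66  86 136 152 207 206 212 164 144
 235 226]
285 [213 214 216 216 213 214 215 219 202 175 196 200 176  98  84  74 137 213
 205 202 202 200 201 204 203 209 177  68 105 104 127 216 208 213 172 147
 234 226]
295 [214 214 214 214 216 212 214 219 194 164 203 201 184  98 120 210 203 199
 207 179 118 150 154 122 135 211 205 211 179  63 132 220 207 213 174 152
 233 225]
305 [211 211 211 213 213 216 215 219 191 159 202 196 194 193 193 195 198 198
 200 202 200 200 199 201 200 199 201 202 200 201 202 203 204 219 190  51
  41  55]
312 [213 211 212 213 213 213 215 216 203 188 199 201 200 197 196 198 199 199
 202 204 202 204 199 200 200 200 202 203 208 189 101  36  44  53  62  65
  67  67]
218 [202 202 200 201 201 201 200 199 204 168 165 184 211 214 214 214 215 215
 212 213]
222 [193 194 194 193 195 195 196 196 197 199 199 185 212 214 212 214 214 215
 214 214]
228 [200 201 201 202 202 202 201 202 203 203 203 195 216 219 216 218 217 217
 217 215]
232 [200 200 200 199 199 200 199 200 201 201 202 202 181 221 220 217 219 218
 219 218]
```

View pics/z0.png

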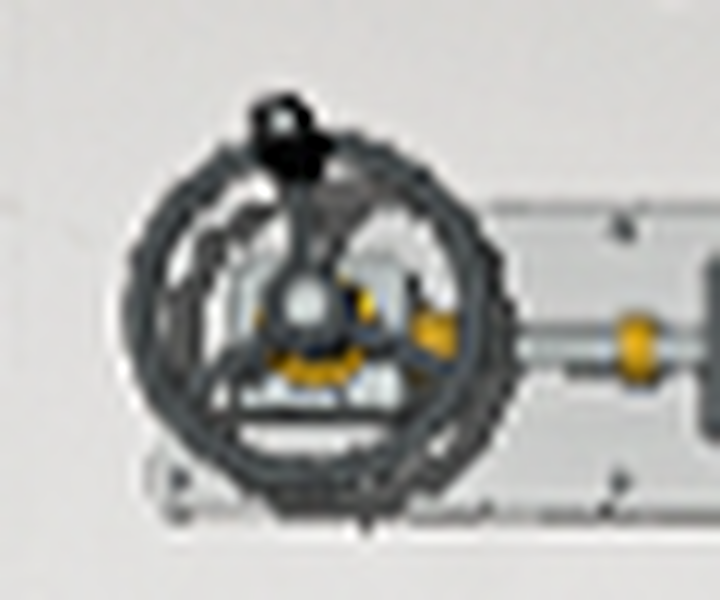

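View pics/z1.png

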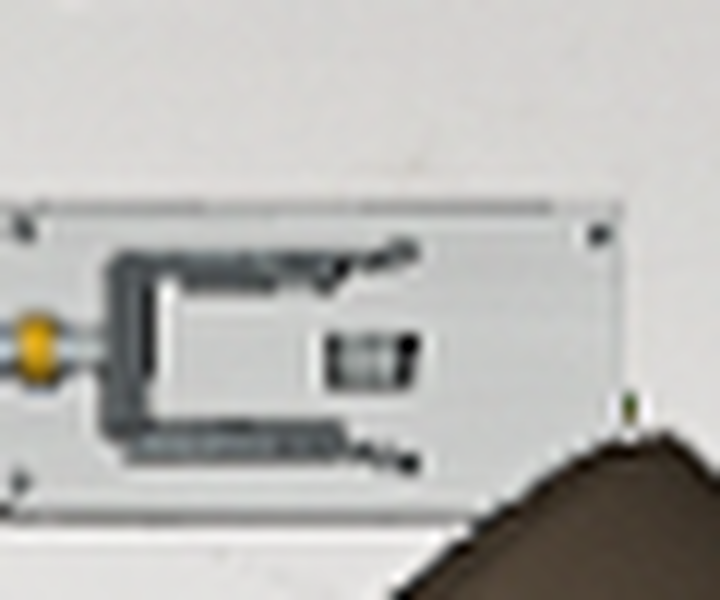

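```bash
cat > f2.py <<'E'
from fit import *
f=lambda u,v,z:ray('top',u,v,z)[:2].round(4)
A=f(262,216.7,.012);B=f(312,216.7,.012);print('upper',A,B,'yaw',-(B-A)[0]/(B-A)[1]*-1)
C=f(262,242.0,.012);E=f(296,242,.012);print('lower top',C,E, 'lower tbl',f(262,243.5,0))
print('right',f(316.5,217,.012),f(316.9,232,.012),'left',f(228.3,241,.012))
Z=lambda o,x,y:(o[0]+(x+.5)/12-.5,o[1]+(y+.5)/12-.5)
z0=(215,200);z1=(265,200)
print('wheel',f(*Z(z0,311,312),.085),'hub',f(*Z(z0,308,305),.09))
print('handle top',f(*Z(z0,281,122),.141),'handle low',f(*Z(z0,300,160),.091))
print('stop inner top',f(*Z(z1,158,340),.034),f(*Z(z1,150,340),.034))
print('cheek mouth',f(*Z(z1,340,440),.025),f(*Z(z1,340,275),.025),'flare',f(*Z(z1,415,250),.02),f(*Z(z1,415,465),.02))
print('lips inner', f(*Z(z1,230,292),.022),f(*Z(z1,230,425),.022))
print('pawl tall end',f(*Z(z1,327,340),.018),f(*Z(z1,327,390),.012),f(*Z(z1,415,360),.012))
E
python3 f2.py
```

```text
upper [0.5017 0.0343] [ 0.4943 -0.1359] yaw 0.04347826086956533
lower top [0.4147 0.0375] [ 0.4097 -0.0771] lower tbl [0.4114 0.038 ]
right [ 0.4925 -0.1511] [ 0.4408 -0.1495] left [0.423  0.1511]
wheel [0.4607 0.1037] hub [0.4617 0.1041]
handle top [0.5016 0.1064] handle low [0.5017 0.1051]
stop inner top [ 0.4568 -0.0174] [ 0.4569 -0.0152]
cheek mouth [ 0.4278 -0.0671] [ 0.4747 -0.0694] flare [ 0.4819 -0.091 ] [ 0.4206 -0.0879]
lips inner [ 0.4718 -0.0383] [ 0.4339 -0.0366]
pawl tall end [ 0.4576 -0.0651] [ 0.4443 -0.0645] [ 0.4518 -0.0898]
```

```bash
cat > plan.py <<'E'
from h import *
from scipy.spatial.transform import Rotation as Ro
def Rtool(s): return Ro.from_euler('xyz',s['eef_rot'],degrees=True)
def goal(yaw):  # yaw: world angle of tool y axis; x down
    y=np.array([np.cos(yaw),np.sin(yaw),0]);x=np.array([0,0,-1.]);return Ro.from_matrix(np.stack([x,y,np.cross(x,y)],1))
def report(pos,yaw):
    s=r.get_state();R=Rtool(s);print('t',round(s['time_s'],2),'tcp',s['tcp_pos'].round(4),'F',s['contact_force'].round(2),'w',round(s['gripper_width'],4),'j',s['joints'].round(1))
    yt=R.as_matrix()[:,1];print('yaw tool y',round(np.arctan2(yt[1],yt[0]),4),'xaxis',R.as_matrix()[:,0].round(3))
    if pos is None: return
    d=R.inv().apply(np.array(pos)-s['tcp_pos'])/.02; w=(R.inv()*goal(yaw)).as_rotvec()/.08
    print('total units d',d.round(2),'w',w.round(2))
E
python3 - <<'E'
from plan import *
report((.4524,-.3158,.20),.084)
report((.4524,-.3158,.20),.084+np.pi)
print(ray('top',376,216.5,.004),ray('top',405,216.5,.004))
E
```

```text
t 1.4 tcp [ 0.2602 -0.6228  0.2376] F [0.05 0.28 0.76] w 0.0873 j [-50.8  20.5   0.7  -0.  -70.1 -16.5]
yaw tool y 1.9666 xaxis [ 0.  0. -1.]
total units d [ 1.88 10.46 14.78] w [23.53 -0.   -0.  ]
t 1.4 tcp [ 0.2602 -0.6228  0.2376] F [0.05 0.28 0.76] w 0.0873 j [-50.8  20.5   0.7  -0.  -70.1 -16.5]
yaw tool y 1.9666 xaxis [ 0.  0. -1.]
total units d [ 1.88 10.46 14.78] w [-15.74   0.    -0.  ]
[ 0.48696334 -0.35500857  0.004     ] [ 0.48262853 -0.45394329  0.004     ]
```

arm_command(plan=[{"wx": -1}, {"wx": -1}, {"wx": -1}, {"wx": -1}, {"wx": -1}, {"wx": -1}, {"wx": -1}, {"wx": -1}, {"wx": -1}, {"wx": -1}, {"wx": -1}, {"wx": -1}, {"wx": -1}, {"wx": -1}, {"wx": -1}, {"wx": -0.74}], fingers=-1, force=25)

```text
schema error: expected keys dx, dy, dz, wx, wy, wz
```

Run:
```python
from plan import *
report((.4524,-.3158,.20),.084+np.pi)
```

```text
t 1.4 tcp [ 0.2602 -0.6228  0.2376] F [0.05 0.28 0.76] w 0.0873 j [-50.8  20.5   0.7  -0.  -70.1 -16.5]
yaw tool y 1.9666 xaxis [ 0.  0. -1.]
total units d [ 1.88 10.46 14.78] w [-15.74   0.    -0.  ]
```

```bash
cat >> plan.py <<'E'
def rows(pos,yaw,n):
    s=r.get_state();p=s['tcp_pos'];R=Rtool(s);dp=(np.array(pos)-p)/n;dw=(R.inv()*goal(yaw)).as_rotvec()/n
    out=[]
    for i in range(n):
        d=R.inv().apply(dp)/.02; R=R*Ro.from_rotvec(dw)
        out.append('{'+', '.join(f'"{k}": {round(v,2)+0:g}' for k,v in zip(['dx','dy','dz','wx','wy','wz'],list(d)+list(dw/.08)))+'}')
    print('['+', '.join(out)+']')
E
python3 - <<'E'
from plan import *
rows((.4524,-.3158,.20),.084+np.pi,19)
E
```

```text
[{"dx": 0.1, "dy": 0.55, "dz": 0.78, "wx": -0.83, "wy": 0, "wz": 0}, {"dx": 0.1, "dy": 0.5, "dz": 0.81, "wx": -0.83, "wy": 0, "wz": 0}, {"dx": 0.1, "dy": 0.44, "dz": 0.84, "wx": -0.83, "wy": 0, "wz": 0}, {"dx": 0.1, "dy": 0.39, "dz": 0.87, "wx": -0.83, "wy": 0, "wz": 0}, {"dx": 0.1, "dy": 0.33, "dz": 0.9, "wx": -0.83, "wy": 0, "wz": 0}, {"dx": 0.1, "dy": 0.27, "dz": 0.91, "wx": -0.83, "wy": 0, "wz": 0}, {"dx": 0.1, "dy": 0.21, "dz": 0.93, "wx": -0.83, "wy": 0, "wz": 0}, {"dx": 0.1, "dy": 0.14, "dz": 0.94, "wx": -0.83, "wy": 0, "wz": 0}, {"dx": 0.1, "dy": 0.08, "dz": 0.95, "wx": -0.83, "wy": 0, "wz": 0}, {"dx": 0.1, "dy": 0.02, "dz": 0.95, "wx": -0.83, "wy": 0, "wz": 0}, {"dx": 0.1, "dy": -0.04, "dz": 0.95, "wx": -0.83, "wy": 0, "wz": 0}, {"dx": 0.1, "dy": -0.11, "dz": 0.95, "wx": -0.83, "wy": 0, "wz": 0}, {"dx": 0.1, "dy": -0.17, "dz": 0.94, "wx": -0.83, "wy": 0, "wz": 0}, {"dx": 0.1, "dy": -0.23, "dz": 0.92, "wx": -0.83, "wy": 0, "wz": 0}, {"dx": 0.1, "dy": -0.29, "dz": 0.91, "wx": -0.83, "wy": 0, "wz": 0}, {"dx": 0.1, "dy": -0.35, "dz": 0.89, "wx": -0.83, "wy": 0, "wz": 0}, {"dx": 0.1, "dy": -0.41, "dz": 0.86, "wx": -0.83, "wy": 0, "wz": 0}, {"dx": 0.1, "dy": -0.47, "dz": 0.83, "wx": -0.83, "wy": 0, "wz": 0}, {"dx": 0.1, "dy": -0.52, "dz": 0.8, "wx": -0.83, "wy": 0, "wz": 0}]
```

arm_command(plan=[{"dx": 0.1, "dy": 0.55, "dz": 0.78, "wx": -0.83, "wy": 0, "wz": 0}, {"dx": 0.1, "dy": 0.5, "dz": 0.81, "wx": -0.83, "wy": 0, "wz": 0}, {"dx": 0.1, "dy": 0.44, "dz": 0.84, "wx": -0.83, "wy": 0, "wz": 0}, {"dx": 0.1, "dy": 0.39, "dz": 0.87, "wx": -0.83, "wy": 0, "wz": 0}, {"dx": 0.1, "dy": 0.33, "dz": 0.9, "wx": -0.83, "wy": 0, "wz": 0}, {"dx": 0.1, "dy": 0.27, "dz": 0.91, "wx": -0.83, "wy": 0, "wz": 0}, {"dx": 0.1, "dy": 0.21, "dz": 0.93, "wx": -0.83, "wy": 0, "wz": 0}, {"dx": 0.1, "dy": 0.14, "dz": 0.94, "wx": -0.83, "wy": 0, "wz": 0}, {"dx": 0.1, "dy": 0.08, "dz": 0.95, "wx": -0.83, "wy": 0, "wz": 0}, {"dx": 0.1, "dy": 0.02, "dz": 0.95, "wx": -0.83, "wy": 0, "wz": 0}, {"dx": 0.1, "dy": -0.04, "dz": 0.95, "wx": -0.83, "wy": 0, "wz": 0}, {"dx": 0.1, "dy": -0.11, "dz": 0.95, "wx": -0.83, "wy": 0, "wz": 0}, {"dx": 0.1, "dy": -0.17, "dz": 0.94, "wx": -0.83, "wy": 0, "wz": 0}, {"dx": 0.1, "dy": -0.23, "dz": 0.92, "wx": -0.83, "wy": 0, "wz": 0}, {"dx": 0.1, "dy": -0.29, "dz": 0.91, "wx": -0.83, "wy": 0, "wz": 0}, {"dx": 0.1, "dy": -0.35, "dz": 0.89, "wx": -0.83, "wy": 0, "wz": 0}], fingers=-1, force=25)

```text
time_s: 2.73
tcp_pos: [0.4209, -0.3524, 0.2047]
eef_rot: [-136.4, 89.8, -50.3]
contact_force: [0.2, -0.2, 0.4]
gripper_width: 0.0879
```

Run:
```python
from plan import *
report((.4524,-.3158,.16),.084+np.pi)
rows((.4524,-.3158,.16),.084+np.pi,6)
for n in ['scene','top']:
    p,d=r.capture(n); cv2.imwrite(f'pics/{n}1.png',p[:,:,::-1]); np.save(f'{n}1.npy',d)
```

```text
t 2.73 tcp [ 0.4209 -0.3524  0.2047] F [ 0.2  -0.22  0.41] w 0.0879 j [-19.4  10.  -18.3   0.1 -61.6  15.5]
yaw tool y 3.0735 xaxis [ 0.002 -0.002 -1.   ]
total units d [ 2.24 -1.44  1.94] w [-1.9  -0.03  0.02]
[{"dx": 0.37, "dy": -0.24, "dz": 0.32, "wx": -0.32, "wy": 0, "wz": 0}, {"dx": 0.37, "dy": -0.25, "dz": 0.32, "wx": -0.32, "wy": 0, "wz": 0}, {"dx": 0.37, "dy": -0.26, "dz": 0.31, "wx": -0.32, "wy": 0, "wz": 0}, {"dx": 0.37, "dy": -0.26, "dz": 0.3, "wx": -0.32, "wy": 0, "wz": 0}, {"dx": 0.37, "dy": -0.27, "dz": 0.3, "wx": -0.32, "wy": 0, "wz": 0}, {"dx": 0.37, "dy": -0.28, "dz": 0.29, "wx": -0.32, "wy": 0, "wz": 0}]
```

View pics/scene1.png

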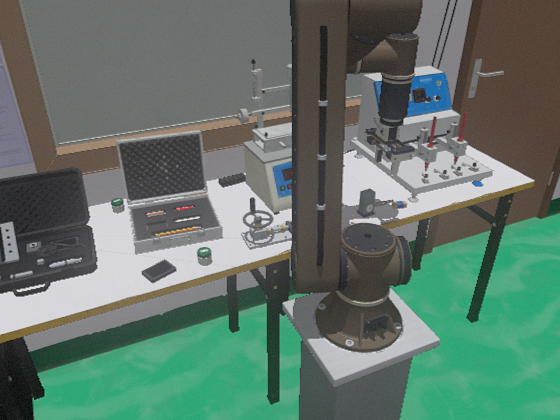

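View pics/top1.png

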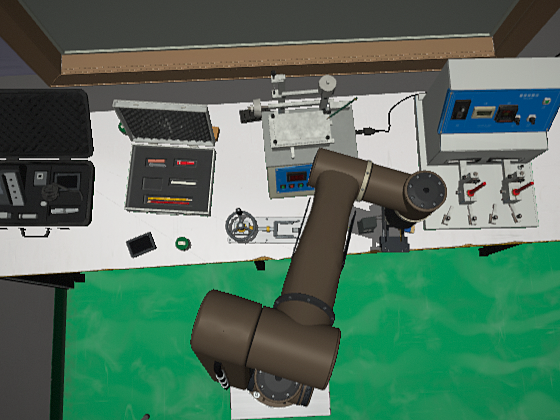

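arm_command(plan=[{"dx": 0.37, "dy": -0.24, "dz": 0.32, "wx": -0.32, "wy": 0, "wz": 0}, {"dx": 0.37, "dy": -0.25, "dz": 0.32, "wx": -0.32, "wy": 0, "wz": 0}, {"dx": 0.37, "dy": -0.26, "dz": 0.31, "wx": -0.32, "wy": 0, "wz": 0}, {"dx": 0.37, "dy": -0.26, "dz": 0.3, "wx": -0.32, "wy": 0, "wz": 0}, {"dx": 0.37, "dy": -0.27, "dz": 0.3, "wx": -0.32, "wy": 0, "wz": 0}, {"dx": 0.37, "dy": -0.28, "dz": 0.29, "wx": -0.32, "wy": 0, "wz": 0}, {"dx": 0, "dy": 0, "dz": 0, "wx": 0, "wy": 0, "wz": 0}])

```text
time_s: 3.42
tcp_pos: [0.4551, -0.3122, 0.1555]
eef_rot: [-147.8, 89.8, -52.2]
contact_force: [-0.4, 0.3, -0.7]
gripper_width: 0.0876
```

Run:
```python
from plan import *
report((.4524,-.3158,.060),.084+np.pi)
rows((.4524,-.3158,.060),.084+np.pi,7)
for n in ['scene','top']:
    p,d=r.capture(n); cv2.imwrite(f'pics/{n}2.png',p[:,:,::-1])
    a=(330,150,430,225) if n=='scene' else (330,185,430,260)
    cv2.imwrite(f'pics/{n}2c.png',cv2.resize(p[a[1]:a[3],a[0]:a[2],::-1],None,fx=8,fy=8,interpolation=cv2.INTER_CUBIC))
```

```text
t 3.42 tcp [ 0.4551 -0.3122  0.1555] F [-0.37  0.25 -0.72] w 0.0876 j [-14.   12.9 -21.6   0.1 -55.3  19.6]
yaw tool y -3.0431 xaxis [ 0.002 -0.002 -1.   ]
total units d [ 4.78  0.16 -0.16] w [ 0.18 -0.03  0.02]
[{"dx": 0.68, "dy": 0.02, "dz": -0.02, "wx": 0.03, "wy": 0, "wz": 0}, {"dx": 0.68, "dy": 0.02, "dz": -0.02, "wx": 0.03, "wy": 0, "wz": 0}, {"dx": 0.68, "dy": 0.02, "dz": -0.02, "wx": 0.03, "wy": 0, "wz": 0}, {"dx": 0.68, "dy": 0.02, "dz": -0.02, "wx": 0.03, "wy": 0, "wz": 0}, {"dx": 0.68, "dy": 0.02, "dz": -0.02, "wx": 0.03, "wy": 0, "wz": 0}, {"dx": 0.68, "dy": 0.02, "dz": -0.02, "wx": 0.03, "wy": 0, "wz": 0}, {"dx": 0.68, "dy": 0.02, "dz": -0.02, "wx": 0.03, "wy": 0, "wz": 0}]
```

View pics/scene2c.png

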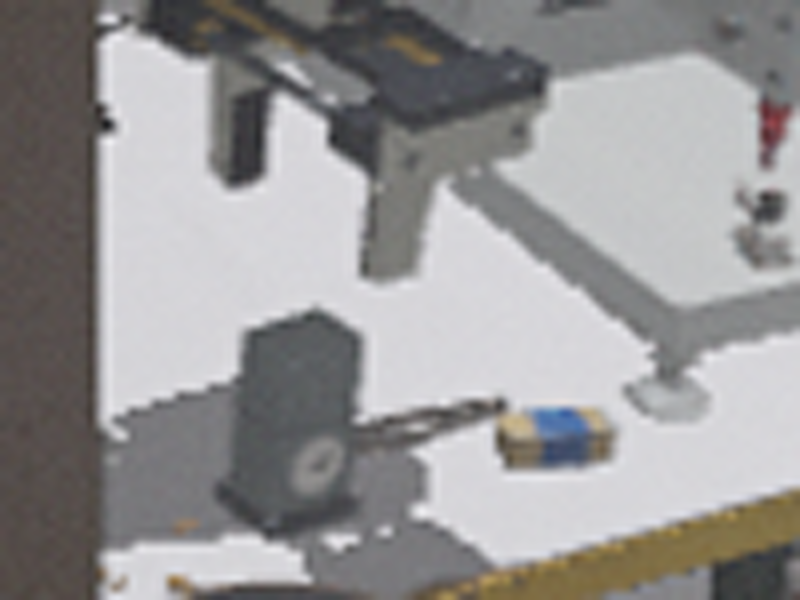

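View pics/top2c.png

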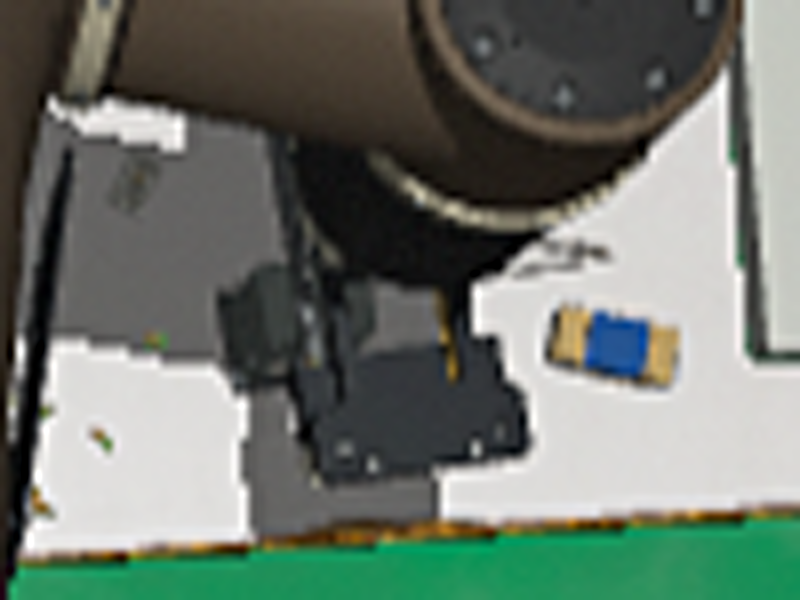

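Run:
```python
from fit import *
for n in ['scene','top']:
    f,cx,cy,R,t=K(n); print(n,'cam',-R.T@t)
    off={'scene':(330,150),'top':(330,185)}[n]
    c=lambda X:tuple(((np.array(proj(n,X))-off+.5)*8).round())
    print('tipcentre',c((.455,-.312,.1445)),'fing+',c((.499,-.308,.1445)),'fing-',c((.411,-.316,.1445)),'modtop',c((.4524,-.3158,.092)),'modbot',c((.4524,-.3158,0)))
```

```text
scene cam [-0.83460169  0.62052674  0.98826825]
tipcentre (np.float64(309.0), np.float64(231.0)) fing+ (np.float64(247.0), np.float64(189.0)) fing- (np.float64(373.0), np.float64(274.0)) modtop (np.float64(308.0), np.float64(336.0)) modbot (np.float64(288.0), np.float64(511.0))
top cam [ 0.14135952 -0.00942388  1.79551081]
tipcentre (np.float64(333.0), np.float64(270.0)) fing+ (np.float64(314.0), np.float64(161.0)) fing- (np.float64(352.0), np.float64(380.0)) modtop (np.float64(321.0), np.float64(301.0)) modbot (np.float64(285.0), np.float64(341.0))
```

arm_command(plan=[{"dx": 0.68, "dy": 0.02, "dz": -0.02, "wx": 0.03, "wy": 0, "wz": 0}, {"dx": 0.68, "dy": 0.02, "dz": -0.02, "wx": 0.03, "wy": 0, "wz": 0}, {"dx": 0.68, "dy": 0.02, "dz": -0.02, "wx": 0.03, "wy": 0, "wz": 0}, {"dx": 0.68, "dy": 0.02, "dz": -0.02, "wx": 0.03, "wy": 0, "wz": 0}, {"dx": 0.68, "dy": 0.02, "dz": -0.02, "wx": 0.03, "wy": 0, "wz": 0}, {"dx": 0.68, "dy": 0.02, "dz": -0.02, "wx": 0.03, "wy": 0, "wz": 0}, {"dx": 0.68, "dy": 0.02, "dz": -0.02, "wx": 0.03, "wy": 0, "wz": 0}, {"dx": 0, "dy": 0, "dz": 0, "wx": 0, "wy": 0, "wz": 0}])

```text
time_s: 4.18
tcp_pos: [0.4555, -0.3203, 0.063]
eef_rot: [-127.0, 89.2, -32.7]
contact_force: [-0.4, 0.7, -0.6]
gripper_width: 0.0878
```

arm_command(plan=[{"dx": 0, "dy": 0, "dz": 0, "wx": 0, "wy": 0, "wz": 0}, {"dx": 0, "dy": 0, "dz": 0, "wx": 0, "wy": 0, "wz": 0}, {"dx": 0, "dy": 0, "dz": 0, "wx": 0, "wy": 0, "wz": 0}, {"dx": 0, "dy": 0, "dz": 0, "wx": 0, "wy": 0, "wz": 0}, {"dx": 0, "dy": 0, "dz": 0, "wx": 0, "wy": 0, "wz": 0}, {"dx": 0, "dy": 0, "dz": 0, "wx": 0, "wy": 0, "wz": 0}], fingers=1, force=25)

```text
time_s: 4.68
tcp_pos: [0.4575, -0.3219, 0.0672]
eef_rot: [-125.1, 88.9, -30.8]
contact_force: [-0.5, 0.2, -0.6]
gripper_width: 0.0533
```

Run:
```python
from plan import *
report((.4524,-.3158,.160),.084+np.pi)
```

```text
t 4.68 tcp [ 0.4575 -0.3219  0.0672] F [-0.52  0.18 -0.55] w 0.0533 j [-14.9  19.  -27.1   0.4 -42.8  18.8]
yaw tool y -3.0671 xaxis [ 0.016 -0.01  -1.   ]
total units d [-4.65  0.16  0.27] w [-0.12 -0.14  0.19]
```

arm_command(plan=[{"dx": 0.15, "dy": 0.05, "dz": 0.05, "wx": -0.03, "wy": -0.05, "wz": 0.06}, {"dx": 0.15, "dy": 0.05, "dz": 0.05, "wx": -0.03, "wy": -0.05, "wz": 0.06}, {"dx": 0.1, "dy": 0.03, "dz": 0.05, "wx": -0.03, "wy": -0.05, "wz": 0.06}, {"dx": 0.05, "dy": 0, "dz": 0.02, "wx": 0, "wy": 0, "wz": 0}, {"dx": 0.04, "dy": 0, "dz": 0.02, "wx": 0, "wy": 0, "wz": 0}, {"dx": 0.04, "dy": 0, "dz": 0.02, "wx": 0, "wy": 0, "wz": 0}, {"dx": 0.04, "dy": 0, "dz": 0.02, "wx": 0, "wy": 0, "wz": 0}])

```text
time_s: 5.27
tcp_pos: [0.455, -0.3191, 0.0601]
eef_rot: [170.8, 89.9, -94.2]
contact_force: [-4.0, 0.8, 8.7]
gripper_width: 0.0338
```

Run:
```python
from plan import *
report((.4511,-.1185,.092),-.0434+np.pi)
```

```text
t 5.27 tcp [ 0.455  -0.3191  0.0601] F [-4.01  0.77  8.74] w 0.0338 j [-14.8  19.8 -27.    0.1 -43.2  19.7]
yaw tool y -3.0551 xaxis [-0.    -0.001 -1.   ]
total units d [-1.61 -0.67 10.01] w [ 1.62 -0.01 -0.  ]
```

arm_command(plan=[{"dx": -0.8, "dy": 0, "dz": 0, "wx": 0, "wy": 0, "wz": 0}, {"dx": -0.9, "dy": 0, "dz": 0, "wx": 0, "wy": 0, "wz": 0}, {"dx": -0.8, "dy": 0, "dz": 0, "wx": 0, "wy": 0, "wz": 0}])

```text
time_s: 5.52
tcp_pos: [0.4514, -0.3175, 0.1066]
eef_rot: [67.5, 89.4, 162.4]
contact_force: [0.9, 0.5, -1.9]
gripper_width: 0.0341
```

Run:
```python
from plan import *
report((.4504,-.125,.11),-.0434+np.pi)
rows((.4504,-.125,.11),-.0434+np.pi,12)
```

```text
t 5.52 tcp [ 0.4514 -0.3175  0.1066] F [ 0.91  0.5  -1.89] w 0.0341 j [-14.8  16.4 -24.3  -0.  -50.   19.8]
yaw tool y -3.0558 xaxis [-0.01   0.003 -1.   ]
total units d [-0.14 -0.78  9.6 ] w [ 1.61  0.04 -0.13]
[{"dx": -0.01, "dy": -0.06, "dz": 0.8, "wx": 0.13, "wy": 0, "wz": -0.01}, {"dx": -0.01, "dy": -0.06, "dz": 0.8, "wx": 0.13, "wy": 0, "wz": -0.01}, {"dx": -0.01, "dy": -0.05, "dz": 0.8, "wx": 0.13, "wy": 0, "wz": -0.01}, {"dx": -0.01, "dy": -0.04, "dz": 0.8, "wx": 0.13, "wy": 0, "wz": -0.01}, {"dx": -0.01, "dy": -0.03, "dz": 0.8, "wx": 0.13, "wy": 0, "wz": -0.01}, {"dx": -0.01, "dy": -0.02, "dz": 0.8, "wx": 0.13, "wy": 0, "wz": -0.01}, {"dx": -0.01, "dy": -0.01, "dz": 0.8, "wx": 0.13, "wy": 0, "wz": -0.01}, {"dx": -0.01, "dy": 0, "dz": 0.8, "wx": 0.13, "wy": 0, "wz": -0.01}, {"dx": -0.01, "dy": 0, "dz": 0.8, "wx": 0.13, "wy": 0, "wz": -0.01}, {"dx": -0.01, "dy": 0.01, "dz": 0.8, "wx": 0.13, "wy": 0, "wz": -0.01}, {"dx": -0.01, "dy": 0.02, "dz": 0.8, "wx": 0.13, "wy": 0, "wz": -0.01}, {"dx": -0.01, "dy": 0.03, "dz": 0.8, "wx": 0.13, "wy": 0, "wz": -0.01}]
```

arm_command(plan=[{"dx": -0.01, "dy": -0.06, "dz": 0.8, "wx": 0.13, "wy": 0, "wz": -0.01}, {"dx": -0.01, "dy": -0.06, "dz": 0.8, "wx": 0.13, "wy": 0, "wz": -0.01}, {"dx": -0.01, "dy": -0.05, "dz": 0.8, "wx": 0.13, "wy": 0, "wz": -0.01}, {"dx": -0.01, "dy": -0.04, "dz": 0.8, "wx": 0.13, "wy": 0, "wz": -0.01}, {"dx": -0.01, "dy": -0.03, "dz": 0.8, "wx": 0.13, "wy": 0, "wz": -0.01}, {"dx": -0.01, "dy": -0.02, "dz": 0.8, "wx": 0.13, "wy": 0, "wz": -0.01}, {"dx": -0.01, "dy": -0.01, "dz": 0.8, "wx": 0.13, "wy": 0, "wz": -0.01}, {"dx": -0.01, "dy": 0, "dz": 0.8, "wx": 0.13, "wy": 0, "wz": -0.01}, {"dx": -0.01, "dy": 0, "dz": 0.8, "wx": 0.13, "wy": 0, "wz": -0.01}, {"dx": -0.01, "dy": 0.01, "dz": 0.7, "wx": 0.13, "wy": 0, "wz": -0.01}, {"dx": 0.02, "dy": 0, "dz": 0.5, "wx": 0.13, "wy": 0, "wz": 0}, {"dx": 0.02, "dy": 0, "dz": 0.2, "wx": 0.1, "wy": 0, "wz": 0}, {"dx": 0.03, "dy": 0, "dz": 0, "wx": 0, "wy": 0, "wz": 0}])

```text
time_s: 6.6
tcp_pos: [0.447, -0.1369, 0.1046]
eef_rot: [62.9, 89.1, 150.3]
contact_force: [0.3, 0.3, -2.2]
gripper_width: 0.0344
```

Run:
```python
from plan import *
report((.4504,-.125,.10),-.0434+np.pi)
for n in ['scene','top']:
    p,d=r.capture(n); cv2.imwrite(f'pics/{n}3.png',p[:,:,::-1])
    a=(230,160,330,240) if n=='scene' else (210,190,340,260)
    cv2.imwrite(f'pics/{n}3c.png',cv2.resize(p[a[1]:a[3],a[0]:a[2],::-1],None,fx=6,fy=6,interpolation=cv2.INTER_CUBIC))
```

```text
t 6.6 tcp [ 0.447  -0.1369  0.1046] F [ 0.29  0.27 -2.16] w 0.0344 j [  6.7   9.3 -34.2  -0.7 -47.2  -8.8]
yaw tool y 3.0974 xaxis [-0.013  0.007 -1.   ]
total units d [ 0.23 -0.15  0.6 ] w [-0.01  0.09 -0.17]
```

View pics/scene3c.png

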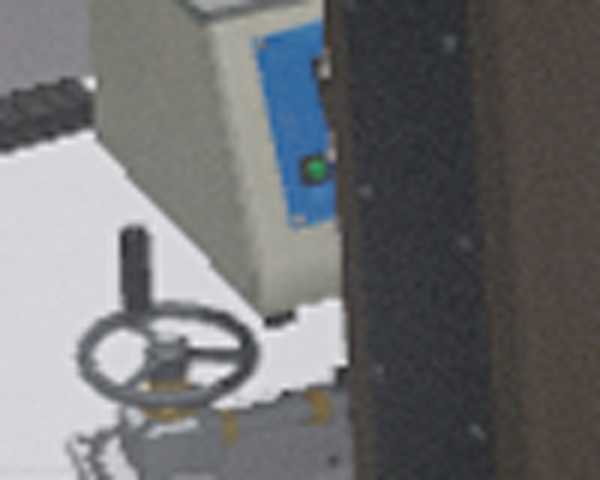

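View pics/top3c.png

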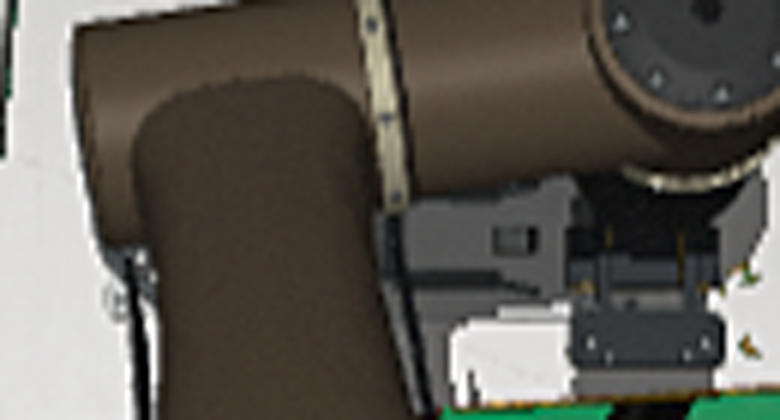

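arm_command(plan=[{"dx": 0.1, "dy": -0.08, "dz": 0.3, "wx": 0, "wy": 0.04, "wz": -0.08}, {"dx": 0.3, "dy": -0.08, "dz": 0.3, "wx": 0, "wy": 0.04, "wz": -0.08}, {"dx": 0.4, "dy": 0, "dz": 0, "wx": 0, "wy": 0, "wz": -0.02}, {"dx": 0.4, "dy": 0, "dz": 0, "wx": 0, "wy": 0, "wz": -0.02}])

```text
time_s: 7.03
tcp_pos: [0.4521, -0.1263, 0.0798]
eef_rot: [-91.3, 89.6, -4.0]
contact_force: [-0.8, -0.2, -2.0]
gripper_width: 0.0339
```

Run:
```python
from plan import *
report((.4504,-.125,.072),-.0434+np.pi)
```

```text
t 7.03 tcp [ 0.4521 -0.1263  0.0798] F [-0.77 -0.18 -1.98] w 0.0339 j [  8.6  10.9 -36.8   0.1 -41.9 -11.3]
yaw tool y 3.0957 xaxis [ 0.007 -0.    -1.   ]
total units d [0.39 0.09 0.06] w [-0.03 -0.    0.08]
```

arm_command(plan=[{"dx": 0.2, "dy": 0.06, "dz": 0.04, "wx": 0, "wy": 0, "wz": 0.06}, {"dx": 0.15, "dy": 0.04, "dz": 0, "wx": 0, "wy": 0, "wz": 0.03}, {"dx": 0.1, "dy": 0.02, "dz": 0, "wx": 0, "wy": 0, "wz": 0.02}, {"dx": 0.1, "dy": 0, "dz": 0, "wx": 0, "wy": 0, "wz": 0}])

```text
time_s: 7.37
tcp_pos: [0.4496, -0.1262, 0.0706]
eef_rot: [124.8, 89.7, -147.6]
contact_force: [-13.3, 9.3, 38.0]
gripper_width: 0.0338
```

Run:
```python
from plan import *
report((.4504,-.125,.072),-.0434+np.pi)
```

```text
t 7.37 tcp [ 0.4496 -0.1262  0.0706] F [-13.3    9.35  38.  ] w 0.0338 j [  8.7  11.8 -37.3   0.2 -41.2 -11.2]
yaw tool y 3.1001 xaxis [-0.005 -0.003 -1.   ]
total units d [-0.07 -0.04  0.06] w [ 0.02 -0.04 -0.06]
```

arm_command(plan=[{"dx": -0.05, "dy": 0, "dz": 0, "wx": 0, "wy": -0.02, "wz": -0.03}, {"dx": 0, "dy": 0, "dz": 0, "wx": 0, "wy": 0, "wz": 0}], force=10)

```text
time_s: 7.53
tcp_pos: [0.45, -0.1263, 0.0724]
eef_rot: [139.0, 89.9, -133.3]
contact_force: [0.0, -0.4, -1.8]
gripper_width: 0.0339
```

Run:
```python
from plan import *
report((.4504,-.125,.072),-.0434+np.pi)
```

```text
t 7.53 tcp [ 0.45   -0.1263  0.0724] F [ 0.01 -0.38 -1.81] w 0.0339 j [  8.6  11.6 -37.2   0.1 -41.3 -11.1]
yaw tool y 3.1008 xaxis [-0.002 -0.002 -1.   ]
total units d [ 0.02 -0.02  0.06] w [ 0.03 -0.02 -0.02]
```

arm_command(plan=[{"dx": 0.03, "dy": -0.02, "dz": 0.45, "wx": 0, "wy": 0, "wz": 0}, {"dx": 0.03, "dy": 0, "dz": 0.45, "wx": 0, "wy": 0, "wz": 0}, {"dx": 0.03, "dy": 0, "dz": 0.45, "wx": 0, "wy": 0, "wz": 0}])

```text
time_s: 7.78
tcp_pos: [0.4514, -0.0997, 0.0704]
eef_rot: [145.9, 89.8, -126.5]
contact_force: [-3.0, -5.7, 12.5]
gripper_width: 0.0338
```

Run:
```python
from plan import *
report((.454,-.043,.072),-.0434+np.pi)
```

```text
t 7.78 tcp [ 0.4514 -0.0997  0.0704] F [-2.99 -5.73 12.51] w 0.0338 j [ 12.2  11.4 -38.    0.2 -40.8 -14.8]
yaw tool y 3.0987 xaxis [-0.003 -0.003 -1.   ]
total units d [-0.09 -0.01  2.84] w [ 0.01 -0.04 -0.03]
```

arm_command(plan=[{"dx": -0.02, "dy": 0, "dz": 0.4, "wx": 0, "wy": -0.02, "wz": -0.02}, {"dx": 0, "dy": 0, "dz": 0.4, "wx": 0, "wy": 0, "wz": 0}, {"dx": 0.02, "dy": 0, "dz": 0.4, "wx": 0, "wy": 0, "wz": 0}])

```text
time_s: 8.03
tcp_pos: [0.4525, -0.0744, 0.071]
eef_rot: [160.6, 89.7, -111.8]
contact_force: [-0.4, -2.8, 2.7]
gripper_width: 0.034
```

Run:
```python
from plan import *
report((.454,-.043,.072),-.0434+np.pi)
```

```text
t 8.03 tcp [ 0.4525 -0.0744  0.071 ] F [-0.41 -2.8   2.66] w 0.034 j [ 15.6  11.  -38.5   0.4 -40.7 -18.2]
yaw tool y 3.1008 xaxis [-0.002 -0.005 -1.   ]
total units d [-0.06 -0.01  1.57] w [ 0.03 -0.07 -0.02]
```

Going smoothly through the cheeks; continue.

arm_command(plan=[{"dx": 0, "dy": 0, "dz": 0.4, "wx": 0, "wy": -0.03, "wz": 0}, {"dx": 0.01, "dy": 0, "dz": 0.4, "wx": 0, "wy": 0, "wz": 0}, {"dx": 0.02, "dy": 0, "dz": 0.3, "wx": 0, "wy": 0, "wz": 0}])

```text
time_s: 8.28
tcp_pos: [0.4532, -0.0497, 0.0699]
eef_rot: [144.2, 89.7, -128.1]
contact_force: [0.7, -3.6, 0.9]
gripper_width: 0.034
```

Run:
```python
from plan import *
report((.454,-.043,.072),-.0434+np.pi)
```

```text
t 8.28 tcp [ 0.4532 -0.0497  0.0699] F [ 0.67 -3.56  0.89] w 0.034 j [ 18.7  10.9 -38.7   0.2 -40.6 -21.2]
yaw tool y 3.1022 xaxis [-0.003 -0.004 -1.   ]
total units d [-0.11 -0.03  0.34] w [ 0.05 -0.05 -0.03]
```

arm_command(plan=[{"dx": -0.02, "dy": 0, "dz": 0.2, "wx": 0, "wy": -0.03, "wz": -0.02}, {"dx": 0, "dy": 0, "dz": 0.2, "wx": 0, "wy": 0, "wz": 0}, {"dx": 0, "dy": 0, "dz": 0.15, "wx": 0, "wy": 0, "wz": 0}])

```text
time_s: 8.53
tcp_pos: [0.453, -0.037, 0.0688]
eef_rot: [125.1, 89.8, -147.1]
contact_force: [3.8, -8.0, -9.2]
gripper_width: 0.0339
```

Run:
```python
from plan import *
report((.454,-.043,.072),-.0434+np.pi)
```

```text
t 8.53 tcp [ 0.453  -0.037   0.0688] F [ 3.79 -8.   -9.24] w 0.0339 j [ 20.3  10.9 -38.9   0.1 -40.4 -22.5]
yaw tool y 3.1035 xaxis [-0.003 -0.002 -1.   ]
total units d [-0.16 -0.06 -0.3 ] w [ 0.07 -0.02 -0.03]
```

arm_command(plan=[{"dx": 0, "dy": 0.0, "dz": 0.15, "wx": 0, "wy": 0, "wz": 0}, {"dx": 0, "dy": 0, "dz": 0.15, "wx": 0, "wy": 0, "wz": 0}])

```text
time_s: 8.7
tcp_pos: [0.4528, -0.0311, 0.0673]
eef_rot: [127.5, 89.7, -144.6]
contact_force: [4.3, -8.0, -8.8]
gripper_width: 0.0341
```

Run:
```python
from plan import *
report((.454,-.043,.072),-.0434+np.pi)
for n in ['scene','top']:
    p,d=r.capture(n); cv2.imwrite(f'pics/{n}4.png',p[:,:,::-1])
```

```text
t 8.7 tcp [ 0.4528 -0.0311  0.0673] F [ 4.27 -8.   -8.76] w 0.0341 j [ 21.1  11.  -39.    0.1 -40.2 -23.4]
yaw tool y 3.1038 xaxis [-0.004 -0.003 -1.   ]
total units d [-0.23 -0.08 -0.6 ] w [ 0.07 -0.04 -0.05]
```

View pics/scene4.png

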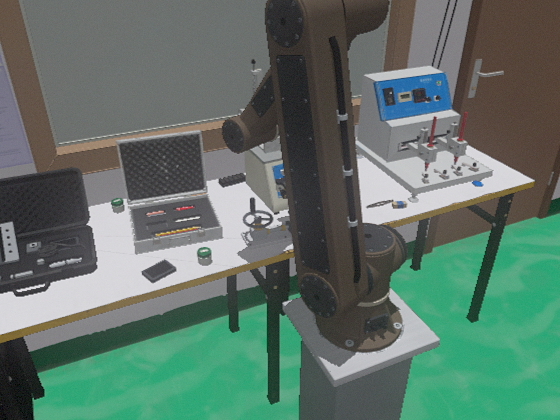

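View pics/top4.png

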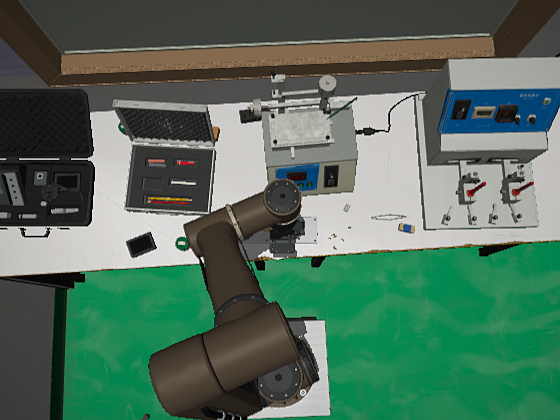

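arm_command(plan=[{"dx": 0, "dy": 0, "dz": -0.1, "wx": 0, "wy": 0, "wz": 0}, {"dx": 0.03, "dy": 0, "dz": 0, "wx": 0, "wy": 0, "wz": 0}, {"dx": 0.03, "dy": 0, "dz": 0, "wx": 0, "wy": 0, "wz": 0}, {"dx": 0.0, "dy": 0, "dz": 0, "wx": 0, "wy": 0, "wz": 0}, {"dx": -0.5, "dy": 0, "dz": 0, "wx": 0, "wy": 0, "wz": 0}, {"dx": -1, "dy": 0, "dz": 0, "wx": 0, "wy": 0, "wz": 0}, {"dx": -1, "dy": 0, "dz": 0, "wx": 0, "wy": 0, "wz": 0}, {"dx": -1, "dy": 0, "dz": -0.5, "wx": 0, "wy": 0, "wz": 0}, {"dx": 0, "dy": 0, "dz": -1, "wx": 0, "wy": 0, "wz": 0}, {"dx": 0, "dy": 0, "dz": -1, "wx": 0, "wy": 0, "wz": 0}, {"dx": 0, "dy": 0, "dz": -1, "wx": 0, "wy": 0, "wz": 0}, {"dx": 0, "dy": 0, "dz": -1, "wx": 0, "wy": 0, "wz": 0}, {"dx": 0, "dy": 0, "dz": -1, "wx": 0, "wy": 0, "wz": 0}, {"dx": 0, "dy": 0, "dz": -1, "wx": 0, "wy": 0, "wz": 0}, {"dx": 0, "dy": 0, "dz": -1, "wx": 0, "wy": 0, "wz": 0}, {"dx": 0, "dy": 0, "dz": -1, "wx": 0, "wy": 0, "wz": 0}], fingers=-1)

```text
time_s: 10.13
tcp_pos: [0.4498, -0.2046, 0.1429]
eef_rot: [-70.8, 89.6, 17.4]
contact_force: [1.2, -1.1, 0.0]
gripper_width: 0.0877
```

Run:
```python
from plan import *
report((.454,-.043,.072),-.0434+np.pi)
for n in ['scene','top']:
    p,d=r.capture(n); cv2.imwrite(f'pics/{n}5.png',p[:,:,::-1]); np.save(f'{n}5.npy',d)
p=cv2.imread('pics/top5.png');cv2.imwrite('pics/top5c.png',cv2.resize(p[195:260,210:330],None,fx=6.6,fy=6.6,interpolation=cv2.INTER_LANCZOS4))
p=cv2.imread('pics/scene5.png');cv2.imwrite('pics/scene5c.png',cv2.resize(p[180:260,220:330],None,fx=7,fy=7,interpolation=cv2.INTER_LANCZOS4))
```

```text
t 10.13 tcp [ 0.4498 -0.2046  0.1429] F [ 1.22 -1.12  0.02] w 0.0877 j [ -1.7   8.3 -29.4  -0.2 -51.9  -0. ]
yaw tool y 3.1088 xaxis [ 0.007  0.002 -1.   ]
total units d [3.57 0.08 8.08] w [0.13 0.03 0.09]
```

View pics/scene5c.png

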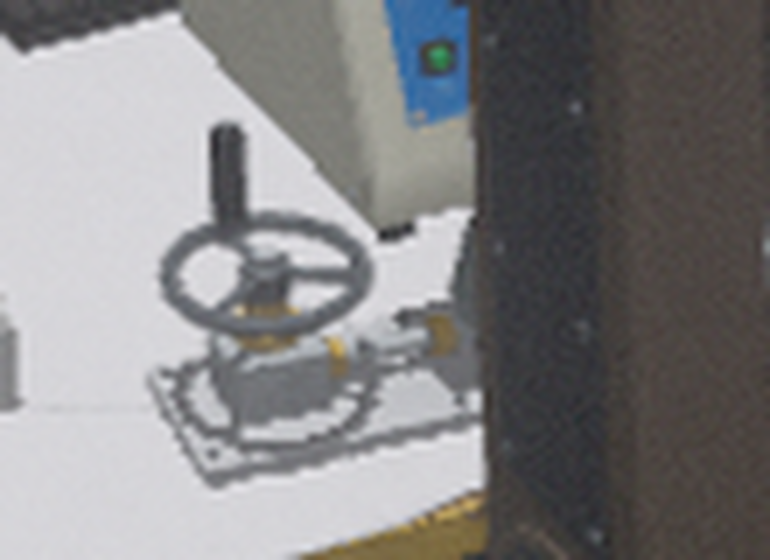

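View pics/top5c.png

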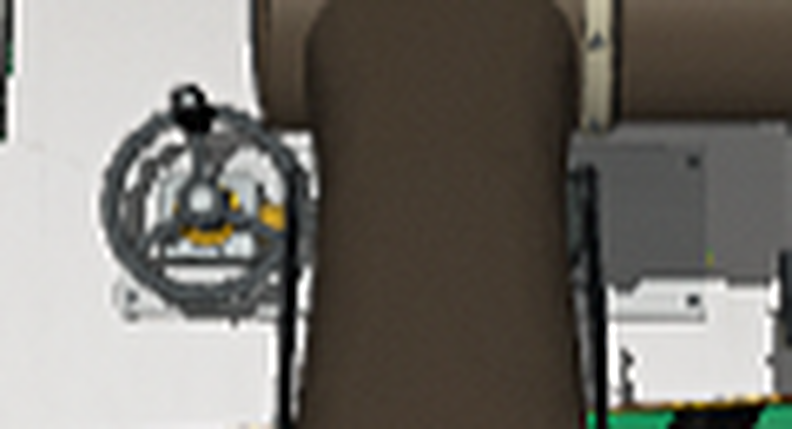

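arm_command(plan=[{"dx": 0.55, "dy": 0, "dz": 0.5, "wx": 0.03, "wy": 0, "wz": 0.03}, {"dx": 0.6, "dy": 0, "dz": 0.5, "wx": 0.03, "wy": 0, "wz": 0.03}, {"dx": 0.6, "dy": 0, "dz": 0.5, "wx": 0.03, "wy": 0, "wz": 0.02}, {"dx": 0.6, "dy": 0, "dz": 0.5, "wx": 0.03, "wy": 0, "wz": 0}, {"dx": 0.6, "dy": 0, "dz": 0.5, "wx": 0, "wy": 0, "wz": 0}, {"dx": 0.6, "dy": 0, "dz": 0.5, "wx": 0, "wy": 0, "wz": 0}, {"dx": 0.4, "dy": 0, "dz": 0.4, "wx": 0, "wy": 0, "wz": 0}, {"dx": 0.2, "dy": 0, "dz": 0.3, "wx": 0, "wy": 0, "wz": 0}, {"dx": 0.05, "dy": 0, "dz": 0, "wx": 0, "wy": 0, "wz": 0}], fingers=1, force=20)

```text
time_s: 10.98
tcp_pos: [0.4556, -0.1273, 0.0575]
eef_rot: [-64.5, 89.6, 22.6]
contact_force: [-0.6, -0.3, 1.2]
gripper_width: 0.033
```

Run:
```python
from plan import *
report((.4524,-.085,.055),-.0434+np.pi)
```

```text
t 10.98 tcp [ 0.4556 -0.1273  0.0575] F [-0.55 -0.29  1.2 ] w 0.033 j [  8.2  13.2 -37.6  -0.2 -38.7 -11. ]
yaw tool y 3.0908 xaxis [ 0.007  0.003 -1.   ]
total units d [0.13 0.27 2.1 ] w [-0.09  0.04  0.09]
```

arm_command(plan=[{"dx": 0.1, "dy": 0.15, "dz": 0.4, "wx": -0.05, "wy": 0.02, "wz": 0.05}, {"dx": 0.05, "dy": 0.1, "dz": 0.4, "wx": -0.03, "wy": 0.02, "wz": 0.05}, {"dx": 0.03, "dy": 0.02, "dz": 0.4, "wx": 0, "wy": 0, "wz": 0}, {"dx": 0.03, "dy": 0.0, "dz": 0.4, "wx": 0, "wy": 0, "wz": 0}, {"dx": 0.03, "dy": 0.0, "dz": 0.3, "wx": 0, "wy": 0, "wz": 0}])

```text
time_s: 11.4
tcp_pos: [0.4498, -0.0955, 0.0558]
eef_rot: [154.1, 89.0, -118.1]
contact_force: [7.7, -80.2, 16.2]
gripper_width: 0.008
```

Run:
```python
from plan import *
report((.4524,-.074,.055),-.0434+np.pi)
```

```text
t 11.4 tcp [ 0.4498 -0.0955  0.0558] F [  7.69 -80.16  16.2 ] w 0.008 j [ 13.3  12.6 -39.4   1.1 -38.6 -16.4]
yaw tool y 3.1031 xaxis [-0.008 -0.015 -1.   ]
total units d [ 0.02 -0.09  1.08] w [ 0.06 -0.19 -0.09]
```

arm_command(plan=[{"dx": 0, "dy": 0, "dz": -0.5, "wx": 0, "wy": 0, "wz": 0}, {"dx": 0, "dy": 0, "dz": -1, "wx": 0, "wy": 0, "wz": 0}, {"dx": -0.7, "dy": 0, "dz": -1, "wx": 0, "wy": 0, "wz": 0}, {"dx": -1, "dy": 0, "dz": -1, "wx": 0, "wy": 0, "wz": 0}, {"dx": -1, "dy": 0, "dz": -1, "wx": 0, "wy": 0, "wz": 0}, {"dx": -1, "dy": 0, "dz": -1, "wx": 0, "wy": 0, "wz": 0}, {"dx": 0, "dy": 0, "dz": -1, "wx": 0, "wy": 0, "wz": 0}, {"dx": 0, "dy": 0, "dz": -1, "wx": 0, "wy": 0, "wz": 0}, {"dx": 0, "dy": 0, "dz": -1, "wx": 0, "wy": 0, "wz": 0}, {"dx": 0, "dy": 0, "dz": -1, "wx": 0, "wy": 0, "wz": 0}, {"dx": 0, "dy": 0, "dz": -1, "wx": 0, "wy": 0, "wz": 0}, {"dx": 0, "dy": 0, "dz": -1, "wx": 0, "wy": 0, "wz": 0}])

```text
time_s: 12.4
tcp_pos: [0.4451, -0.3305, 0.1467]
eef_rot: [-166.9, 88.7, -78.7]
contact_force: [0.4, -0.2, 0.4]
gripper_width: 0.0003
```

Run:
```python
from plan import *
report((.454,-.043,.072),-.0434+np.pi)
for n in ['scene','top']:
    p,d=r.capture(n); cv2.imwrite(f'pics/{n}6.png',p[:,:,::-1]); np.save(f'{n}6.npy',d)
p=cv2.imread('pics/top6.png');cv2.imwrite('pics/top6c.png',cv2.resize(p[195:260,210:330],None,fx=6.6,fy=6.6,interpolation=cv2.INTER_LANCZOS4))
p=cv2.imread('pics/scene6.png');cv2.imwrite('pics/scene6c.png',cv2.resize(p[180:260,220:330],None,fx=7,fy=7,interpolation=cv2.INTER_LANCZOS4))
```

```text
t 12.4 tcp [ 0.4451 -0.3305  0.1467] F [ 0.35 -0.21  0.43] w 0.0003 j [-15.5  13.2 -23.2   1.5 -53.1  12.8]
yaw tool y 3.1092 xaxis [ 0.004 -0.022 -1.   ]
total units d [ 3.41  0.04 14.46] w [ 0.14 -0.28  0.07]
```

View pics/scene6c.png

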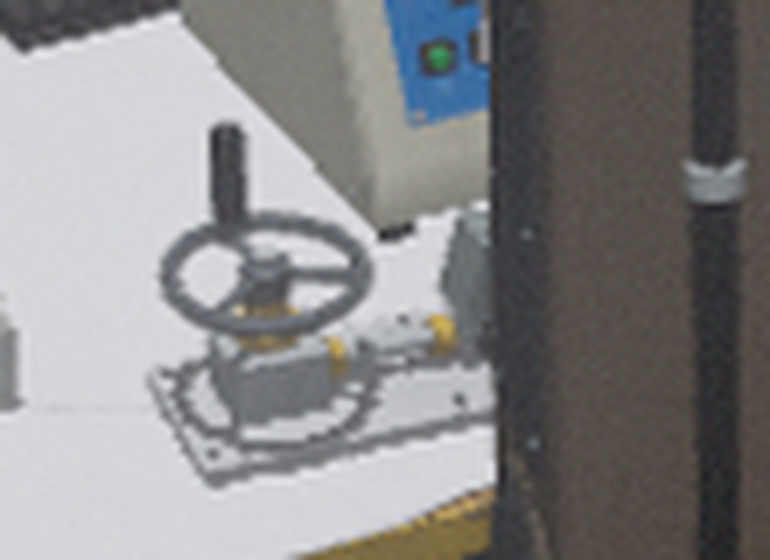

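View pics/top6c.png

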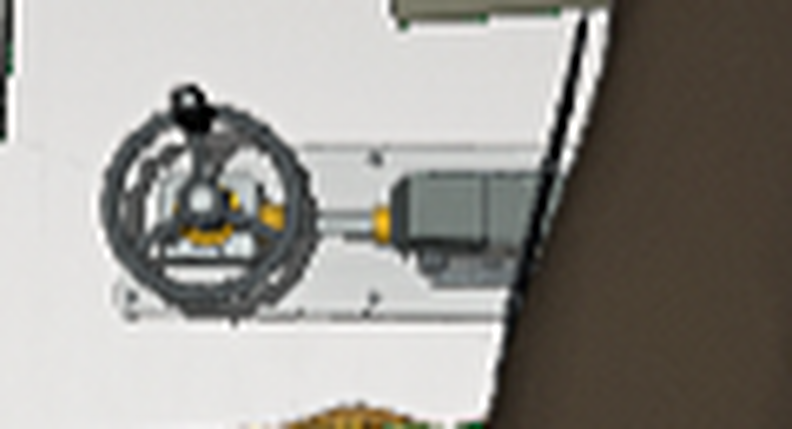

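Run:
```python
from fit import *
W=cloud('top',np.load('top6.npy')); 
np.set_printoptions(linewidth=250)
print('u0=268..296 heights mm, rows 219-240')
for v in range(218,242): print(v,np.nan_to_num(W[v,266:298,2]*1000,nan=-9).astype(int))
c=lambda X:((np.array(proj('top',X))-(210,195)+.5)*6.6).round()
for y in (-.017,-.063): print(y,c((.4381,y,.104)),c((.472,y,.104)))
print(W[226,266:298,1].round(3))
```

```text
u0=268..296 heights mm, rows 219-240
218 [  9  13  10  12   8   3  10   8  12  10  15   7  19  17  10  11   8  13   8  14  15  17  14  12   7   8  -6 641 601  16  11 644]
219 [ 15  14   7  10  17   7  10  18   7  13  13   7  13  17  12   6   0   6  10  13   7   5   8  14   4   9 647 644 590  14  15 655]
220 [ 12  12  15  13  17  11  18  10  14   8  13  15  10  11  14  12  15  17   6  13  18  18  17  23  10   9 646 638 579  14 653 660]
221 [ 19   9   4  18  10  11  91  84  82  78  76  76  85  83  74  33  23  78  27  22  29  33  20  26  20  26 648 635  12  19 657 667]
222 [  6  10  11  13  -9  -9  75  84  75  80  83  82  82  78  76  78  74  78  77  76  72  76  67  70  69  75 651 616  61  72 662 668]
223 [ 11   8  15  41  70  70  84  91  88  79  80  74  80  74  79  78  81  78  76  69  71  79  70  68  71 651 652 601  73 652 672 671]
224 [  3  20   9  49  64  81  87  84  84  75  82  71  80  75  73  84  71  74  76  78  80  61  68  76  68 653 643 584  70 665 669 676]
225 [ 11  10  12  56  61  70  90  91  78  78  91  83  74  86  69  74  78  80  73  76  73  77  72  71  66 655 633  64  70 669 
[... 1740 characters left out ...]
9 707 713]
239 [ 14  12  14   9   8  10  12   6   9  11  17   7  18  11  11  16  11   5  11  14  15 681 681 632 693 696 703 703 707 708 711 712]
240 [ 22   9  16   8  18   9  20  13  17   6  13  10  18  13  11   9   9  12  11  13  14 680 676 682 695 700 702 709 708 710 712 718]
241 [ 18  15  20  18  15   7  11   5  10   7   7  13  16  10   9  16  15   8   7  11 678 684 676 684 702 704 706 712 714 711 716 719]
-0.017 [451. 233.] [448. 164.]
-0.063 [545. 229.] [541. 160.]
[ 0.022  0.018  0.015  0.011  0.008  0.004  0.001 -0.002 -0.005 -0.009 -0.012 -0.015 -0.018 -0.022 -0.025 -0.028 -0.031 -0.035 -0.038 -0.041 -0.045 -0.048 -0.051 -0.055 -0.058 -0.043 -0.047 -0.068 -0.05  -0.051 -0.054 -0.055]
```

Run:
```python
from plan import *
for u in (274,280,286): print(ray('top',u,220.8,.083),ray('top',u,231.8,.083))
P=(.457,-.014,.135)
report(P,-.0434+np.pi)
rows(P,-.0434+np.pi,17)
```

```text
[ 0.47200253 -0.00610556  0.083     ] [ 0.43559793 -0.00458432  0.083     ]
[ 0.47114555 -0.02568426  0.083     ] [ 0.43474668 -0.0240814   0.083     ]
[ 0.47028867 -0.04526063  0.083     ] [ 0.43389553 -0.04357617  0.083     ]
t 12.5 tcp [ 0.4452 -0.3316  0.1465] F [-0.33 -0.31  0.18] w 0.0005 j [-15.6  13.3 -23.1   1.5 -53.1  12.8]
yaw tool y 3.1073 xaxis [ 0.004 -0.023 -1.   ]
total units d [ 0.21 -0.04 15.9 ] w [ 0.11 -0.28  0.06]
[{"dx": 0.01, "dy": 0, "dz": 0.94, "wx": 0.01, "wy": -0.02, "wz": 0}, {"dx": 0.01, "dy": 0, "dz": 0.94, "wx": 0.01, "wy": -0.02, "wz": 0}, {"dx": 0.02, "dy": 0, "dz": 0.94, "wx": 0.01, "wy": -0.02, "wz": 0}, {"dx": 0.02, "dy": 0, "dz": 0.94, "wx": 0.01, "wy": -0.02, "wz": 0}, {"dx": 0.02, "dy": 0, "dz": 0.94, "wx": 0.01, "wy": -0.02, "wz": 0}, {"dx": 0.02, "dy": 0, "dz": 0.94, "wx": 0.01, "wy": -0.02, "wz": 0}, {"dx": 0.02, "dy": 0, "dz": 0.94, "wx": 0.01, "wy": -0.02, "wz": 0}, {"dx": 0.02, "dy": 0, "dz": 0.94, "wx": 0.01, "wy": -0.02, "wz": 0}, {"dx": 0.02, "dy": 0, "dz": 0.94, "wx": 0.01, "wy": -0.02, "wz": 0}, {"dx": 0.02, "dy": 0, "dz": 0.94, "wx": 0.01, "wy": -0.02, "wz": 0}, {"dx": 0.03, "dy": 0, "dz": 0.94, "wx": 0.01, "wy": -0.02, "wz": 0}, {"dx": 0.03, "dy": 0, "dz": 0.94, "wx": 0.01, "wy": -0.02, "wz": 0}, {"dx": 0.03, "dy": 0, "dz": 0.94, "wx": 0.01, "wy": -0.02, "wz": 0}, {"dx": 0.03, "dy": 0, "dz": 0.94, "wx": 0.01, "wy": -0.02, "wz": 0}, {"dx": 0.03, "dy": 0, "dz": 0.93, "wx": 0.01, "wy": -0.02, "wz": 0}, {"dx": 0.03, "dy": 0, "dz": 0.93, "wx": 0.01, "wy": -0.02, "wz": 0}, {"dx": 0.03, "dy": 0.01, "dz": 0.93, "wx": 0.01, "wy": -0.02, "wz": 0}]
```

arm_command(plan=[{"dx": 0, "dy": 0, "dz": 0.94, "wx": 0.01, "wy": -0.03, "wz": 0}, {"dx": 0, "dy": 0, "dz": 0.94, "wx": 0.01, "wy": -0.03, "wz": 0}, {"dx": 0, "dy": 0, "dz": 0.94, "wx": 0.01, "wy": -0.03, "wz": 0}, {"dx": 0, "dy": 0, "dz": 0.94, "wx": 0.01, "wy": -0.03, "wz": 0}, {"dx": 0, "dy": 0, "dz": 0.94, "wx": 0.01, "wy": -0.03, "wz": 0}, {"dx": 0, "dy": 0, "dz": 0.94, "wx": 0.01, "wy": -0.03, "wz": 0}, {"dx": 0, "dy": 0, "dz": 0.94, "wx": 0.01, "wy": -0.03, "wz": 0}, {"dx": 0, "dy": 0, "dz": 0.94, "wx": 0.01, "wy": -0.03, "wz": 0}, {"dx": 0, "dy": 0, "dz": 0.94, "wx": 0.01, "wy": -0.02, "wz": 0}, {"dx": 0, "dy": 0, "dz": 0.94, "wx": 0.01, "wy": -0.02, "wz": 0}, {"dx": 0, "dy": 0, "dz": 0.94, "wx": 0.01, "wy": -0.02, "wz": 0}, {"dx": 0, "dy": 0, "dz": 0.94, "wx": 0.01, "wy": -0.02, "wz": 0}, {"dx": 0, "dy": 0, "dz": 0.94, "wx": 0.01, "wy": -0.02, "wz": 0}, {"dx": 0, "dy": 0, "dz": 0.94, "wx": 0.01, "wy": -0.02, "wz": 0}, {"dx": 0, "dy": 0, "dz": 0.8, "wx": 0.01, "wy": -0.02, "wz": 0}, {"dx": 0, "dy": 0, "dz": 0.5, "wx": 0, "wy": 0, "wz": 0}, {"dx": 0, "dy": 0, "dz": 0.3, "wx": 0, "wy": 0, "wz": 0}], fingers=-1)

```text
time_s: 13.92
tcp_pos: [0.457, -0.0129, 0.1495]
eef_rot: [-47.0, 88.9, 40.1]
contact_force: [0.3, -0.4, -0.4]
gripper_width: 0.0873
```

Run:
```python
from plan import *
P=(.4545,-.014,.056)
report(P,-.0434+np.pi)
```

```text
t 13.92 tcp [ 0.457  -0.0129  0.1495] F [ 0.25 -0.37 -0.44] w 0.0873 j [ 22.9   3.9 -33.4  -0.4 -51.5 -25.5]
yaw tool y 3.0905 xaxis [ 0.015  0.013 -1.   ]
total units d [ 4.67  0.19 -0.12] w [-0.09  0.17  0.18]
```

arm_command(plan=[{"dx": 0.7, "dy": 0.05, "dz": -0.02, "wx": -0.04, "wy": 0.05, "wz": 0.06}, {"dx": 0.7, "dy": 0.05, "dz": -0.02, "wx": -0.03, "wy": 0.05, "wz": 0.06}, {"dx": 0.7, "dy": 0.05, "dz": -0.02, "wx": -0.03, "wy": 0.05, "wz": 0.05}, {"dx": 0.7, "dy": 0.05, "dz": -0.02, "wx": 0, "wy": 0, "wz": 0}, {"dx": 0.7, "dy": 0, "dz": 0, "wx": 0, "wy": 0, "wz": 0}, {"dx": 0.7, "dy": 0, "dz": 0, "wx": 0, "wy": 0, "wz": 0}, {"dx": 0.5, "dy": 0, "dz": 0, "wx": 0, "wy": 0, "wz": 0}])

```text
time_s: 14.5
tcp_pos: [0.4554, -0.008, 0.0568]
eef_rot: [-62.9, 89.3, 24.9]
contact_force: [-0.8, -0.5, 0.2]
gripper_width: 0.0876
```

Run:
```python
from plan import *
P=(.4545,-.014,.056)
report(P,-.0434+np.pi)
```

```text
t 14.5 tcp [ 0.4554 -0.008   0.0568] F [-0.79 -0.53  0.22] w 0.0876 j [ 23.9  11.7 -40.1  -0.  -37.5 -26. ]
yaw tool y 3.1039 xaxis [ 0.012  0.005 -1.   ]
total units d [ 0.04  0.03 -0.3 ] w [0.07 0.07 0.14]
```

arm_command(plan=[{"dx": 0.04, "dy": 0, "dz": -0.15, "wx": 0.02, "wy": 0.03, "wz": 0.06}, {"dx": 0.04, "dy": 0, "dz": -0.15, "wx": 0, "wy": 0.03, "wz": 0.06}, {"dx": 0.04, "dy": 0, "dz": 0, "wx": 0, "wy": 0, "wz": 0}, {"dx": 0.04, "dy": 0, "dz": 0, "wx": 0, "wy": 0, "wz": 0}, {"dx": 0.04, "dy": 0, "dz": 0, "wx": 0, "wy": 0, "wz": 0}, {"dx": 0.04, "dy": 0, "dz": 0, "wx": 0, "wy": 0, "wz": 0}, {"dx": 0.04, "dy": 0, "dz": 0, "wx": 0, "wy": 0, "wz": 0}, {"dx": 0.03, "dy": 0, "dz": 0, "wx": 0, "wy": 0, "wz": 0}, {"dx": 0.03, "dy": 0, "dz": 0, "wx": 0, "wy": 0, "wz": 0}, {"dx": 0.03, "dy": 0, "dz": 0, "wx": 0, "wy": 0, "wz": 0}, {"dx": 0.0, "dy": 0, "dz": 0, "wx": 0, "wy": 0, "wz": 0}], fingers=1, force=25)

```text
time_s: 15.42
tcp_pos: [0.4555, -0.0139, 0.0511]
eef_rot: [-69.0, 89.8, 18.8]
contact_force: [-0.9, 0.2, 0.2]
gripper_width: 0.0338
```

Run:
```python
from plan import *
P=(.4545,-.014,.056)
report(P,-.0434+np.pi)
```

```text
t 15.42 tcp [ 0.4555 -0.0139  0.0511] F [-0.88  0.15  0.24] w 0.0338 j [ 23.2  12.5 -40.    0.  -37.3 -25.4]
yaw tool y 3.1023 xaxis [ 0.003  0.001 -1.   ]
total units d [-0.24  0.05 -0.01] w [0.05 0.01 0.04]
```

arm_command(plan=[{"dx": -0.6, "dy": 0, "dz": 0, "wx": 0, "wy": 0, "wz": 0}, {"dx": -1, "dy": 0, "dz": 0, "wx": 0, "wy": 0, "wz": 0}, {"dx": -1, "dy": 0, "dz": -0.2, "wx": 0, "wy": 0, "wz": 0}, {"dx": -1, "dy": 0, "dz": -0.5, "wx": 0, "wy": 0, "wz": 0}, {"dx": -1, "dy": 0, "dz": -0.8, "wx": 0, "wy": 0, "wz": 0}, {"dx": -0.5, "dy": 0, "dz": -1, "wx": 0, "wy": 0, "wz": 0}, {"dx": 0, "dy": 0, "dz": -1, "wx": 0, "wy": 0, "wz": 0}, {"dx": 0, "dy": 0, "dz": -1, "wx": 0, "wy": 0, "wz": 0}, {"dx": 0, "dy": 0, "dz": -1, "wx": 0, "wy": 0, "wz": 0}, {"dx": 0, "dy": 0, "dz": -1, "wx": 0, "wy": 0, "wz": 0}, {"dx": 0, "dy": 0, "dz": -1, "wx": 0, "wy": 0, "wz": 0}, {"dx": 0, "dy": 0, "dz": -1, "wx": 0, "wy": 0, "wz": 0}, {"dx": 0, "dy": 0, "dz": -0.7, "wx": 0, "wy": 0, "wz": 0}])

```text
time_s: 16.5
tcp_pos: [0.4427, -0.2035, 0.1549]
eef_rot: [71.2, 89.7, 159.1]
contact_force: [0.3, -0.7, -2.4]
gripper_width: 0.034
```

Run:
```python
from plan import *
P=(.4545,-.22,.17)
report(P,-.0434+np.pi)
for n in ['scene','top']:
    p,d=r.capture(n); cv2.imwrite(f'pics/{n}7.png',p[:,:,::-1]); np.save(f'{n}7.npy',d)
    a=(300,140,400,220) if n=='scene' else (270,180,390,260)
    cv2.imwrite(f'pics/{n}7c.png',cv2.resize(p[a[1]:a[3],a[0]:a[2],::-1],None,fx=6,fy=6,interpolation=cv2.INTER_CUBIC))
```

```text
t 16.5 tcp [ 0.4427 -0.2035  0.1549] F [ 0.29 -0.68 -2.44] w 0.034 j [ -1.6   7.2 -28.9  -0.1 -54.1  -0.4]
yaw tool y 3.1053 xaxis [-0.004  0.002 -1.   ]
total units d [-0.76 -0.61 -0.8 ] w [ 0.09  0.02 -0.05]
```

View pics/scene7c.png

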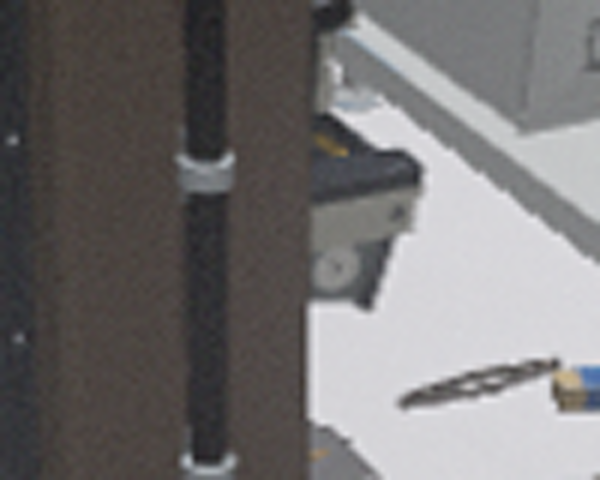

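View pics/top7c.png

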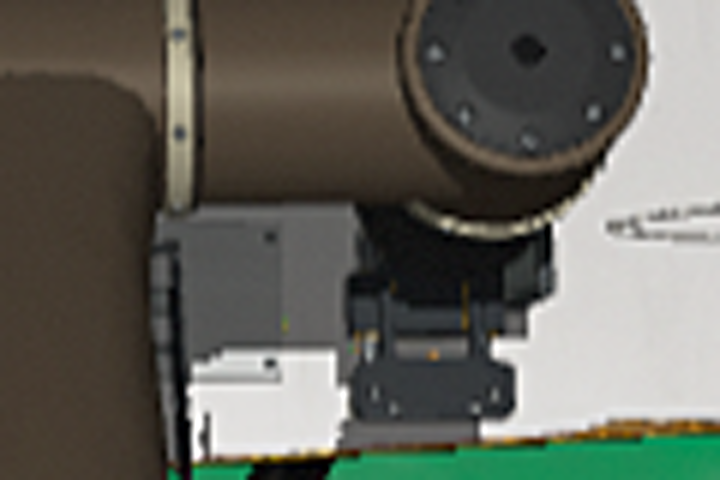

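arm_command(plan=[{"dx": 0, "dy": 0, "dz": 0, "wx": 0, "wy": 0, "wz": 0}, {"dx": 0.03, "dy": 0, "dz": 0, "wx": 0, "wy": 0, "wz": 0}, {"dx": 0.03, "dy": 0, "dz": 0, "wx": 0, "wy": 0, "wz": 0}, {"dx": 0.03, "dy": 0, "dz": 0, "wx": 0, "wy": 0, "wz": 0}], force=5)

```text
time_s: 16.93
tcp_pos: [0.4415, -0.2027, 0.1516]
eef_rot: [71.3, 89.6, 159.0]
contact_force: [-0.2, 0.4, -1.2]
gripper_width: 0.0342
```

Run:
```python
from plan import *
P=(.4545,-.22,.17)
report(P,-.0434+np.pi)
for n in ['scene']:
    p,d=r.capture(n); cv2.imwrite(f'pics/{n}8.png',p[:,:,::-1]); np.save(f'{n}8.npy',d)
    a=(300,140,400,220) if n=='scene' else (270,180,390,260)
    cv2.imwrite(f'pics/{n}8c.png',cv2.resize(p[a[1]:a[3],a[0]:a[2],::-1],None,fx=6,fy=6,interpolation=cv2.INTER_CUBIC))
```

```text
t 16.93 tcp [ 0.4415 -0.2027  0.1516] F [-0.16  0.42 -1.24] w 0.0342 j [ -1.5   7.4 -29.2  -0.2 -53.8  -0.6]
yaw tool y 3.1023 xaxis [-0.007  0.003 -1.   ]
total units d [-0.92 -0.68 -0.84] w [ 0.05  0.03 -0.09]
```

View pics/scene8c.png

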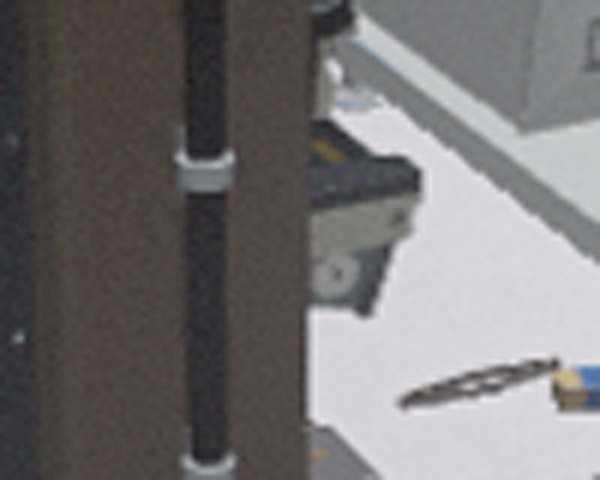

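arm_command(plan=[{"dx": -0.2, "dy": -0.2, "dz": 0, "wx": 0, "wy": -1, "wz": 0}, {"dx": -0.2, "dy": -0.2, "dz": 0, "wx": 0, "wy": -1, "wz": 0}, {"dx": -0.2, "dy": -0.1, "dz": 0, "wx": 0, "wy": -1, "wz": 0}, {"dx": 0, "dy": 0, "dz": 0, "wx": 0, "wy": -1, "wz": 0}, {"dx": 0, "dy": 0, "dz": 0, "wx": 0, "wy": -1, "wz": 0}, {"dx": 0, "dy": 0, "dz": 0, "wx": 0, "wy": -1, "wz": 0}, {"dx": 0, "dy": 0, "dz": 0, "wx": 0, "wy": -1, "wz": 0}, {"dx": 0, "dy": 0, "dz": 0, "wx": 0, "wy": -1, "wz": 0}, {"dx": 0, "dy": 0, "dz": 0, "wx": 0, "wy": -1, "wz": 0}, {"dx": 0, "dy": 0, "dz": 0, "wx": 0, "wy": -1, "wz": 0}], force=25)

```text
time_s: 17.82
tcp_pos: [0.4573, -0.1981, 0.1691]
eef_rot: [-0.8, 42.4, 88.4]
contact_force: [1.1, 0.4, -2.7]
gripper_width: 0.034
```

Run:
```python
from plan import *
P=(.4545,-.22,.17)
report(P,-.0434+np.pi)
for n in ['scene','top']:
    p,d=r.capture(n); cv2.imwrite(f'pics/{n}9.png',p[:,:,::-1]); np.save(f'{n}9.npy',d)
    a=(300,140,400,220) if n=='scene' else (270,180,390,260)
    cv2.imwrite(f'pics/{n}9c.png',cv2.resize(p[a[1]:a[3],a[0]:a[2],::-1],None,fx=6,fy=6,interpolation=cv2.INTER_CUBIC))
```

```text
t 17.82 tcp [ 0.4573 -0.1981  0.1691] F [ 1.12  0.38 -2.66] w 0.034 j [-33.   27.1   0.2 -39.1 -92.2  41.2]
yaw tool y 3.124 xaxis [ 0.02   0.738 -0.674]
total units d [-0.84  0.12 -0.7 ] w [ 3.600e-01  1.038e+01 -1.000e-02]
```

View pics/scene9c.png

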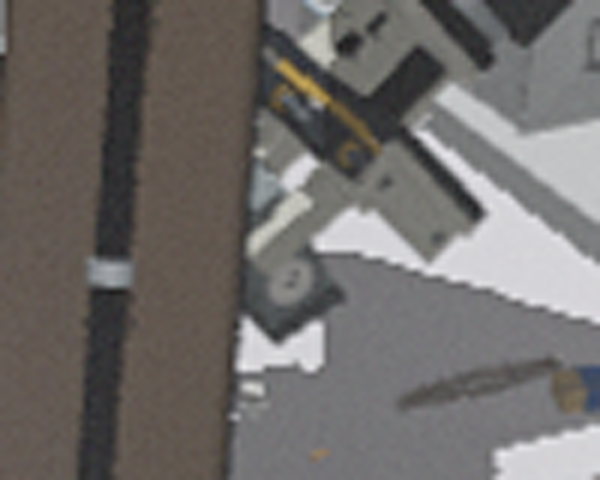

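View pics/top9.png

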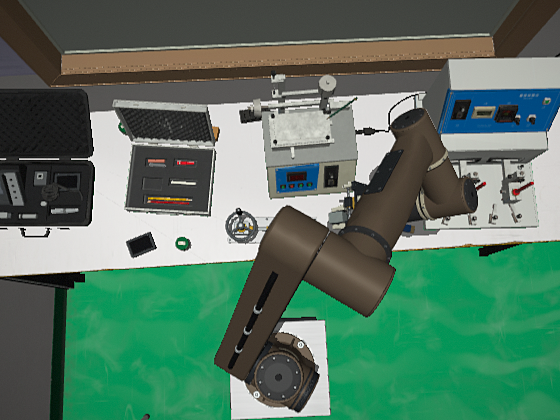

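View pics/scene9.png

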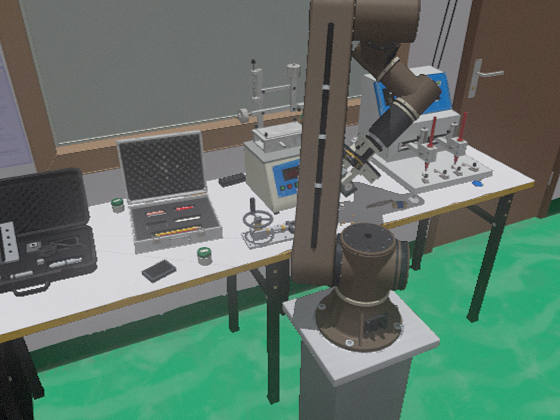

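Run:
```python
from fit import *
for n in ['scene','top']:
    W=cloud(n,np.load(n+'9.npy')); z=W[...,2]
    # arm points right of y<-.2
    m=(W[...,1]<-.2)&(W[...,1]>-.8)&(W[...,0]>.3)&(W[...,0]<.75)&(z>.06)
    for y0 in np.arange(-.8,-.2,.05):
        k=m&(W[...,1]>=y0)&(W[...,1]<y0+.05)
        if k.sum()>5: print(n,round(y0,2),k.sum(),np.percentile(z[k],[0,5,25,50,75,95]).round(3),'x',np.percentile(W[...,0][k],[5,50,95]).round(2))
W=cloud('top',np.load('top0.npy')); z=W[...,2]
for y0 in np.arange(-.8,-.4,.05):
    k=(W[...,0]>.3)&(W[...,0]<.62)&(W[...,1]>=y0)&(W[...,1]<y0+.05); print('fixture',round(y0,2),np.nanpercentile(z[k],[50,90,99]).round(3))
```

```text
scene -0.8 1133 [0.06  0.073 0.082 0.161 0.225 0.264] x [0.43 0.57 0.69]
scene -0.75 858 [0.06  0.073 0.081 0.153 0.196 0.238] x [0.42 0.53 0.68]
scene -0.7 410 [0.06  0.069 0.076 0.08  0.208 0.232] x [0.42 0.59 0.66]
scene -0.65 1260 [0.06  0.074 0.08  0.147 0.19  0.241] x [0.43 0.54 0.64]
scene -0.6 888 [0.06  0.072 0.078 0.102 0.172 0.317] x [0.43 0.6  0.73]
scene -0.55 1060 [0.06  0.065 0.075 0.08  0.254 0.424] x [0.41 0.63 0.74]
scene -0.5 560 [0.06  0.073 0.422 0.453 0.475 0.489] x [0.4  0.41 0.48]
scene -0.45 1056 [0.325 0.36  0.41  0.441 0.479 0.519] x [0.4  0.44 0.5 ]
scene -0.4 1116 [0.263 0.319 0.369 0.408 0.478 0.515] x [0.4  0.46 0.52]
scene -0.35 969 [0.231 0.262 0.31  0.344 0.515 0.561] x [0.41 0.44 0.59]
scene -0.3 755 [0.117 0.199 0.244 0.269 0.304 0.602] x [0.35 0.44 0.5 ]
scene -0.25 953 [0.105 0.121 0.197 0.235 0.254 0.614] x [0.33 0.42 0.48]
top -0.8 1978 [0.061 0.071 0.085 0.196 0.249 0.321] x [0.44 0.63 0.74]
top -0.75 2394 [0.061 0.07  0.078 0.158 0.233 0.322] x [0.44 0.6  0.73]
top -0.7 1553 [0.062 0.071 0.079 0.227 0.267 0.325] x [0.44 0.65 0.74]
top -0.65 1
[... 198 characters left out ...]
.74]
top -0.5 897 [0.061 0.425 0.458 0.474 0.482 0.494] x [0.4  0.44 0.5 ]
top -0.45 1640 [0.35  0.397 0.431 0.484 0.519 0.551] x [0.41 0.47 0.56]
top -0.4 1333 [0.328 0.375 0.528 0.574 0.587 0.6  ] x [0.41 0.54 0.63]
top -0.35 1629 [0.518 0.545 0.577 0.61  0.634 0.657] x [0.4  0.52 0.62]
top -0.3 2193 [0.082 0.153 0.249 0.659 0.684 0.703] x [0.33 0.45 0.7 ]
top -0.25 2940 [0.06  0.109 0.196 0.258 0.708 0.732] x [0.32 0.45 0.73]
fixture -0.8 [0.151 0.244 0.297]
fixture -0.75 [0.005 0.225 0.266]
fixture -0.7 [0.003 0.08  0.312]
fixture -0.65 [0.144 0.647 0.667]
fixture -0.6 [0.636 0.651 0.654]
fixture -0.55 [0.625 0.652 0.656]
fixture -0.5 [0.644 0.665 0.677]
fixture -0.45 [0.016 0.692 0.705]
```

arm_command(plan=[{"dx": 0.67, "dy": 0, "dz": -0.73, "wx": 0, "wy": 0, "wz": 0}, {"dx": 0.67, "dy": 0, "dz": -0.73, "wx": 0, "wy": 0, "wz": 0}, {"dx": 0.67, "dy": 0, "dz": -0.73, "wx": 0, "wy": 0, "wz": 0}, {"dx": 0.5, "dy": 0, "dz": -0.55, "wx": 0, "wy": 0, "wz": 0}, {"dx": 0.1, "dy": 0, "dz": -0.1, "wx": 0, "wy": 0, "wz": 0}])

```text
time_s: 18.33
tcp_pos: [0.4588, -0.2004, 0.0866]
eef_rot: [-0.6, 43.2, 88.5]
contact_force: [-0.4, 1.5, -1.5]
gripper_width: 0.0335
```

Run:
```python
from plan import *
report(None,0)
for n in ['scene','top']:
    p,d=r.capture(n); cv2.imwrite(f'pics/{n}10.png',p[:,:,::-1]); np.save(f'{n}10.npy',d)
    a=(300,150,400,230) if n=='scene' else (270,180,390,260)
    cv2.imwrite(f'pics/{n}10c.png',cv2.resize(p[a[1]:a[3],a[0]:a[2],::-1],None,fx=6,fy=6,interpolation=cv2.INTER_CUBIC))
```

```text
t 18.33 tcp [ 0.4588 -0.2004  0.0866] F [-0.41  1.49 -1.49] w 0.0335 j [-32.7  32.8  -2.8 -38.8 -84.9  46.3]
yaw tool y 3.1228 xaxis [ 0.019  0.729 -0.684]
```

View pics/scene10c.png

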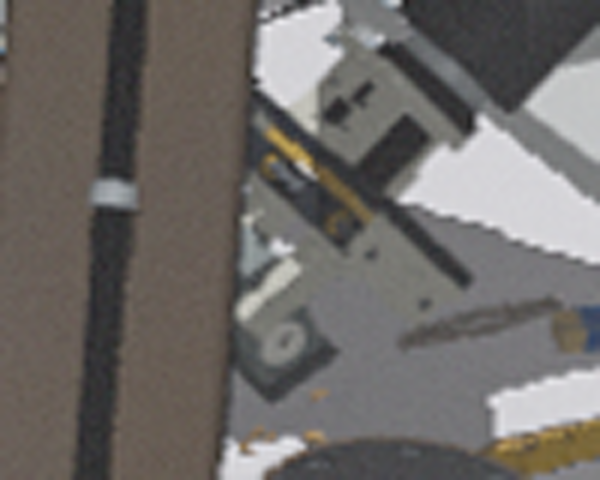

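View pics/top10c.png

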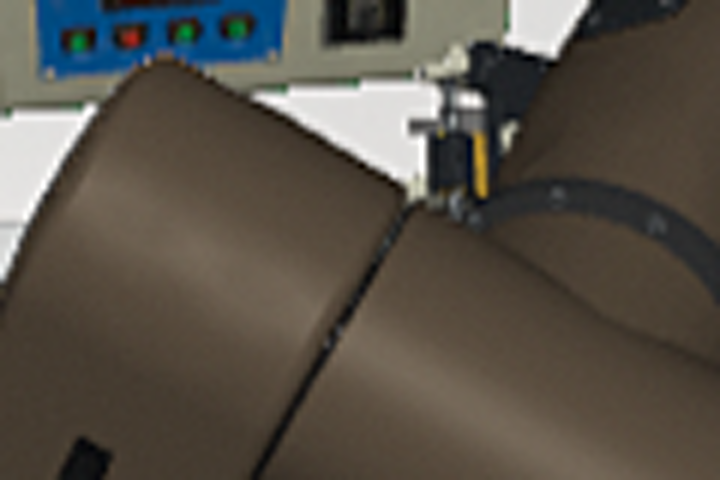

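Run:
```python
from fit import *
def rx(u,v,x):
    f,cx,cy,R,t=K('scene'); d=R.T@np.array([(u-cx)/f,(v-cy)/f,1]); o=-R.T@t
    return (o+d*(x-o[0])/d[0]).round(4)
Z=lambda x,y:(300+(x+.5)/6-.5,150+(y+.5)/6-.5)
a=rx(*Z(275,402),.437);b=rx(*Z(338,352),.437);c=rx(*Z(283,341),.441)
print(a,b,c,'tilt',np.degrees(np.arctan2(b[2]-a[2],-(b[1]-a[1]))),np.linalg.norm(b-a))
```

```text
[ 0.437  -0.2201  0.0203] [ 0.437  -0.2611  0.0446] [ 0.441  -0.2246  0.0591] tilt 30.65449840092422 0.04766015106984031
```

arm_command(plan=[{"dx": 0.05, "dy": 0, "dz": -0.05, "wx": 0, "wy": -1, "wz": 0}, {"dx": 0.05, "dy": 0, "dz": -0.05, "wx": 0, "wy": -1, "wz": 0}, {"dx": 0.05, "dy": 0, "dz": -0.1, "wx": 0, "wy": -1, "wz": 0}, {"dx": 0.05, "dy": 0, "dz": -0.1, "wx": 0, "wy": -1, "wz": 0}])

```text
time_s: 18.77
tcp_pos: [0.4641, -0.2013, 0.0916]
eef_rot: [-1.7, 25.2, 88.8]
contact_force: [-0.5, -0.4, -2.5]
gripper_width: 0.0335
```

Run:
```python
from plan import *
report(None,0)
for n in ['scene']:
    p,d=r.capture(n); cv2.imwrite(f'pics/{n}11.png',p[:,:,::-1]); np.save(f'{n}11.npy',d)
    a=(300,150,400,230) if n=='scene' else (270,180,390,260)
    cv2.imwrite(f'pics/{n}11c.png',cv2.resize(p[a[1]:a[3],a[0]:a[2],::-1],None,fx=6,fy=6,interpolation=cv2.INTER_CUBIC))
```

```text
t 18.77 tcp [ 0.4641 -0.2013  0.0916] F [-0.5  -0.37 -2.47] w 0.0335 j [ -38.7   42.7    5.1  -46.9 -100.2   51.9]
yaw tool y 3.1329 xaxis [ 0.019  0.905 -0.425]
```

View pics/scene11c.png

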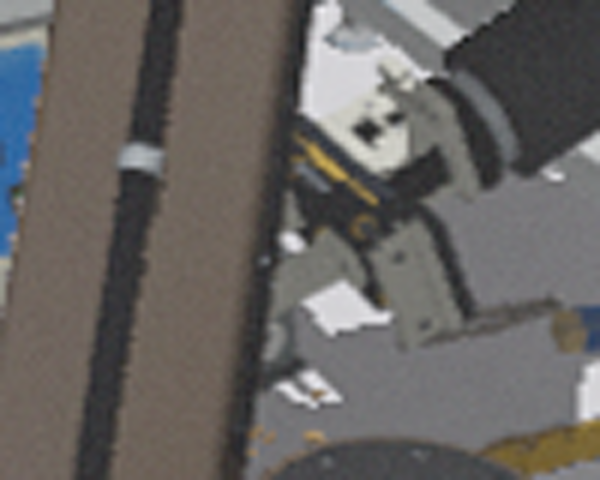

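arm_command(plan=[{"dx": 0.17, "dy": 0, "dz": -0.36, "wx": 0, "wy": 0, "wz": 0}, {"dx": 0.15, "dy": 0, "dz": -0.32, "wx": 0, "wy": 0, "wz": 0}, {"dx": 0.08, "dy": 0, "dz": -0.15, "wx": 0, "wy": 0, "wz": 0}])

```text
time_s: 19.07
tcp_pos: [0.464, -0.2029, 0.0706]
eef_rot: [-1.5, 24.9, 88.8]
contact_force: [0.8, -6.9, 21.9]
gripper_width: 0.0341
```

Run:
```python
from plan import *
report(None,0)
```

```text
t 19.07 tcp [ 0.464  -0.2029  0.0706] F [ 0.78 -6.89 21.87] w 0.0341 j [-38.8  44.6   5.2 -46.7 -99.2  53.1]
yaw tool y 3.1313 xaxis [ 0.019  0.907 -0.421]
```

arm_command(plan=[{"dx": 0, "dy": 0, "dz": 0.05, "wx": 0, "wy": 0, "wz": 0}, {"dx": 0, "dy": 0, "dz": 0, "wx": 0, "wy": 0, "wz": 0}, {"dx": 0, "dy": 0, "dz": 0, "wx": 0, "wy": 0, "wz": 0}, {"dx": 0, "dy": 0, "dz": 0, "wx": 0, "wy": 0, "wz": 0}, {"dx": 0, "dy": 0, "dz": 0, "wx": 0, "wy": 0, "wz": 0}, {"dx": -0.5, "dy": 0, "dz": 0.3, "wx": 0, "wy": 0, "wz": 0}, {"dx": -1, "dy": 0, "dz": 0.5, "wx": 0, "wy": 0, "wz": 0}, {"dx": -1, "dy": 0, "dz": 0.7, "wx": 0, "wy": 0, "wz": 0}, {"dx": -1, "dy": 0, "dz": 1, "wx": 0, "wy": 0.5, "wz": 0}, {"dx": -0.5, "dy": 0, "dz": 1, "wx": 0, "wy": 1, "wz": 0}, {"dx": 0, "dy": 0, "dz": 1, "wx": 0, "wy": 1, "wz": 0}, {"dx": 0, "dy": 0, "dz": 0.5, "wx": 0, "wy": 1, "wz": 0}], fingers=-1)

```text
time_s: 20.07
tcp_pos: [0.4597, -0.232, 0.2006]
eef_rot: [-1.4, 41.6, 88.4]
contact_force: [1.0, -0.3, 0.0]
gripper_width: 0.0875
```

Run:
```python
from plan import *
report((.46,-.30,.2),np.pi)
for n in ['scene','top']:
    p,d=r.capture(n); cv2.imwrite(f'pics/{n}12.png',p[:,:,::-1]); np.save(f'{n}12.npy',d)
    a=(300,150,400,230) if n=='scene' else (270,180,390,260)
    cv2.imwrite(f'pics/{n}12c.png',cv2.resize(p[a[1]:a[3],a[0]:a[2],::-1],None,fx=6,fy=6,interpolation=cv2.INTER_CUBIC))
```

```text
t 20.07 tcp [ 0.4597 -0.232   0.2006] F [ 0.98 -0.26  0.02] w 0.0875 j [-35.5  27.7   5.3 -38.8 -97.7  40.7]
yaw tool y 3.1305 xaxis [ 0.02   0.748 -0.664]
total units d [-2.52 -0.05 -2.28] w [-0.03 10.56  0.27]
```

View pics/scene12.png

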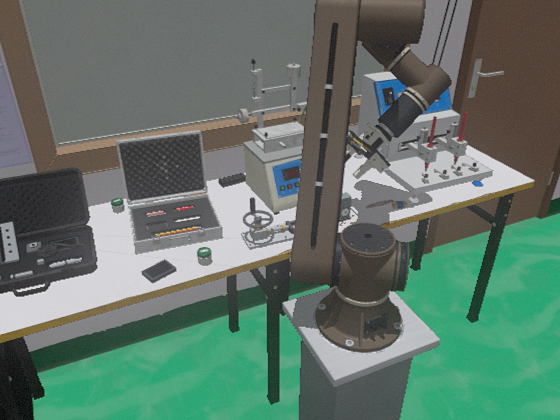

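View pics/top12.png

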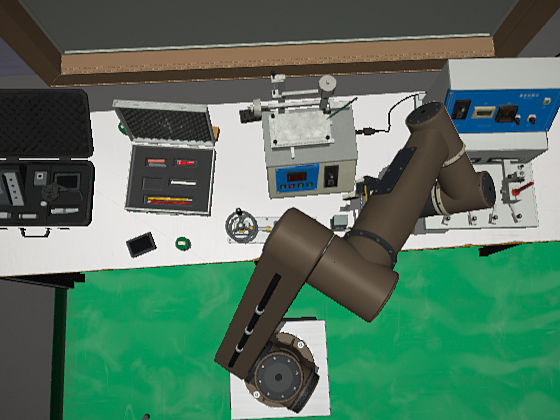

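Run:
```python
from fit import *
for n,a in (('scene',(300,180,375,240)),('top',(300,200,380,260))):
    p=cv2.imread(f'pics/{n}12.png'); cv2.imwrite(f'pics/{n}12d.png',cv2.resize(p[a[1]:a[3],a[0]:a[2]],None,fx=9,fy=9,interpolation=cv2.INTER_CUBIC))
W=cloud('top',np.load('top12.npy'))
np.set_printoptions(linewidth=250)
for v in range(208,238): print(v,np.nan_to_num(W[v,326:352,2]*1000,nan=-9).astype(int))
```

```text
208 [ -1  -3  -2   7   4  -4   5   2   0 -11   0  -1  -3  -1   1   3  -5   0  15  15  12  16  11  -3   0  -3]
209 [  3   2   6   4  -6   6  -7   0   8 -14  -5 -10   3   8   0   0  -5  -1  12  11  10  16  -1  -1  -2  -4]
210 [-5 -7 -2  1 -4 -5  0 -1  5 -1  1  8 -1  2  0 10  5  9  7 10 11  9  5  5 -5 -4]
211 [ 0  2 -8 -6  3 -5  2  2  3 -5  1  2  0 -2 -6  0  3  6 -1  0  7 12  1 -2 -2  8]
212 [ 0  0  0 -1 -1 -4  5  0  0 -8 -3  0 -1 -6 -2 -3  4  2 -4  0  0  0 -3  7 -1  1]
213 [ -1  -1  -1   1   2   0   4   1  -1   3  -1   2  -1   2   5 -11   1   8  -4   1  10   1   2   2   0   1]
214 [  6   0  -5   2  -2   6  -7   3   4   2   2   2  -6   3   2   4  -3 -11   8  -6  -4  -6  -2  12   3  -3]
215 [  3   0   4   3   0  -2   9   7   6  77  84  88  91  91  85  87  85 101  88  96  90   6  -6  -2  -3  -8]
216 [-1  2  0  9  0  2  3 90 95 85 87 93 89 97 92 91 92 88 95 88 90 87  2 -3 -4  7]
217 [-7 -6  3  6  3 -1 -8 90 88 92 94 96 93 94 92 87 90 94 -9 94 93 84  1 -3  0  6]
218 [ 2 -1  1  5 -8  3 57 85 91 91 93 91 93 87 89 90 82 91 99 88 98 95  2  0 -6  4]
219 [-3 -1 -2  5 15  5 60 88 90 93 88 92 94 94
[... 1187 characters left out ...]
 -2   1  -8 209 212 218 721 730 728 730]
232 [774 773 770 768 767 766 755 752   5   2   0   0  -9  -5   2   2   0  -9  -8  -9 210 720 727 732 734 736]
233 [777 773 775 774 768 768 762 755  -7   5   5  -6   2  -4  -3   1   2  -2  -5 208 718 724 727 728 737 737]
234 [779 778 774 772 772 772 766 757   7 746  -2   1  -6   1   3  -5   1  -6  -6 722 724 727 729 728 733 735]
235 [781 777 776 777 777 772 768 760   5 754 757 -11  -3   1  -2   4   7   1 715 721 720 721 726 726 732 731]
236 [782 780 780 777 776 773 769  -3 767 765 761 756 756   8   0  -1   0 708 712 714 720 721 721 729 727 728]
237 [782 783 779 777 776 774 762 772 767 766 765 766 760 755 745   4  -3 711 714 713 713 716 721 729 732 736]
```

View pics/scene12d.png

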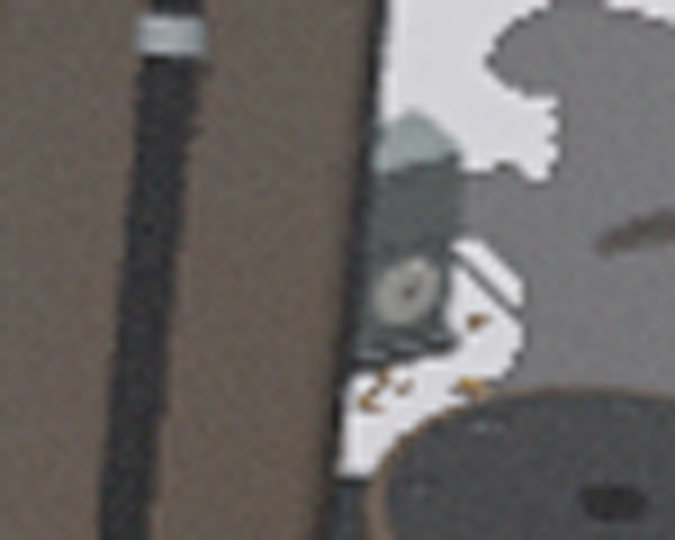

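View pics/top12d.png

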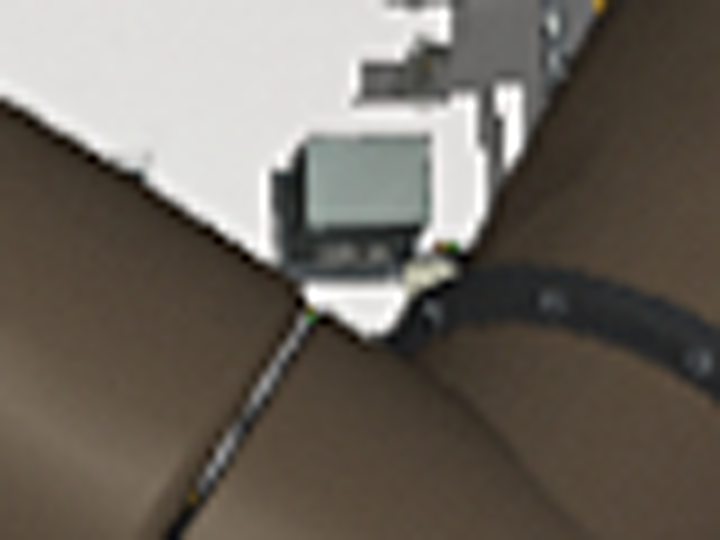

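Run:
```python
from plan import *
c=ray('top',340.3,219.8,.092);print(c)
rows((c[0],c[1],.17),-.0434+np.pi,12)
```

```text
[ 0.464152 -0.221422  0.092   ]
[{"dx": 0.12, "dy": -0.01, "dz": -0.08, "wx": 0.05, "wy": 0.88, "wz": 0.01}, {"dx": 0.13, "dy": -0.01, "dz": -0.07, "wx": 0.05, "wy": 0.88, "wz": 0.01}, {"dx": 0.13, "dy": -0.01, "dz": -0.06, "wx": 0.05, "wy": 0.88, "wz": 0.01}, {"dx": 0.14, "dy": -0.01, "dz": -0.05, "wx": 0.05, "wy": 0.88, "wz": 0.01}, {"dx": 0.14, "dy": -0.01, "dz": -0.04, "wx": 0.05, "wy": 0.88, "wz": 0.01}, {"dx": 0.14, "dy": -0.01, "dz": -0.03, "wx": 0.05, "wy": 0.88, "wz": 0.01}, {"dx": 0.14, "dy": -0.01, "dz": -0.02, "wx": 0.05, "wy": 0.88, "wz": 0.01}, {"dx": 0.15, "dy": -0.01, "dz": -0.01, "wx": 0.05, "wy": 0.88, "wz": 0.01}, {"dx": 0.15, "dy": -0.01, "dz": 0, "wx": 0.05, "wy": 0.88, "wz": 0.01}, {"dx": 0.15, "dy": -0.01, "dz": 0.01, "wx": 0.05, "wy": 0.88, "wz": 0.01}, {"dx": 0.15, "dy": -0.01, "dz": 0.02, "wx": 0.05, "wy": 0.88, "wz": 0.01}, {"dx": 0.14, "dy": -0.01, "dz": 0.03, "wx": 0.05, "wy": 0.88, "wz": 0.01}]
```

arm_command(plan=[{"dx": 0.05, "dy": -0.01, "dz": -0.08, "wx": 0.05, "wy": 0.9, "wz": 0.01}, {"dx": 0.05, "dy": -0.01, "dz": -0.07, "wx": 0.05, "wy": 0.9, "wz": 0.01}, {"dx": 0.05, "dy": -0.01, "dz": -0.06, "wx": 0.05, "wy": 0.9, "wz": 0.01}, {"dx": 0.05, "dy": -0.01, "dz": -0.05, "wx": 0.05, "wy": 0.9, "wz": 0.01}, {"dx": 0.1, "dy": -0.01, "dz": -0.04, "wx": 0.05, "wy": 0.9, "wz": 0.01}, {"dx": 0.14, "dy": -0.01, "dz": -0.03, "wx": 0.05, "wy": 0.9, "wz": 0.01}, {"dx": 0.14, "dy": -0.01, "dz": -0.02, "wx": 0.05, "wy": 0.9, "wz": 0.01}, {"dx": 0.15, "dy": -0.01, "dz": -0.01, "wx": 0.05, "wy": 0.9, "wz": 0.01}, {"dx": 0.15, "dy": -0.01, "dz": 0, "wx": 0.05, "wy": 0.9, "wz": 0.01}, {"dx": 0.15, "dy": -0.01, "dz": 0.01, "wx": 0.05, "wy": 0.9, "wz": 0.01}, {"dx": 0.15, "dy": -0.01, "dz": 0.02, "wx": 0.05, "wy": 0.9, "wz": 0.01}, {"dx": 0.14, "dy": -0.01, "dz": 0.03, "wx": 0.05, "wy": 0.7, "wz": 0.01}], fingers=-1)

```text
time_s: 21.17
tcp_pos: [0.4643, -0.2327, 0.1838]
eef_rot: [-167.5, 87.6, -80.8]
contact_force: [-0.3, -0.3, -0.3]
gripper_width: 0.0879
```

Run:
```python
from plan import *
report((.4635,-.2214,.055),-.0434+np.pi)
rows((.4635,-.2214,.055),-.0434+np.pi,7)
```

```text
t 21.17 tcp [ 0.4643 -0.2327  0.1838] F [-0.29 -0.31 -0.26] w 0.0879 j [ -3.2   7.6 -25.4   2.8 -56.5  -1.7]
yaw tool y 3.0845 xaxis [ 0.007 -0.042 -0.999]
total units d [6.41 0.13 0.83] w [-0.17 -0.52  0.11]
[{"dx": 0.92, "dy": 0.02, "dz": 0.12, "wx": -0.02, "wy": -0.07, "wz": 0.02}, {"dx": 0.92, "dy": 0.02, "dz": 0.11, "wx": -0.02, "wy": -0.07, "wz": 0.02}, {"dx": 0.92, "dy": 0.02, "dz": 0.11, "wx": -0.02, "wy": -0.07, "wz": 0.02}, {"dx": 0.92, "dy": 0.01, "dz": 0.1, "wx": -0.02, "wy": -0.07, "wz": 0.02}, {"dx": 0.92, "dy": 0.01, "dz": 0.1, "wx": -0.02, "wy": -0.07, "wz": 0.02}, {"dx": 0.92, "dy": 0.01, "dz": 0.09, "wx": -0.02, "wy": -0.07, "wz": 0.02}, {"dx": 0.92, "dy": 0.01, "dz": 0.09, "wx": -0.02, "wy": -0.07, "wz": 0.02}]
```

arm_command(plan=[{"dx": 0.92, "dy": 0.02, "dz": 0.14, "wx": -0.02, "wy": -0.1, "wz": 0.02}, {"dx": 0.92, "dy": 0.02, "dz": 0.14, "wx": -0.02, "wy": -0.1, "wz": 0.02}, {"dx": 0.92, "dy": 0.02, "dz": 0.12, "wx": -0.02, "wy": -0.1, "wz": 0.02}, {"dx": 0.92, "dy": 0.01, "dz": 0.1, "wx": -0.02, "wy": -0.1, "wz": 0.02}, {"dx": 0.92, "dy": 0.01, "dz": 0.1, "wx": -0.02, "wy": -0.07, "wz": 0.02}, {"dx": 0.92, "dy": 0.01, "dz": 0.08, "wx": -0.02, "wy": -0.05, "wz": 0.02}, {"dx": 0.8, "dy": 0.01, "dz": 0.05, "wx": -0.02, "wy": -0.02, "wz": 0}, {"dx": 0.2, "dy": 0, "dz": 0, "wx": 0, "wy": 0, "wz": 0}])

```text
time_s: 21.83
tcp_pos: [0.463, -0.2194, 0.0529]
eef_rot: [-110.4, 89.9, -23.1]
contact_force: [-0.5, -0.3, -0.4]
gripper_width: 0.0878
```

Run:
```python
from plan import *
report((.4635,-.2214,.050),-.0434+np.pi)
```

```text
t 21.83 tcp [ 0.463  -0.2194  0.0529] F [-0.48 -0.29 -0.36] w 0.0878 j [ -3.3  17.  -32.9   0.  -40.1   0.6]
yaw tool y 3.0951 xaxis [ 0.002 -0.001 -1.   ]
total units d [ 0.15 -0.03 -0.1 ] w [-0.04 -0.01  0.02]
```

arm_command(plan=[{"dx": 0.12, "dy": 0, "dz": -0.08, "wx": 0, "wy": 0, "wz": 0}, {"dx": 0.06, "dy": 0, "dz": 0, "wx": 0, "wy": 0, "wz": 0}, {"dx": 0.04, "dy": 0, "dz": 0, "wx": 0, "wy": 0, "wz": 0}, {"dx": 0.04, "dy": 0, "dz": 0, "wx": 0, "wy": 0, "wz": 0}, {"dx": 0.03, "dy": 0, "dz": 0, "wx": 0, "wy": 0, "wz": 0}, {"dx": 0.03, "dy": 0, "dz": 0, "wx": 0, "wy": 0, "wz": 0}, {"dx": 0.03, "dy": 0, "dz": 0, "wx": 0, "wy": 0, "wz": 0}, {"dx": 0.03, "dy": 0, "dz": 0, "wx": 0, "wy": 0, "wz": 0}, {"dx": 0.03, "dy": 0, "dz": 0, "wx": 0, "wy": 0, "wz": 0}, {"dx": 0.03, "dy": 0, "dz": 0, "wx": 0, "wy": 0, "wz": 0}, {"dx": 0.03, "dy": 0, "dz": 0, "wx": 0, "wy": 0, "wz": 0}, {"dx": 0, "dy": 0, "dz": 0, "wx": 0, "wy": 0, "wz": 0}], fingers=1, force=50)

```text
time_s: 22.83
tcp_pos: [0.4648, -0.2224, 0.0482]
eef_rot: [-108.2, 89.7, -20.9]
contact_force: [0.2, -0.7, -2.3]
gripper_width: 0.0341
```

Run:
```python
from plan import *
report((.4499,-.128,.085),-.0434+np.pi)
```

```text
t 22.83 tcp [ 0.4648 -0.2224  0.0482] F [ 0.23 -0.74 -2.27] w 0.0341 j [ -3.6  17.5 -33.    0.2 -39.2   0.8]
yaw tool y 3.0941 xaxis [ 0.005 -0.002 -1.   ]
total units d [-1.85  0.96  4.68] w [-0.05 -0.02  0.07]
```

arm_command(plan=[{"dx": -0.9, "dy": 0, "dz": 0, "wx": 0, "wy": 0, "wz": 0.03}, {"dx": -0.8, "dy": 0.15, "dz": 0.5, "wx": 0, "wy": 0, "wz": 0.03}, {"dx": 0, "dy": 0.2, "dz": 0.8, "wx": 0, "wy": 0, "wz": 0}, {"dx": 0, "dy": 0.2, "dz": 0.8, "wx": 0, "wy": 0, "wz": 0}, {"dx": 0, "dy": 0.2, "dz": 0.8, "wx": 0, "wy": 0, "wz": 0}, {"dx": 0, "dy": 0.2, "dz": 0.8, "wx": 0, "wy": 0, "wz": 0}, {"dx": 0, "dy": 0.1, "dz": 0.5, "wx": 0, "wy": 0, "wz": 0}, {"dx": 0.1, "dy": 0, "dz": 0.2, "wx": 0, "wy": 0, "wz": 0}])

```text
time_s: 23.5
tcp_pos: [0.4446, -0.1304, 0.0792]
eef_rot: [94.4, 89.7, -178.5]
contact_force: [-0.0, -0.3, -1.7]
gripper_width: 0.0339
```

Run:
```python
from plan import *
report((.4505,-.126,.061),-.0434+np.pi)
```

```text
t 23.5 tcp [ 0.4446 -0.1304  0.0792] F [-0.02 -0.34 -1.65] w 0.0339 j [  8.1  10.8 -37.1  -0.  -42.4 -11. ]
yaw tool y 3.0896 xaxis [-0.004 -0.    -1.   ]
total units d [ 0.91 -0.29  0.24] w [-0.11 -0.   -0.06]
```

arm_command(plan=[{"dx": 0.15, "dy": -0.15, "dz": 0.12, "wx": -0.05, "wy": 0, "wz": -0.03}, {"dx": 0.3, "dy": -0.12, "dz": 0.05, "wx": -0.05, "wy": 0, "wz": -0.03}, {"dx": 0.25, "dy": -0.02, "dz": 0.05, "wx": 0, "wy": 0, "wz": 0}, {"dx": 0.15, "dy": 0, "dz": 0, "wx": 0, "wy": 0, "wz": 0}])

```text
time_s: 23.83
tcp_pos: [0.4514, -0.1258, 0.0603]
eef_rot: [-95.7, 89.9, -8.1]
contact_force: [-0.9, -0.9, -3.1]
gripper_width: 0.0339
```

Run:
```python
from plan import *
report((.4505,-.126,.0605),-.0434+np.pi)
```

```text
t 23.83 tcp [ 0.4514 -0.1258  0.0603] F [-0.87 -0.91 -3.07] w 0.0339 j [  8.6  12.8 -37.8   0.  -39.3 -11. ]
yaw tool y 3.0999 xaxis [ 0.001 -0.    -1.   ]
total units d [-0.01  0.05 -0.01] w [ 0.02 -0.    0.01]
```

arm_command(plan=[{"dx": 0.03, "dy": 0.02, "dz": 0.4, "wx": 0, "wy": 0, "wz": 0}, {"dx": 0.02, "dy": 0.02, "dz": 0.4, "wx": 0, "wy": 0, "wz": 0}, {"dx": 0.02, "dy": 0, "dz": 0.35, "wx": 0, "wy": 0, "wz": 0}])

```text
time_s: 24.08
tcp_pos: [0.4547, -0.1069, 0.06]
eef_rot: [-152.3, 89.6, -64.6]
contact_force: [-0.8, -8.0, 7.7]
gripper_width: 0.0337
```

Run:
```python
from plan import *
report((.4541,-.041,.0605),-.0434+np.pi)
```

```text
t 24.08 tcp [ 0.4547 -0.1069  0.06  ] F [-0.83 -8.05  7.68] w 0.0337 j [ 11.3  12.6 -38.4   0.6 -38.9 -14.1]
yaw tool y 3.1012 xaxis [ 0.003 -0.006 -1.   ]
total units d [-0.04  0.16  3.29] w [ 0.04 -0.07  0.04]
```

arm_command(plan=[{"dx": 0, "dy": 0.12, "dz": 0.2, "wx": 0, "wy": -0.05, "wz": 0.03}, {"dx": 0.01, "dy": 0.06, "dz": 0.3, "wx": 0, "wy": -0.02, "wz": 0}])

```text
time_s: 24.25
tcp_pos: [0.4526, -0.0979, 0.06]
eef_rot: [-142.6, 89.9, -54.9]
contact_force: [-1.0, -7.6, 5.0]
gripper_width: 0.0342
```

Run:
```python
from plan import *
report((.4541,-.041,.0605),-.0434+np.pi)
```

```text
t 24.25 tcp [ 0.4526 -0.0979  0.06  ] F [-1.03 -7.62  5.01] w 0.0342 j [ 12.4  12.3 -38.6   0.2 -39.  -14.9]
yaw tool y 3.1011 xaxis [ 0.001 -0.002 -1.   ]
total units d [-0.03  0.04  2.85] w [ 0.04 -0.02  0.02]
```

arm_command(plan=[{"dx": 0, "dy": 0.03, "dz": 0.3, "wx": 0, "wy": -0.02, "wz": 0}, {"dx": 0.01, "dy": 0.0, "dz": 0.3, "wx": 0, "wy": 0, "wz": 0}, {"dx": 0.01, "dy": 0.0, "dz": 0.3, "wx": 0, "wy": 0, "wz": 0}])

```text
time_s: 24.5
tcp_pos: [0.4531, -0.0811, 0.0599]
eef_rot: [-148.2, 89.9, -60.6]
contact_force: [-1.1, -5.3, 5.4]
gripper_width: 0.0338
```

Run:
```python
from plan import *
report((.4541,-.041,.0605),-.0434+np.pi)
```

```text
t 24.5 tcp [ 0.4531 -0.0811  0.0599] F [-1.13 -5.34  5.39] w 0.0338 j [ 14.6  12.1 -39.    0.2 -38.9 -17.2]
yaw tool y 3.1001 xaxis [ 0.001 -0.002 -1.   ]
total units d [-0.03  0.03  2.01] w [ 0.02 -0.03  0.02]
```

arm_command(plan=[{"dx": -0.02, "dy": 0.02, "dz": 0.3, "wx": 0, "wy": -0.02, "wz": 0}, {"dx": 0.0, "dy": 0.0, "dz": 0.3, "wx": 0, "wy": 0, "wz": 0}, {"dx": 0.0, "dy": 0.0, "dz": 0.3, "wx": 0, "wy": 0, "wz": 0}])

```text
time_s: 24.75
tcp_pos: [0.4532, -0.0626, 0.0601]
eef_rot: [-142.2, 89.9, -54.6]
contact_force: [1.1, -3.3, 0.7]
gripper_width: 0.0341
```

Run:
```python
from plan import *
report((.4541,-.041,.0605),-.0434+np.pi)
```

```text
t 24.75 tcp [ 0.4532 -0.0626  0.0601] F [ 1.07 -3.28  0.69] w 0.0341 j [ 17.   11.9 -39.2   0.1 -38.9 -19.5]
yaw tool y 3.0986 xaxis [ 0.001 -0.001 -1.   ]
total units d [-0.02  0.    1.08] w [ 0.01 -0.01  0.01]
```

arm_command(plan=[{"dx": 0, "dy": 0, "dz": 0.3, "wx": 0, "wy": 0, "wz": 0}, {"dx": 0.0, "dy": 0.0, "dz": 0.3, "wx": 0, "wy": 0, "wz": 0}, {"dx": 0.0, "dy": 0.0, "dz": 0.2, "wx": 0, "wy": 0, "wz": 0}])

```text
time_s: 25.0
tcp_pos: [0.4537, -0.0451, 0.06]
eef_rot: [176.7, 89.9, -95.7]
contact_force: [0.1, -3.6, 3.1]
gripper_width: 0.0339
```

Run:
```python
from plan import *
report((.4541,-.041,.0605),-.0434+np.pi)
```

```text
t 25.0 tcp [ 0.4537 -0.0451  0.06  ] F [ 0.12 -3.63  3.07] w 0.0339 j [ 19.3  11.8 -39.4   0.1 -38.9 -21.8]
yaw tool y 3.0988 xaxis [-0.    -0.002 -1.   ]
total units d [-0.03 -0.01  0.21] w [ 0.01 -0.02 -0.  ]
```

Now small steps to the stop.

arm_command(plan=[{"dx": 0, "dy": 0, "dz": 0.15, "wx": 0, "wy": 0, "wz": 0}, {"dx": 0.0, "dy": 0.0, "dz": 0.12, "wx": 0, "wy": 0, "wz": 0}])

```text
time_s: 25.17
tcp_pos: [0.4538, -0.0392, 0.0601]
eef_rot: [162.3, 89.8, -110.1]
contact_force: [0.4, -19.1, 8.0]
gripper_width: 0.0336
```

arm_command(plan=[{"dx": 0, "dy": 0, "dz": 0.12, "wx": 0, "wy": 0, "wz": 0}, {"dx": 0.0, "dy": 0.0, "dz": 0.1, "wx": 0, "wy": 0, "wz": 0}])

```text
time_s: 25.33
tcp_pos: [0.4534, -0.0376, 0.0605]
eef_rot: [161.9, 89.5, -110.4]
contact_force: [5.4, -19.6, 0.6]
gripper_width: 0.0336
```

arm_command(plan=[{"dx": 0, "dy": 0, "dz": -0.05, "wx": 0, "wy": 0, "wz": 0}, {"dx": 0, "dy": 0, "dz": 0, "wx": 0, "wy": 0, "wz": 0}, {"dx": 0.02, "dy": 0, "dz": 0, "wx": 0, "wy": 0, "wz": 0}, {"dx": 0.02, "dy": 0, "dz": 0, "wx": 0, "wy": 0, "wz": 0}, {"dx": 0, "dy": 0, "dz": 0, "wx": 0, "wy": 0, "wz": 0}, {"dx": -0.5, "dy": 0, "dz": 0, "wx": 0, "wy": 0, "wz": 0}, {"dx": -1, "dy": 0, "dz": 0, "wx": 0, "wy": 0, "wz": 0}, {"dx": -1, "dy": 0, "dz": 0, "wx": 0, "wy": 0, "wz": 0}, {"dx": -1, "dy": 0, "dz": 0, "wx": 0, "wy": 0, "wz": 0}, {"dx": -1, "dy": 0, "dz": 0, "wx": 0, "wy": 0, "wz": 0}, {"dx": -1, "dy": 0, "dz": 0, "wx": 0, "wy": 0, "wz": 0}, {"dx": -1, "dy": 0, "dz": 0, "wx": 0, "wy": 0, "wz": 0}, {"dx": -0.5, "dy": 0, "dz": 0, "wx": 0, "wy": 0, "wz": 0}], fingers=-1)

```text
time_s: 26.42
tcp_pos: [0.451, -0.0352, 0.2014]
eef_rot: [123.1, 89.2, -149.2]
contact_force: [0.4, -0.3, -0.6]
gripper_width: 0.0879
```

Run:
```python
from plan import *
report((.5016,.1055,.2),-.0434+1.5*np.pi)
rows((.5016,.1055,.2),-.0434+1.5*np.pi,20)
for n in ['top']:
    p,d=r.capture(n); cv2.imwrite(f'pics/{n}13.png',p[:,:,::-1]); np.save(f'{n}13.npy',d)
```

```text
t 26.42 tcp [ 0.451  -0.0352  0.2014] F [ 0.4  -0.32 -0.58] w 0.0879 j [ 20.7   1.2 -28.9   0.2 -60.7 -23.2]
yaw tool y 3.1009 xaxis [-0.012 -0.007 -1.   ]
total units d [-0.01 -2.24  7.13] w [-19.6    0.04  -0.19]
[{"dx": 0, "dy": -0.11, "dz": 0.36, "wx": -0.98, "wy": 0, "wz": -0.01}, {"dx": 0, "dy": -0.14, "dz": 0.35, "wx": -0.98, "wy": 0, "wz": -0.01}, {"dx": 0, "dy": -0.17, "dz": 0.33, "wx": -0.98, "wy": 0, "wz": -0.01}, {"dx": 0, "dy": -0.19, "dz": 0.32, "wx": -0.98, "wy": 0, "wz": -0.01}, {"dx": 0, "dy": -0.22, "dz": 0.3, "wx": -0.98, "wy": 0, "wz": -0.01}, {"dx": 0, "dy": -0.24, "dz": 0.29, "wx": -0.98, "wy": 0, "wz": -0.01}, {"dx": 0, "dy": -0.26, "dz": 0.27, "wx": -0.98, "wy": 0, "wz": -0.01}, {"dx": 0, "dy": -0.28, "dz": 0.25, "wx": -0.98, "wy": 0, "wz": -0.01}, {"dx": 0, "dy": -0.3, "dz": 0.22, "wx": -0.98, "wy": 0, "wz": -0.01}, {"dx": 0, "dy": -0.32, "dz": 0.2, "wx": -0.98, "wy": 0, "wz": -0.01}, {"dx": 0, "dy": -0.33, "dz": 0.17, "wx": -0.98, "wy": 0, "wz": -0.01}, {"dx": 0, "dy": -0.34, "dz": 0.15, "wx": -0.98, "wy": 0, "wz": -0.01}, {"dx": 0, "dy": -0.35, "dz": 0.12, "wx": -0.98, "wy": 0, "wz": -0.01}, {"dx": 0, "dy": -0.36, "dz": 0.09, "wx": -0.98, "wy": 0, "wz": -0.01}, {"dx": 0, "dy": -0.37, "dz": 0.06, "wx": -0.98, "wy": 0, "wz": -0.01}, {"dx": 0, "dy": -0.37, "dz": 0.03, "wx": -0.98, "wy": 0, "wz": -0.01}, {"dx": 0, "dy": -0.37, "dz": 0, "wx": -0.98, "wy": 0, "wz": -0.01}, {"dx": 0, "dy": -0.37, "dz": -0.02, "wx": -0.98, "wy": 0, "wz": -0.01}, {"dx": 0, "dy": -0.37, "dz": -0.05, "wx": -0.98, "wy": 0, "wz": -0.01}, {"dx": 0, "dy": -0.36, "dz": -0.08, "wx": -0.98, "wy": 0, "wz": -0.01}]
```

View pics/top13.png

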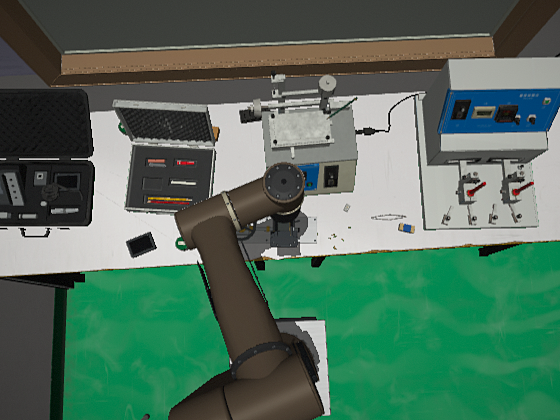

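arm_command(plan=[{"dx": 0, "dy": -0.11, "dz": 0.36, "wx": -0.98, "wy": 0, "wz": -0.01}, {"dx": 0, "dy": -0.14, "dz": 0.35, "wx": -0.98, "wy": 0, "wz": -0.01}, {"dx": 0, "dy": -0.17, "dz": 0.33, "wx": -0.98, "wy": 0, "wz": -0.01}, {"dx": 0, "dy": -0.19, "dz": 0.32, "wx": -0.98, "wy": 0, "wz": -0.01}, {"dx": 0, "dy": -0.22, "dz": 0.3, "wx": -0.98, "wy": 0, "wz": -0.01}, {"dx": 0, "dy": -0.24, "dz": 0.29, "wx": -0.98, "wy": 0, "wz": -0.01}, {"dx": 0, "dy": -0.26, "dz": 0.27, "wx": -0.98, "wy": 0, "wz": -0.01}, {"dx": 0, "dy": -0.28, "dz": 0.25, "wx": -0.98, "wy": 0, "wz": -0.01}, {"dx": 0, "dy": -0.3, "dz": 0.22, "wx": -0.98, "wy": 0, "wz": -0.01}, {"dx": 0, "dy": -0.32, "dz": 0.2, "wx": -0.98, "wy": 0, "wz": -0.01}, {"dx": 0, "dy": -0.33, "dz": 0.17, "wx": -0.98, "wy": 0, "wz": -0.01}, {"dx": 0, "dy": -0.34, "dz": 0.15, "wx": -0.98, "wy": 0, "wz": -0.01}, {"dx": 0, "dy": -0.35, "dz": 0.12, "wx": -0.98, "wy": 0, "wz": -0.01}, {"dx": 0, "dy": -0.36, "dz": 0.09, "wx": -0.98, "wy": 0, "wz": -0.01}, {"dx": 0, "dy": -0.37, "dz": 0.06, "wx": -0.98, "wy": 0, "wz": -0.01}, {"dx": 0, "dy": -0.37, "dz": 0.03, "wx": -0.98, "wy": 0, "wz": -0.01}, {"dx": 0, "dy": -0.37, "dz": 0, "wx": -0.98, "wy": 0, "wz": -0.01}, {"dx": 0, "dy": -0.37, "dz": -0.02, "wx": -0.98, "wy": 0, "wz": -0.01}, {"dx": 0, "dy": -0.37, "dz": -0.05, "wx": -0.98, "wy": 0, "wz": -0.01}, {"dx": 0, "dy": -0.2, "dz": -0.05, "wx": -0.98, "wy": 0, "wz": -0.01}])

```text
time_s: 28.13
tcp_pos: [0.4943, 0.1147, 0.1955]
eef_rot: [-64.6, 89.4, 117.2]
contact_force: [0.5, 0.7, -0.0]
gripper_width: 0.0877
```

Run:
```python
from plan import *
report((.5016,.1055,.112),-.0434+1.5*np.pi)
for n in ['scene','top']:
    p,d=r.capture(n); cv2.imwrite(f'pics/{n}14.png',p[:,:,::-1]); np.save(f'{n}14.npy',d)
    a=(220,150,330,240) if n=='scene' else (210,185,330,260)
    cv2.imwrite(f'pics/{n}14c.png',cv2.resize(p[a[1]:a[3],a[0]:a[2],::-1],None,fx=6.6,fy=6.6,interpolation=cv2.INTER_LANCZOS4))
```

```text
t 28.13 tcp [0.4943 0.1147 0.1955] F [ 0.53  0.72 -0.04] w 0.0877 j [ 34.8   6.7 -23.2  -0.7 -59.9  57.4]
yaw tool y -1.5386 xaxis [-0.005  0.01  -1.   ]
total units d [ 4.17  0.52 -0.37] w [0.94 0.07 0.12]
```

View pics/scene14c.png

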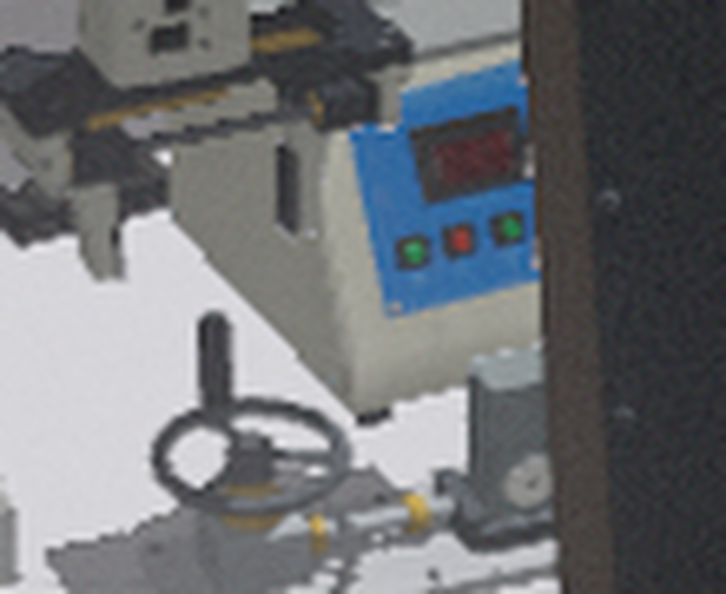

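View pics/top14c.png

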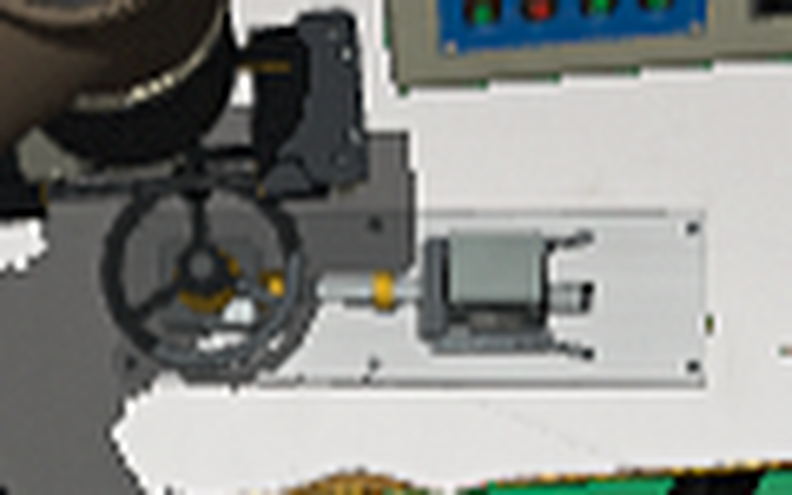

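Run:
```python
from fit import *
p=cv2.imread('pics/top14.png')
cv2.imwrite('pics/t14z.png',cv2.resize(p[212:245,270:312],None,fx=18,fy=18,interpolation=cv2.INTER_CUBIC))
print(ray('top',284.9,195-10+267/6.6-.5,.104), ray('top',447/6.6+209.5,225,.104),ray('top',548/6.6+209.5,225,.104))
for q in('module_mid','dock_home','pawl'):
    l=r.spot_point('top',q); print(q,[(a['centre'],a['score']) for a in l[:2]])
l=r.cut_out('top','pawl'); print([(a['bbox'],a['score'],a['mask'].sum()) for a in l[:2]])
g=cv2.cvtColor(p,cv2.COLOR_BGR2GRAY); g0=cv2.cvtColor(cv2.imread('pics/top0.png'),cv2.COLOR_BGR2GRAY)
np.set_printoptions(linewidth=200)
print('now');print(g[224:235,290:303]);print('before');print(g0[224:235,290:303])
```

```text
[ 0.4527979  -0.04065192  0.104     ] [ 0.45372881 -0.01595657  0.104     ] [ 0.45157574 -0.0651934   0.104     ]
module_mid [([283.9, 229.5], 0.68)]
dock_home [([285.4, 227.8], 0.72)]Traceback (most recent call last):
  File "<stdin>", line 6, in <module>
ValueError: it knows: crank_handle, dock_apron, dock_home, gloss_tile, module_mid, parts_pot, rubber_block, sharpener, tweezers, valve_axis
```

View pics/t14z.png

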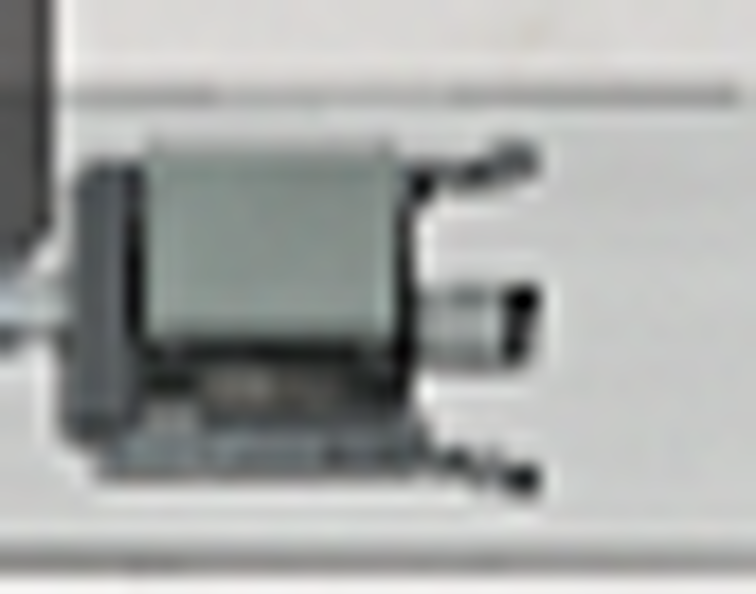

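Run:
```python
from fit import *
for n in ('top0','top14'):
    z=cloud('top',np.load(n+'.npy'))[...,2]*1000
    print(n,np.round(np.nanmean(z[228:232,293:299],axis=0),1),'floor',round(np.nanmean(z[222:236,303:310]),1))
g=cv2.cvtColor(cv2.imread('pics/top14.png'),cv2.COLOR_BGR2GRAY); g0=cv2.cvtColor(cv2.imread('pics/top0.png'),cv2.COLOR_BGR2GRAY)
print('now');print(g[225:235,290:302]);print('before');print(g0[225:235,290:302])
from plan import *
report((.5016,.1055,.112),1.5*np.pi)
```

```text
top0 [18.5 13.5 18.7 15.6 11.   9.5] floor 11.6
top14 [16.  17.2 12.2 14.2 11.2 11.5] floor 12.2
now
[[139 138  61 208 205 199 199 199 198 198 198 197]
 [141 140  45 212 211 207 206 207 208 207 203 201]
 [143 144  40 184 193 178 178 184 173 168 207 203]
 [145 150  24 111 146 120 117 131  32  25 203 204]
 [138 147  29 117 153 151 153 160  46  70 208 204]
 [105 106  20 121 156 154 156 161  45 112 207 204]
 [ 63  48   6  91 123 123 117 126  33 127 205 204]
 [ 50  57  27 135 140 135 126 135 127 176 204 202]
 [ 38  29  43 222 216 212 210 210 209 206 201 199]
 [ 54  47  74 198 211 207 204 205 203 204 201 202]]
before
[[208 210 209 205 200 199 200 199 200 199 198 197]
 [205 207 207 208 206 207 207 207 209 206 204 201]
 [204 210 170 179 191 179 178 185 171 169 207 205]
 [206 215  64 100 143 118 117 130  33  23 203 204]
 [204 218  70 110 151 150 153 161  46  70 207 203]
 [204 219  73 112 153 154 154 163  46 113 207 204]
 [205 219  67  79 121 122 117 126  32 129 205 204]
 [205 212 136 124 134 135 128 136 126 176 204 203]
 [208 212 215 216 212 211 211 209 209 206 202 200]
 [185 186 184 192 208 205 205 204 202 203 201 201]]
t 28.33 tcp [0.4941 0.1139 0.1957] F [-1.25 -0.18 -0.11] w 0.0877 j [ 34.7   6.7 -23.3  -0.7 -60.   57.1]
yaw tool y -1.5457 xaxis [-0.005  0.01  -1.   ]
total units d [ 4.18  0.47 -0.38] w [0.31 0.06 0.12]
```

Run:
```python
from fit import *
Z=lambda x,y:(220+(x+.5)/6.6-.5,150+(y+.5)/6.6-.5)
print(ray('scene',*Z(213,320),.141),ray('scene',*Z(216,362),.116),ray('scene',*Z(218,408),.091))
```

```text
[0.50087965 0.10675937 0.141     ] [0.50142127 0.1055909  0.116     ] [0.49802381 0.10652614 0.091     ]
```

arm_command(plan=[{"dx": 0.3, "dy": 0.22, "dz": -0.18, "wx": 0.1, "wy": 0.02, "wz": 0.04}, {"dx": 0.5, "dy": 0.2, "dz": -0.18, "wx": 0.1, "wy": 0.02, "wz": 0.04}, {"dx": 0.7, "dy": 0, "dz": 0, "wx": 0, "wy": 0, "wz": 0}, {"dx": 0.7, "dy": 0, "dz": 0, "wx": 0, "wy": 0, "wz": 0}, {"dx": 0.7, "dy": 0, "dz": 0, "wx": 0, "wy": 0, "wz": 0}, {"dx": 0.7, "dy": 0, "dz": 0, "wx": 0, "wy": 0, "wz": 0}, {"dx": 0.4, "dy": 0, "dz": 0, "wx": 0, "wy": 0, "wz": 0}])

```text
time_s: 28.92
tcp_pos: [0.5029, 0.1021, 0.1101]
eef_rot: [-111.0, 89.8, 68.5]
contact_force: [-0.9, -0.5, 0.2]
gripper_width: 0.0874
```

Run:
```python
from plan import *
report((.501,.106,.110),1.5*np.pi)
```

```text
t 28.92 tcp [0.5029 0.1021 0.1101] F [-0.92 -0.55  0.22] w 0.0874 j [ 33.3  12.4 -29.3  -0.2 -48.1  56.3]
yaw tool y -1.5794 xaxis [ 0.001  0.004 -1.   ]
total units d [ 0.   -0.2   0.09] w [-0.11 -0.02  0.05]
```

arm_command(plan=[{"dx": 0.03, "dy": -0.1, "dz": 0.05, "wx": 0, "wy": 0, "wz": 0.02}, {"dx": 0.03, "dy": -0.1, "dz": 0.04, "wx": 0, "wy": 0, "wz": 0.02}, {"dx": 0.03, "dy": 0, "dz": 0, "wx": 0, "wy": 0, "wz": 0}, {"dx": 0.03, "dy": 0, "dz": 0, "wx": 0, "wy": 0, "wz": 0}, {"dx": 0.03, "dy": 0, "dz": 0, "wx": 0, "wy": 0, "wz": 0}, {"dx": 0.03, "dy": 0, "dz": 0, "wx": 0, "wy": 0, "wz": 0}, {"dx": 0.02, "dy": 0, "dz": 0, "wx": 0, "wy": 0, "wz": 0}, {"dx": 0.02, "dy": 0, "dz": 0, "wx": 0, "wy": 0, "wz": 0}, {"dx": 0.02, "dy": 0, "dz": 0, "wx": 0, "wy": 0, "wz": 0}, {"dx": 0.02, "dy": 0, "dz": 0, "wx": 0, "wy": 0, "wz": 0}, {"dx": 0.02, "dy": 0, "dz": 0, "wx": 0, "wy": 0, "wz": 0}, {"dx": 0.02, "dy": 0, "dz": 0, "wx": 0, "wy": 0, "wz": 0}, {"dx": 0.02, "dy": 0, "dz": 0, "wx": 0, "wy": 0, "wz": 0}], fingers=1, force=20)

```text
time_s: 30.0
tcp_pos: [0.5017, 0.1057, 0.104]
eef_rot: [-176.8, 89.8, 2.5]
contact_force: [-3.6, 0.3, 5.8]
gripper_width: 0.018
```

```bash
cat >> plan.py <<'E'
C=np.array([.461,.104]); 
def crank(dphi,n,c=C,rad=.040,zt=.110,yaw=1.5*np.pi):
    """rows moving tcp by dphi about c in n rows from current angle"""
    s=r.get_state();p=s['tcp_pos'];R=Rtool(s);a=np.arctan2(*(p[:2]-c)[::-1]);rr=np.linalg.norm(p[:2]-c)
    print('t',round(s['time_s'],2),'tcp',p.round(4),'ang',round(a,3),'valve~',round((a+.0434-np.pi)%(2*np.pi),3),'r',round(rr,4),'F',s['contact_force'].round(1),'w',round(s['gripper_width'],4),'xax',R.as_matrix()[:,0].round(3))
    w=(R.inv()*goal(yaw)).as_rotvec()/.08
    q=p.copy();out=[]
    for i in range(n):
        b=a+dphi*(i+1)/n; t=np.array([c[0]+rad*np.cos(b),c[1]+rad*np.sin(b),zt-.0003]); d=R.inv().apply(t-q)/.02; q=t; q[2]=zt
        ww=w/3 if i<3 else 0*w
        out.append('{'+', '.join(f'"{k}": {round(v,2)+0:g}' for k,v in zip(['dx','dy','dz','wx','wy','wz'],list(d)+list(ww)))+'}')
    print('['+', '.join(out)+']')
E
python3 - <<'E'
from plan import *
crank(-1.0,4)
E
```

```text
t 30.0 tcp [0.5017 0.1057 0.104 ] ang 0.041 valve~ 3.226 r 0.0407 F [-3.6  0.3  5.8] w 0.018 xax [ 0.003  0.    -1.   ]
[{"dx": -0.29, "dy": 0.5, "dz": 0.07, "wx": -0.05, "wy": -0.01, "wz": 0}, {"dx": 0.01, "dy": 0.47, "dz": 0.16, "wx": -0.05, "wy": -0.01, "wz": 0}, {"dx": 0.01, "dy": 0.42, "dz": 0.27, "wx": -0.05, "wy": -0.01, "wz": 0}, {"dx": 0.01, "dy": 0.34, "dz": 0.37, "wx": 0, "wy": 0, "wz": 0}]
```

arm_command(plan=[{"dx": -0.1, "dy": 0.5, "dz": 0.07, "wx": -0.05, "wy": -0.01, "wz": 0}, {"dx": 0.0, "dy": 0.47, "dz": 0.16, "wx": -0.05, "wy": -0.01, "wz": 0}, {"dx": 0.01, "dy": 0.42, "dz": 0.27, "wx": -0.05, "wy": -0.01, "wz": 0}, {"dx": 0.01, "dy": 0.34, "dz": 0.37, "wx": 0, "wy": 0, "wz": 0}])

```text
time_s: 30.33
tcp_pos: [0.4878, 0.0739, 0.1044]
eef_rot: [-146.1, 89.5, 34.0]
contact_force: [4.4, 2.1, -0.2]
gripper_width: 0.0178
```

Run:
```python
from plan import *
crank(-1.5,6,zt=.106)
```

```text
t 30.33 tcp [0.4878 0.0739 0.1044] ang -0.844 valve~ 2.341 r 0.0403 F [ 4.4  2.1 -0.2] w 0.0178 xax [ 0.007  0.004 -1.   ]
[{"dx": -0.07, "dy": 0.27, "dz": 0.42, "wx": 0.01, "wy": -0.03, "wz": 0.02}, {"dx": 0.01, "dy": 0.17, "dz": 0.47, "wx": 0.01, "wy": -0.03, "wz": 0.02}, {"dx": 0.01, "dy": 0.05, "dz": 0.5, "wx": 0.01, "wy": -0.03, "wz": 0.02}, {"dx": 0.01, "dy": -0.08, "dz": 0.49, "wx": 0, "wy": 0, "wz": 0}, {"dx": 0.01, "dy": -0.19, "dz": 0.46, "wx": 0, "wy": 0, "wz": 0}, {"dx": 0.01, "dy": -0.3, "dz": 0.4, "wx": 0, "wy": 0, "wz": 0}]
```

Works as expected.

arm_command(plan=[{"dx": -0.05, "dy": 0.27, "dz": 0.42, "wx": 0.01, "wy": -0.03, "wz": 0.02}, {"dx": 0.01, "dy": 0.17, "dz": 0.47, "wx": 0.01, "wy": -0.03, "wz": 0.02}, {"dx": 0.01, "dy": 0.05, "dz": 0.5, "wx": 0.01, "wy": -0.03, "wz": 0.02}, {"dx": 0.01, "dy": -0.08, "dz": 0.49, "wx": 0, "wy": 0, "wz": 0}, {"dx": 0.01, "dy": -0.19, "dz": 0.46, "wx": 0, "wy": 0, "wz": 0}, {"dx": 0.01, "dy": -0.3, "dz": 0.4, "wx": 0, "wy": 0, "wz": 0}])

```text
time_s: 30.83
tcp_pos: [0.4323, 0.0765, 0.1045]
eef_rot: [-139.8, 89.4, 40.0]
contact_force: [10.1, 5.1, -11.6]
gripper_width: 0.0178
```

Run:
```python
from plan import *
crank(-1.0,4,zt=.106)
```

```text
t 30.83 tcp [0.4323 0.0765 0.1045] ang -2.377 valve~ 0.808 r 0.0398 F [ 10.1   5.1 -11.6] w 0.0178 xax [ 0.008  0.007 -1.   ]
[{"dx": -0.06, "dy": -0.39, "dz": 0.31, "wx": -0.01, "wy": -0.04, "wz": 0.03}, {"dx": 0.02, "dy": -0.46, "dz": 0.19, "wx": -0.01, "wy": -0.04, "wz": 0.03}, {"dx": 0.02, "dy": -0.49, "dz": 0.07, "wx": -0.01, "wy": -0.04, "wz": 0.03}, {"dx": 0.02, "dy": -0.5, "dz": -0.05, "wx": 0, "wy": 0, "wz": 0}]
```

arm_command(plan=[{"dx": 0, "dy": -0.39, "dz": 0.31, "wx": -0.01, "wy": -0.04, "wz": 0.03}, {"dx": 0.02, "dy": -0.46, "dz": 0.19, "wx": -0.01, "wy": -0.04, "wz": 0.03}, {"dx": 0.02, "dy": -0.4, "dz": 0.07, "wx": -0.01, "wy": -0.04, "wz": 0.03}, {"dx": 0.02, "dy": -0.2, "dz": 0, "wx": 0, "wy": 0, "wz": 0}])

```text
time_s: 31.17
tcp_pos: [0.4213, 0.1065, 0.1044]
eef_rot: [-164.3, 89.5, 15.7]
contact_force: [11.5, -18.7, -2.7]
gripper_width: 0.0179
```

Run:
```python
from plan import *
crank(-.3,2,zt=.106)
```

```text
t 31.17 tcp [0.4213 0.1065 0.1044] ang 3.077 valve~ 6.262 r 0.0398 F [ 11.5 -18.7  -2.7] w 0.0179 xax [ 0.008  0.002 -1.   ]
[{"dx": -0.07, "dy": -0.3, "dz": -0.03, "wx": 0, "wy": -0.03, "wz": 0.01}, {"dx": 0.02, "dy": -0.29, "dz": -0.09, "wx": 0, "wy": -0.03, "wz": 0.01}]
```

arm_command(plan=[{"dx": 0, "dy": -0.15, "dz": -0.04, "wx": 0, "wy": -0.02, "wz": 0.02}, {"dx": 0, "dy": -0.15, "dz": -0.02, "wx": 0, "wy": 0, "wz": 0}, {"dx": 0, "dy": -0.15, "dz": -0.02, "wx": 0, "wy": 0, "wz": 0}, {"dx": 0, "dy": -0.15, "dz": -0.02, "wx": 0, "wy": 0, "wz": 0}])

```text
time_s: 31.5
tcp_pos: [0.421, 0.1062, 0.1044]
eef_rot: [98.5, 88.8, -81.2]
contact_force: [13.1, -15.8, -4.4]
gripper_width: 0.0177
```

Run:
```python
from plan import *
crank(-.3,1,zt=.106)
for n in ['top']:
    p,d=r.capture(n); cv2.imwrite(f'pics/{n}15.png',p[:,:,::-1]); np.save(f'{n}15.npy',d)
    cv2.imwrite(f'pics/t15.png',cv2.resize(p[185:260,210:330,::-1],None,fx=6.6,fy=6.6,interpolation=cv2.INTER_LANCZOS4))
```

```text
t 31.5 tcp [0.421  0.1062 0.1044] ang 3.087 valve~ 6.272 r 0.0401 F [ 13.1 -15.8  -4.4] w 0.0177 xax [ 0.003 -0.021 -1.   ]
[{"dx": -0.08, "dy": -0.58, "dz": -0.13, "wx": 0.02, "wy": -0.01, "wz": -0.09}]
```

View pics/t15.png

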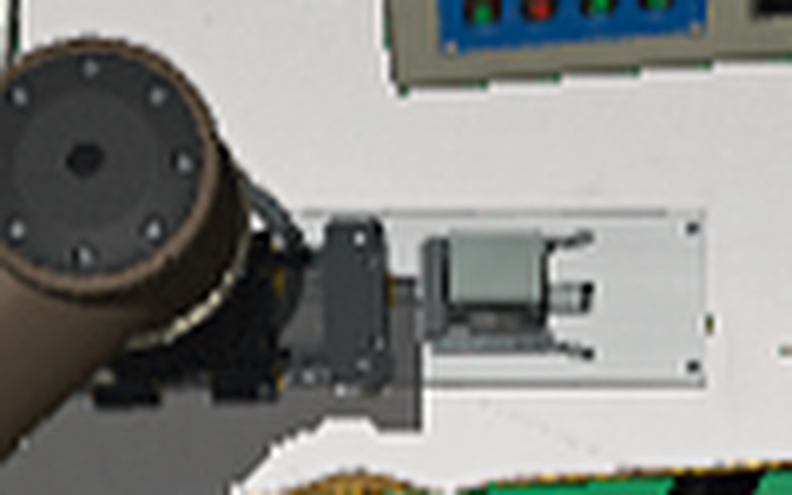

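Run:
```python
from plan import *
crank(2.1,8,zt=.106)
```

```text
t 31.55 tcp [0.421  0.1062 0.1044] ang 3.086 valve~ 6.271 r 0.0401 F [ 12.8 -16.4  -4.1] w 0.0177 xax [ 0.003 -0.022 -1.   ]
[{"dx": -0.06, "dy": 0.52, "dz": -0.04, "wx": 0.02, "wy": -0.01, "wz": -0.09}, {"dx": 0.03, "dy": 0.49, "dz": -0.17, "wx": 0.02, "wy": -0.01, "wz": -0.09}, {"dx": 0.03, "dy": 0.43, "dz": -0.29, "wx": 0.02, "wy": -0.01, "wz": -0.09}, {"dx": 0.02, "dy": 0.34, "dz": -0.4, "wx": 0, "wy": 0, "wz": 0}, {"dx": 0.02, "dy": 0.23, "dz": -0.47, "wx": 0, "wy": 0, "wz": 0}, {"dx": 0.02, "dy": 0.1, "dz": -0.51, "wx": 0, "wy": 0, "wz": 0}, {"dx": 0.02, "dy": -0.04, "dz": -0.52, "wx": 0, "wy": 0, "wz": 0}, {"dx": 0.01, "dy": -0.17, "dz": -0.49, "wx": 0, "wy": 0, "wz": 0}]
```

arm_command(plan=[{"dx": -0.04, "dy": 0.52, "dz": -0.04, "wx": 0.02, "wy": -0.01, "wz": -0.09}, {"dx": 0.01, "dy": 0.49, "dz": -0.17, "wx": 0.02, "wy": -0.01, "wz": -0.09}, {"dx": 0.01, "dy": 0.43, "dz": -0.29, "wx": 0.02, "wy": -0.01, "wz": -0.09}, {"dx": 0.02, "dy": 0.34, "dz": -0.4, "wx": 0, "wy": 0, "wz": 0}, {"dx": 0.02, "dy": 0.23, "dz": -0.47, "wx": 0, "wy": 0, "wz": 0}, {"dx": 0.02, "dy": 0.1, "dz": -0.51, "wx": 0, "wy": 0, "wz": 0}, {"dx": 0.02, "dy": -0.04, "dz": -0.52, "wx": 0, "wy": 0, "wz": 0}, {"dx": 0.01, "dy": -0.17, "dz": -0.49, "wx": 0, "wy": 0, "wz": 0}])

```text
time_s: 32.22
tcp_pos: [0.4752, 0.0665, 0.1045]
eef_rot: [-113.2, 89.6, 66.7]
contact_force: [-4.9, 0.7, 5.1]
gripper_width: 0.0176
```

Run:
```python
from plan import *
crank(3.0,11,zt=.106)
```

```text
t 32.22 tcp [0.4752 0.0665 0.1045] ang -1.209 valve~ 1.976 r 0.0401 F [-4.9  0.7  5.1] w 0.0176 xax [ 0.003  0.007 -1.   ]
[{"dx": -0.06, "dy": -0.26, "dz": -0.48, "wx": -0.01, "wy": -0.01, "wz": 0.03}, {"dx": 0.02, "dy": -0.38, "dz": -0.39, "wx": -0.01, "wy": -0.01, "wz": 0.03}, {"dx": 0.02, "dy": -0.47, "dz": -0.27, "wx": -0.01, "wy": -0.01, "wz": 0.03}, {"dx": 0.02, "dy": -0.53, "dz": -0.14, "wx": 0, "wy": 0, "wz": 0}, {"dx": 0.02, "dy": -0.54, "dz": 0.01, "wx": 0, "wy": 0, "wz": 0}, {"dx": 0.02, "dy": -0.52, "dz": 0.16, "wx": 0, "wy": 0, "wz": 0}, {"dx": 0.02, "dy": -0.46, "dz": 0.29, "wx": 0, "wy": 0, "wz": 0}, {"dx": 0.02, "dy": -0.36, "dz": 0.4, "wx": 0, "wy": 0, "wz": 0}, {"dx": 0.02, "dy": -0.24, "dz": 0.49, "wx": 0, "wy": 0, "wz": 0}, {"dx": 0.01, "dy": -0.1, "dz": 0.53, "wx": 0, "wy": 0, "wz": 0}, {"dx": 0.01, "dy": 0.05, "dz": 0.54, "wx": 0, "wy": 0, "wz": 0}]
```

arm_command(plan=[{"dx": -0.03, "dy": -0.26, "dz": -0.48, "wx": -0.01, "wy": -0.01, "wz": 0.03}, {"dx": 0.01, "dy": -0.38, "dz": -0.39, "wx": -0.01, "wy": -0.01, "wz": 0.03}, {"dx": 0.01, "dy": -0.47, "dz": -0.27, "wx": -0.01, "wy": -0.01, "wz": 0.03}, {"dx": 0.01, "dy": -0.53, "dz": -0.14, "wx": 0, "wy": 0, "wz": 0}, {"dx": 0.01, "dy": -0.54, "dz": 0.01, "wx": 0, "wy": 0, "wz": 0}, {"dx": 0.01, "dy": -0.52, "dz": 0.16, "wx": 0, "wy": 0, "wz": 0}, {"dx": 0.01, "dy": -0.46, "dz": 0.29, "wx": 0, "wy": 0, "wz": 0}, {"dx": 0.01, "dy": -0.36, "dz": 0.4, "wx": 0, "wy": 0, "wz": 0}, {"dx": 0.01, "dy": -0.24, "dz": 0.49, "wx": 0, "wy": 0, "wz": 0}, {"dx": 0.01, "dy": -0.1, "dz": 0.53, "wx": 0, "wy": 0, "wz": 0}, {"dx": 0.01, "dy": 0.05, "dz": 0.54, "wx": 0, "wy": 0, "wz": 0}])

```text
time_s: 33.13
tcp_pos: [0.4534, 0.1433, 0.1045]
eef_rot: [82.1, 89.1, -97.8]
contact_force: [6.0, -9.9, -0.5]
gripper_width: 0.0174
```

Run:
```python
from plan import *
crank(3.0,11,zt=.106)
```

```text
t 33.13 tcp [0.4534 0.1433 0.1045] ang 1.761 valve~ 4.946 r 0.04 F [ 6.  -9.9 -0.5] w 0.0174 xax [-0.002 -0.016 -1.   ]
[{"dx": -0.06, "dy": 0.18, "dz": 0.52, "wx": 0.01, "wy": 0.01, "wz": -0.07}, {"dx": 0.02, "dy": 0.31, "dz": 0.45, "wx": 0.01, "wy": 0.01, "wz": -0.07}, {"dx": 0.02, "dy": 0.42, "dz": 0.35, "wx": 0.01, "wy": 0.01, "wz": -0.07}, {"dx": 0.02, "dy": 0.49, "dz": 0.23, "wx": 0, "wy": 0, "wz": 0}, {"dx": 0.02, "dy": 0.54, "dz": 0.08, "wx": 0, "wy": 0, "wz": 0}, {"dx": 0.02, "dy": 0.54, "dz": -0.06, "wx": 0, "wy": 0, "wz": 0}, {"dx": 0.02, "dy": 0.5, "dz": -0.21, "wx": 0, "wy": 0, "wz": 0}, {"dx": 0.02, "dy": 0.43, "dz": -0.33, "wx": 0, "wy": 0, "wz": 0}, {"dx": 0.02, "dy": 0.32, "dz": -0.44, "wx": 0, "wy": 0, "wz": 0}, {"dx": 0.02, "dy": 0.19, "dz": -0.51, "wx": 0, "wy": 0, "wz": 0}, {"dx": 0.01, "dy": 0.05, "dz": -0.54, "wx": 0, "wy": 0, "wz": 0}]
```

Valve ≈ 4.95 opened.

arm_command(plan=[{"dx": -0.03, "dy": 0.18, "dz": 0.52, "wx": 0.01, "wy": 0.01, "wz": -0.07}, {"dx": 0.01, "dy": 0.31, "dz": 0.45, "wx": 0.01, "wy": 0.01, "wz": -0.07}, {"dx": 0.01, "dy": 0.42, "dz": 0.35, "wx": 0.01, "wy": 0.01, "wz": -0.07}, {"dx": 0.01, "dy": 0.49, "dz": 0.23, "wx": 0, "wy": 0, "wz": 0}, {"dx": 0.01, "dy": 0.54, "dz": 0.08, "wx": 0, "wy": 0, "wz": 0}, {"dx": 0.01, "dy": 0.54, "dz": -0.06, "wx": 0, "wy": 0, "wz": 0}, {"dx": 0.01, "dy": 0.5, "dz": -0.21, "wx": 0, "wy": 0, "wz": 0}, {"dx": 0.01, "dy": 0.43, "dz": -0.33, "wx": 0, "wy": 0, "wz": 0}, {"dx": 0.01, "dy": 0.32, "dz": -0.44, "wx": 0, "wy": 0, "wz": 0}, {"dx": 0.01, "dy": 0.19, "dz": -0.51, "wx": 0, "wy": 0, "wz": 0}, {"dx": 0.01, "dy": 0.05, "dz": -0.54, "wx": 0, "wy": 0, "wz": 0}])

```text
time_s: 34.05
tcp_pos: [0.457, 0.0641, 0.1044]
eef_rot: [-39.2, 89.9, 141.3]
contact_force: [-4.8, -1.0, 7.7]
gripper_width: 0.0178
```

Run:
```python
from plan import *
crank(3.0,11,zt=.106)
```

```text
t 34.05 tcp [0.457  0.0641 0.1044] ang -1.67 valve~ 1.515 r 0.0401 F [-4.8 -1.   7.7] w 0.0178 xax [-0.001  0.001 -1.   ]
[{"dx": -0.06, "dy": -0.02, "dz": -0.54, "wx": 0.03, "wy": 0.01, "wz": 0}, {"dx": 0.01, "dy": -0.16, "dz": -0.52, "wx": 0.03, "wy": 0.01, "wz": 0}, {"dx": 0.01, "dy": -0.3, "dz": -0.46, "wx": 0.03, "wy": 0.01, "wz": 0}, {"dx": 0.01, "dy": -0.41, "dz": -0.36, "wx": 0, "wy": 0, "wz": 0}, {"dx": 0.02, "dy": -0.49, "dz": -0.24, "wx": 0, "wy": 0, "wz": 0}, {"dx": 0.02, "dy": -0.54, "dz": -0.1, "wx": 0, "wy": 0, "wz": 0}, {"dx": 0.02, "dy": -0.54, "dz": 0.05, "wx": 0, "wy": 0, "wz": 0}, {"dx": 0.02, "dy": -0.51, "dz": 0.2, "wx": 0, "wy": 0, "wz": 0}, {"dx": 0.02, "dy": -0.44, "dz": 0.32, "wx": 0, "wy": 0, "wz": 0}, {"dx": 0.02, "dy": -0.33, "dz": 0.43, "wx": 0, "wy": 0, "wz": 0}, {"dx": 0.02, "dy": -0.2, "dz": 0.5, "wx": 0, "wy": 0, "wz": 0}]
```

Valve ≈ 7.80.

arm_command(plan=[{"dx": -0.03, "dy": -0.02, "dz": -0.54, "wx": 0.03, "wy": 0.01, "wz": 0}, {"dx": 0.01, "dy": -0.16, "dz": -0.52, "wx": 0.03, "wy": 0.01, "wz": 0}, {"dx": 0.01, "dy": -0.3, "dz": -0.46, "wx": 0.03, "wy": 0.01, "wz": 0}, {"dx": 0.01, "dy": -0.41, "dz": -0.36, "wx": 0, "wy": 0, "wz": 0}, {"dx": 0.01, "dy": -0.49, "dz": -0.24, "wx": 0, "wy": 0, "wz": 0}, {"dx": 0.01, "dy": -0.54, "dz": -0.1, "wx": 0, "wy": 0, "wz": 0}, {"dx": 0.01, "dy": -0.54, "dz": 0.05, "wx": 0, "wy": 0, "wz": 0}, {"dx": 0.01, "dy": -0.51, "dz": 0.2, "wx": 0, "wy": 0, "wz": 0}, {"dx": 0.01, "dy": -0.44, "dz": 0.32, "wx": 0, "wy": 0, "wz": 0}, {"dx": 0.01, "dy": -0.33, "dz": 0.43, "wx": 0, "wy": 0, "wz": 0}, {"dx": 0.01, "dy": -0.2, "dz": 0.5, "wx": 0, "wy": 0, "wz": 0}])

```text
time_s: 34.97
tcp_pos: [0.4724, 0.1423, 0.1045]
eef_rot: [52.5, 89.2, -127.6]
contact_force: [2.1, -6.6, 2.8]
gripper_width: 0.0175
```

Run:
```python
from plan import *
crank(1.5,6,zt=.106)
```

```text
t 34.97 tcp [0.4724 0.1423 0.1045] ang 1.282 valve~ 4.467 r 0.0399 F [ 2.1 -6.6  2.8] w 0.0175 xax [-0.008 -0.011 -1.   ]
[{"dx": -0.06, "dy": -0.08, "dz": 0.49, "wx": -0.01, "wy": 0.03, "wz": -0.05}, {"dx": 0.02, "dy": 0.04, "dz": 0.5, "wx": -0.01, "wy": 0.03, "wz": -0.05}, {"dx": 0.02, "dy": 0.17, "dz": 0.47, "wx": -0.01, "wy": 0.03, "wz": -0.05}, {"dx": 0.02, "dy": 0.28, "dz": 0.41, "wx": 0, "wy": 0, "wz": 0}, {"dx": 0.02, "dy": 0.37, "dz": 0.33, "wx": 0, "wy": 0, "wz": 0}, {"dx": 0.02, "dy": 0.44, "dz": 0.23, "wx": 0, "wy": 0, "wz": 0}]
```

Valve ≈ 10.75; 1.8 rad left.

arm_command(plan=[{"dx": -0.03, "dy": -0.08, "dz": 0.49, "wx": -0.01, "wy": 0.03, "wz": -0.05}, {"dx": 0.01, "dy": 0.04, "dz": 0.5, "wx": -0.01, "wy": 0.03, "wz": -0.05}, {"dx": 0.01, "dy": 0.17, "dz": 0.47, "wx": -0.01, "wy": 0.03, "wz": -0.05}, {"dx": 0.01, "dy": 0.28, "dz": 0.41, "wx": 0, "wy": 0, "wz": 0}, {"dx": 0.01, "dy": 0.37, "dz": 0.33, "wx": 0, "wy": 0, "wz": 0}, {"dx": 0.01, "dy": 0.44, "dz": 0.23, "wx": 0, "wy": 0, "wz": 0}])

```text
time_s: 35.47
tcp_pos: [0.4244, 0.12, 0.1046]
eef_rot: [-158.9, 89.6, 21.4]
contact_force: [2.5, 3.2, -0.5]
gripper_width: 0.0179
```

Run:
```python
from plan import *
s=r.get_state();a=np.arctan2(*(s['tcp_pos'][:2]-C)[::-1])
crank((3.085-a),2,zt=.1055)
```

```text
t 35.47 tcp [0.4244 0.12   0.1046] ang 2.728 valve~ 5.913 r 0.0399 F [ 2.5  3.2 -0.5] w 0.0179 xax [ 0.006  0.002 -1.   ]
[{"dx": -0.03, "dy": 0.34, "dz": 0.12, "wx": 0.02, "wy": -0.03, "wz": 0.01}, {"dx": 0.01, "dy": 0.35, "dz": 0.05, "wx": 0.02, "wy": -0.03, "wz": 0.01}]
```

arm_command(plan=[{"dx": 0, "dy": 0.34, "dz": 0.12, "wx": 0.02, "wy": -0.03, "wz": 0.01}, {"dx": 0.01, "dy": 0.3, "dz": 0.05, "wx": 0, "wy": 0, "wz": 0}, {"dx": 0, "dy": 0, "dz": 0, "wx": 0, "wy": 0, "wz": 0}])

```text
time_s: 35.72
tcp_pos: [0.4211, 0.1068, 0.1046]
eef_rot: [-145.1, 89.6, 35.2]
contact_force: [4.6, -2.1, -2.5]
gripper_width: 0.0178
```

Run:
```python
from plan import *
s=r.get_state();a=np.arctan2(*(s['tcp_pos'][:2]-C)[::-1])
crank((3.085-a),1,zt=.1055)
```

```text
t 35.72 tcp [0.4211 0.1068 0.1046] ang 3.072 valve~ 6.257 r 0.04 F [ 4.6 -2.1 -2.5] w 0.0178 xax [ 0.006  0.004 -1.   ]
[{"dx": -0.03, "dy": 0.03, "dz": 0, "wx": 0.02, "wy": -0.02, "wz": 0.02}]
```

arm_command(plan=[{"dx": 0, "dy": 0.02, "dz": 0, "wx": 0, "wy": 0, "wz": 0}, {"dx": 0, "dy": 0, "dz": 0, "wx": 0, "wy": 0, "wz": 0}, {"dx": 0, "dy": 0, "dz": 0, "wx": 0, "wy": 0, "wz": 0}])

```text
time_s: 35.97
tcp_pos: [0.4211, 0.1062, 0.1046]
eef_rot: [-140.8, 89.6, 39.4]
contact_force: [0.4, 1.4, 0.4]
gripper_width: 0.0175
```

Run:
```python
from plan import *
p,d=r.capture('top'); cv2.imwrite('pics/t16full.png',p[:,:,::-1]); cv2.imwrite(f'pics/t16.png',cv2.resize(p[185:260,130:430,::-1],None,fx=2.66,fy=2.66,interpolation=cv2.INTER_LANCZOS4))
g=cv2.cvtColor(p,cv2.COLOR_RGB2GRAY);print(g[225:235,290:302])
crank(.01,1); print(r.get_state()['qd'].round(2))
crank(.01,1)
```

```text
[[136 133  59 202 200 196 193 195 195 195 193 193]
 [137 136  44 207 205 202 201 203 203 202 199 196]
 [139 140  40 181 189 175 174 181 168 165 202 200]
 [143 145  24 109 142 117 114 126  31  24 198 200]
 [135 143  26 116 150 146 150 158  46  69 202 200]
 [103 104  17 118 152 149 150 158  42 109 201 199]
 [ 62  48   8  89 120 119 114 124  31 125 200 199]
 [ 47  54  27 130 137 132 123 133 124 174 198 196]
 [ 37  29  42 218 212 206 206 206 203 200 196 194]
 [ 54  43  73 192 205 201 199 199 198 198 197 197]]
t 36.02 tcp [0.4211 0.1061 0.1045] ang 3.088 valve~ 6.273 r 0.04 F [0.9 1.  0.6] w 0.0177 xax [ 0.005  0.004 -1.   ]
[{"dx": -0.26, "dy": 0.02, "dz": 0, "wx": 0.01, "wy": -0.02, "wz": 0.02}]
[ 0.07 -0.01 -0.05  0.17  0.13  0.02]
t 36.02 tcp [0.4211 0.1061 0.1045] ang 3.088 valve~ 6.273 r 0.04 F [0.9 1.  0.6] w 0.0177 xax [ 0.005  0.004 -1.   ]
[{"dx": -0.26, "dy": 0.02, "dz": 0, "wx": 0.01, "wy": -0.02, "wz": 0.02}]
```

View pics/t16.png

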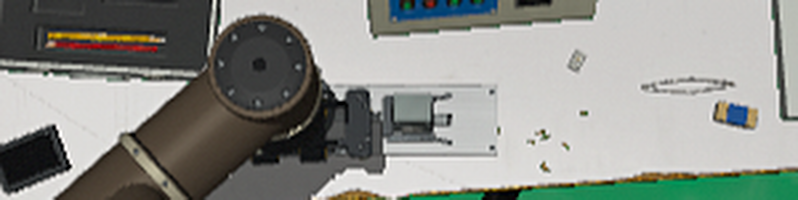

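The module is home, the pawl looks the same as when it was up, and the handle is back at its shut-stop angle after two turns, still gripped. Handing in.

```bash
python3 -c "
from plant import r
print(r.close_job())"
```

```text
the job is handed in; nothing more can be done
None
```

I slid the module home, shut the valve against its stop, and reopened it two full turns. I handed the job in at about 36 s with the fingers still gripping the crank handle.

**Module:** On the first try the module pivoted in a light grip and tipped over the end stop. While it lay there I also pushed it unintentionally with about 80 N on the fingers. I lifted it off, stood it upright on the table, gripped it lower at 50 N and slid it in until the stop pushed back at about 19 N. In the last top pictures its top centre is about 1 mm from where I measured home. The visible part of the catch looks the same as in the first picture, when it was up. The catch height could only be judged from pictures, because the depth readings are too noisy to confirm it.

**Valve:** By the camera fit the valve started at about 3.2 rad. I turned it clockwise until the handle stopped moving under about 16–19 N, at a fitted angle of 0 within about 0.02 rad. I then turned it back two full turns, finishing within about 0.01 rad of the same handle position.

**Last checks:** The grip was set to 20 N with a finger opening of 17.7 mm on the 18 mm handle. The joints were nearly still and the outside force was about 1 N. The sharpener, tweezers, rubber block and tile looked in place in the final picture. The parts pot was hidden behind the arm in that picture, so I could not confirm it.

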